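Load the stamp tray, turn the roller, and lock it in the rack

ROBOT

A 6-joint arm with a two-finger parallel gripper is mounted at the origin on the work surface. World frame = base frame: x ahead of the robot, y to its left, z up, the work surface at z = 0. Lengths are in m, angles in rad, forces in N, time in s.
With the tool pointing down it reaches from about 0.25 to 0.725 m from the base axis. Payload 4 kg.
Tool frame: the origin (TCP) lies midway between the tips of the shut fingers; the grasp point (between the pads) lies 19 mm behind it; z points along the fingers, y is the direction in which the jaws open and shut (so a half turn about z gives the same grasp; the last joint's range is limited). The gripper opens to 85 mm and grips with 20 to 120 N. Pads are 22 mm wide; open, the fingers measure 114 mm over their backs; the gripper's body (76 mm by 85 mm) begins 54 mm behind the grasp point. The pads swing forward as they close: fully open they stand 13 mm farther back than shut.
Start: joints at [-1.256, 0.241, 0.005, 1.335, 0, 1.571], TCP at [0.155, -0.475, 0.198] pointing down, gripper open.
Joint ranges: [-2.72, 2.72], [-1.05, 1.87], [-1.09, 1.28], [-1.99, 2.15], [-1.42, 1.44], [-3.14, 3.14]. Speed limits (rad/s): [2.79, 2.79, 3.14, 3.14, 3.14, 3.14].

INTERFACE

Orientations are given as a unit quaternion [x, y, z, w].
In Python, from workcell import get_obs, camera, camera_model, job_done, masks_of gives the robot as it stands.
- The arm moves only by the tool jog_arm, never from a script. Its argument "deltas" is a list that holds one entry, the list of rows, each a list of 7 numbers: the shift along the tool's x, y, z in mm, then the turn, a rotation vector about the tool's x, y, z in degrees, then the finger opening in mm, from 0 to 85.4. A call has 1 to 5 rows; each row shifts and turns the pose as measured when the row begins, along the tool's axes as they then stand; what a row does not reach is not made up. A row lasts 1/10 s, in which the tool goes at most 50 mm and 8.59 degrees, less where a joint would pass 70% of its speed; a pose out of reach is approached as far as the arm can. A call with a gripper value outside its range is refused whole. The fingers move at their own pace and stop on an object; the grip force is fixed at half the most. Time passes only in rows, so rows that do not move let the fingers close. It gives the time, the measured TCP pose, the force and the opening at its end, in the units of the state.
- get_obs(): the state, without advancing time (a new reading comes with each control period).
- camera(name): name is "scene" or "top" or "wrist"; returns the picture (400x640x3 uint8, red, green, blue); there is no depth.
- camera_model(name): a dict with "fovy" (degrees; the focal length in pixels is half the picture's height over the tangent of half this angle, whatever the lens; pixels are square), "cx", "cy" (the principal point, pixels), "pose" (4x4, takes a point from camera to world coordinates); the wrist camera has in their place "T_tool_cam" (4x4, takes a point from camera to tool coordinates, whose origin is the TCP and whose axes are the flange's). Camera axes: x right, y down, z forward; pixel columns grow to the right and rows downward; lengths in m; the calibration is good to about 2 mm. A picture is of the moment at which its call begins: read the wrist's pose just before it. camera_model takes no time and is no camera call.
- job_done(): hands the job in, once; it reports no verdict.
Trained networks look in the newest picture that a camera, given by its name, has taken for a name from the list of things; names that differ only in an ending like _2 or _b are one class to them, and where a whole thing is asked for, a point or a joint stands for the part that bears it (a point fixed in the world has none). Each returns a list of dicts, best first, with "conf" (0 to 1); they miss things now and then, are a little off and sometimes report something else, mostly with a low value. They report only what shows in the picture. A call takes as long as a camera call. They do not tell look-alikes from the thing itself.
- masks_of(target, camera): "pixels" (400x640 bool, what is visible of it) and "at" ([column, row] in pixels, amid what is visible of it).
The state is a dict: "clock": time; "joint_pos": joint angles; "joint_vel": joint speeds; "tau": joint torques, N m; "eef_pos": TCP position; "tool_rot": TCP orientation; "ft_force": force on the tool from outside, world axes, zero at the start; "ft_torque": the same for the moment, N m; "grip_width": finger opening in m.
Only numpy, scipy, OpenCV 4.12 (cv2) and the standard library are available. Lean on these libraries where they do the work, as an engineer would, in place of code of your own. Each camera call takes 0.05 s, during which the arm holds its last target. There are 200 camera calls.

TASK

Put the stamping kit away: lay the roller in the tray's two forks, turned end for end so that its handle rests in the narrow fork, and stand every knobbed terracotta stamp upright on the tray's floor. With all of that aboard, and the gate swung out of the way, slide the tray by its grip along the bench into the rack until it is fully home, then swing the gate fully across its front again. Do not strike the tool caddy or the vase beside the roller, and leave the other pots and things alone.

Things in the scene. Friction and masses are not known exactly. Their poses are not given: they have to be found in the camera images.
- roller: wooden one-handled roller, 210 mm long, 0.2 to 0.4 kg. Origin on its axis, mid-barrel; own x axis along it towards the long thin handle (rolled to any angle about x). Barrel 36 mm dia, x -60 to 60; dark handle 18 mm dia, x 60 to 120; stub 26 mm dia, x -60 to -90. Starts level in the two forks of a wooden stand, axis 70 mm above the bench.
- caddy: fixed dark steel tool caddy beside the roller stand, 70 x 50 mm, 130 mm high, tools standing out of it to 190 mm; origin at the centre of its underside; about 110 mm from the roller's axis. Must not be struck.
- vase: fresh terracotta vase on a grey banding wheel on the other side of the roller stand, 80 mm wide at the foot, 130 mm high; origin at the centre of its underside; about 110 mm from the roller's axis. Fixed; must not be struck.
- tray_mid (a point): aluminium ware tray on a slippery glide sheet, loose on the bench, 140 (x) by 290 (y) mm; floor 6 mm thick, rim 6 mm thick, its top 14 mm above the bench. Point: middle of the tray, on top of its floor. x points away from the grip, to the end that enters the rack; y left, z up. Stamps have the clear strip x -60 to +10, y -135 to +135 mm. 0.3 to 0.5 kg.
- tray_narrow (a point): the tray's narrow wooden fork, 16 mm thick along y, gap 26 mm, for the roller's handle. Point: where the roller's axis then lies, 28 mm above point tray_mid, at tray x +34, y +66 mm (81 mm from the barrel's middle). Fork tips 12 mm higher. Axes as tray_mid.
- tray_wide (a point): the tray's wide wooden fork, 14 mm thick along y, gap 34 mm, for the roller's stub. Point: where the roller's axis then lies, at tray x +34, y -91 mm (76 mm from the barrel's middle, which thus comes to tray y -15 mm; 8 mm play either way). Fork tips 12 mm higher. Axes as tray_mid.
- tray_grip (a point): upright wooden grip on a tongue in front of the tray: a board 14 mm thick (tray x), 60 mm wide (tray y), from 6 to 72 mm above the bench; this point is on its centre line, 50 mm above the bench, 120 mm from the tray's middle on its -x side.
- rack: fixed plywood rack, one slot facing the robot. Origin: middle of the mouth at bench level; x into the slot, y left. Slot 298 mm wide, 90 high, lips flared to 18 mm before the mouth, back stop at x 142 mm; the bench is its floor. Side walls 100 mm high; the roof, pots on it, begins 50 mm behind the mouth. Tray home: its middle at x 70 to 72 mm, y 0, its front edge level with the mouth.
- gate (a joint): angle of the rack's gate arm about its upright pivot, rad: 0 = pointing away to the rack's right (-y), 1.57 = pointing out from the rack (-x), 3.14 = fully closed across the mouth, against its stop. It starts across the mouth (2.2 to 3.1), in the tray's way. It turns clockwise seen from above as it closes, is light and stays where it is left.
- gate_pivot (a point): the gate's pivot axis, 30 mm in front of the rack's mouth and 185 mm to its right (30 mm above the bench)
- gate_peg (a point): upright dark round peg near the gate arm's end, 16 mm diameter, 60 mm from the pivot axis; it stands from 22 to 116 mm above the bench; this point is on its axis 96 mm above the bench. The arm below it is 16 mm wide and reaches 75 mm from the pivot, 8 to 22 mm above the bench.
- stamp0_mid (a point): terracotta stamp: round foot 44 mm diameter, 16 mm thick, with an upright round knob 22 mm diameter on it, 60 mm high in all; this point is on its axis, half-way up (30 mm above its underside), z up. About 70 g. May be absent.
- stamp1_mid (a point): terracotta stamp: round foot 44 mm diameter, 16 mm thick, with an upright round knob 22 mm diameter on it, 60 mm high in all; this point is on its axis, half-way up (30 mm above its underside), z up. About 70 g. May be absent.
- stamp2_mid (a point): terracotta stamp: round foot 44 mm diameter, 16 mm thick, with an upright round knob 22 mm diameter on it, 60 mm high in all; this point is on its axis, half-way up (30 mm above its underside), z up. About 70 g. May be absent.
- stamp3_mid (a point): terracotta stamp: round foot 44 mm diameter, 16 mm thick, with an upright round knob 22 mm diameter on it, 60 mm high in all; this point is on its axis, half-way up (30 mm above its underside), z up. About 70 g. May be absent.
- stamp4_mid (a point): terracotta stamp: round foot 44 mm diameter, 16 mm thick, with an upright round knob 22 mm diameter on it, 60 mm high in all; this point is on its axis, half-way up (30 mm above its underside), z up. About 70 g. May be absent.
- pinchpot: small closed terracotta pinch pot, 54 mm wide, 50 mm high, no knob, standing among the stamps; leave alone (origin at the centre of its underside)
- mug: blue mug, 85 mm high; leave alone (origin at the centre of its underside)
- bowl: white bowl, 110 mm wide; leave alone (origin at the centre of its underside)
- glazejar: lidded glass glaze jar, 90 mm high; leave alone (origin at the centre of its underside)
- kilnprop: plaster-white kiln prop, 40 x 40 x 80 mm; leave alone (origin at the centre of its underside)
- rib: flat dark wooden rib, 100 x 50 x 8 mm; leave alone (origin at the centre of its underside)
There are look-alikes about, which are no part of the job. What is meant by the roller is not red, and is the larger of those in its own colour.

How it is judged:
On the way, in this order (a step that is already met when the one before it is completed fails the run):
1. with the tray still out of the rack, the roller lies in its forks, handle in the narrow one, and every stamp stands on the tray's floor (x of roller in the frame of tray_mid between 0.026 and 0.042 m and y of roller in the frame of tray_mid between -0.027 and -0.003 m and z of roller in the frame of tray_mid between 0.023 and 0.033 m and angle between the x axis of roller and the y axis of tray_mid, either way round below 0.1 rad and x of tray_mid in the frame of roller between 0 and 0.04 m and x of stamp0_mid in the frame of tray_mid between -0.066 and 0.03 m and y of stamp0_mid in the frame of tray_mid between -0.137 and 0.137 m and z of stamp0_mid in the frame of tray_mid between 0.025 and 0.036 m and angle between each of stamp0_mid, stamp1_mid, stamp2_mid, stamp3_mid, stamp4_mid's own z axis and vertical below 0.2 rad and x of stamp1_mid in the frame of tray_mid between -0.066 and 0.03 m and y of stamp1_mid in the frame of tray_mid between -0.137 and 0.137 m and z of stamp1_mid in the frame of tray_mid between 0.025 and 0.036 m and x of stamp2_mid in the frame of tray_mid between -0.066 and 0.03 m and y of stamp2_mid in the frame of tray_mid between -0.137 and 0.137 m and z of stamp2_mid in the frame of tray_mid between 0.025 and 0.036 m and x of stamp3_mid in the frame of tray_mid between -0.066 and 0.03 m and y of stamp3_mid in the frame of tray_mid between -0.137 and 0.137 m and z of stamp3_mid in the frame of tray_mid between 0.025 and 0.036 m and x of stamp4_mid in the frame of tray_mid between -0.066 and 0.03 m and y of stamp4_mid in the frame of tray_mid between -0.137 and 0.137 m and z of stamp4_mid in the frame of tray_mid between 0.025 and 0.036 m and x of tray_mid in the frame of rack below -0.04 m), for 0.2 s.
2. the loaded tray is fully home in the rack, the gate still open (x of roller in the frame of tray_mid between 0.026 and 0.042 m and y of roller in the frame of tray_mid between -0.027 and -0.003 m and z of roller in the frame of tray_mid between 0.023 and 0.033 m and angle between the x axis of roller and the y axis of tray_mid, either way round below 0.1 rad and x of tray_mid in the frame of roller between 0 and 0.04 m and x of stamp0_mid in the frame of tray_mid between -0.066 and 0.03 m and y of stamp0_mid in the frame of tray_mid between -0.137 and 0.137 m and z of stamp0_mid in the frame of tray_mid between 0.025 and 0.036 m and angle between each of stamp0_mid, stamp1_mid, stamp2_mid, stamp3_mid, stamp4_mid's own z axis and vertical below 0.2 rad and x of stamp1_mid in the frame of tray_mid between -0.066 and 0.03 m and y of stamp1_mid in the frame of tray_mid between -0.137 and 0.137 m and z of stamp1_mid in the frame of tray_mid between 0.025 and 0.036 m and x of stamp2_mid in the frame of tray_mid between -0.066 and 0.03 m and y of stamp2_mid in the frame of tray_mid between -0.137 and 0.137 m and z of stamp2_mid in the frame of tray_mid between 0.025 and 0.036 m and x of stamp3_mid in the frame of tray_mid between -0.066 and 0.03 m and y of stamp3_mid in the frame of tray_mid between -0.137 and 0.137 m and z of stamp3_mid in the frame of tray_mid between 0.025 and 0.036 m and x of stamp4_mid in the frame of tray_mid between -0.066 and 0.03 m and y of stamp4_mid in the frame of tray_mid between -0.137 and 0.137 m and z of stamp4_mid in the frame of tray_mid between 0.025 and 0.036 m and x of tray_mid in the frame of rack between 0.06 and 0.08 m and y of tray_mid in the frame of rack between -0.008 and 0.008 m and angle between the x axis of tray_mid and the x axis of rack, either way round below 0.06 rad and height (world z) of tray_mid below 0.012 m and value of joint gate below 2.3 rad), for 0.2 s.
3. the gate is swung fully across (value of joint gate above 2.9 rad), for 0.2 s.
At the end, for the whole second after the job is handed in: Tray home: middle 60-80 mm inside the mouth, within 8 mm of the slot centre line, 0.06 rad; roller in its forks, handle in the narrow one, within 8 mm across, 12 along, 5 in height, 0.1 rad; every stamp upright (0.2 rad) on the tray floor; gate over 2.9 rad; all at rest (x of roller in the frame of tray_mid between 0.026 and 0.042 m and y of roller in the frame of tray_mid between -0.027 and -0.003 m and z of roller in the frame of tray_mid between 0.023 and 0.033 m and angle between the x axis of roller and the y axis of tray_mid, either way round below 0.1 rad and x of tray_mid in the frame of roller between 0 and 0.04 m and x of stamp0_mid in the frame of tray_mid between -0.066 and 0.03 m and y of stamp0_mid in the frame of tray_mid between -0.137 and 0.137 m and z of stamp0_mid in the frame of tray_mid between 0.025 and 0.036 m and angle between each of stamp0_mid, stamp1_mid, stamp2_mid, stamp3_mid, stamp4_mid's own z axis and vertical below 0.2 rad and x of stamp1_mid in the frame of tray_mid between -0.066 and 0.03 m and y of stamp1_mid in the frame of tray_mid between -0.137 and 0.137 m and z of stamp1_mid in the frame of tray_mid between 0.025 and 0.036 m and x of stamp2_mid in the frame of tray_mid between -0.066 and 0.03 m and y of stamp2_mid in the frame of tray_mid between -0.137 and 0.137 m and z of stamp2_mid in the frame of tray_mid between 0.025 and 0.036 m and x of stamp3_mid in the frame of tray_mid between -0.066 and 0.03 m and y of stamp3_mid in the frame of tray_mid between -0.137 and 0.137 m and z of stamp3_mid in the frame of tray_mid between 0.025 and 0.036 m and x of stamp4_mid in the frame of tray_mid between -0.066 and 0.03 m and y of stamp4_mid in the frame of tray_mid between -0.137 and 0.137 m and z of stamp4_mid in the frame of tray_mid between 0.025 and 0.036 m and x of tray_mid in the frame of rack between 0.06 and 0.08 m and y of tray_mid in the frame of rack between -0.008 and 0.008 m and angle between the x axis of tray_mid and the x axis of rack, either way round below 0.06 rad and height (world z) of tray_mid below 0.012 m and value of joint gate above 2.9 rad and linear speed of roller below 0.02 m/s); the robot touches nothing.
It fails at once if the tool caddy is struck (over 2 N) (contact force between caddy and anything else above 2 N).
It fails at once if the vase is struck (over 2 N) (contact force between vase and anything else above 2 N).
It fails at once if another pot or tool (pinch pot, mug, bowl, jar, kiln prop, rib) is moved more than 50 mm (distance of any of pinchpot, mug, bowl, glazejar, kilnprop, rib from where it was at the start of the episode above 0.05 m).
Of stamp0, stamp1, stamp2, stamp3, stamp4 only 3 to 5 are there at a start; the rules pass over those that are not, and their reading is None.
At some moment in a run one of stamp0, stamp1, stamp2, stamp3, stamp4 may be knocked a few centimetres aside while the robot is not near it.
It also fails if it takes over 210 s, if anything falls off the work surface, if the arm or the gripper's body presses on something with over 40 N, if the wrist force passes 120 N, or if a joint passes its speed limit or range.

## Working session

There is one attempt and no reset: what is moved stays moved. The work goes in short steps, Python scripts to look and compute and a tool call to move; the robot and the scene stay as the last step left them, time stands still between calls to the robot, and variables do not carry over. Pictures are saved under pics/ and viewed, about 12 in all and at most 16, crops included, and the job is handed in when it is done.

Besides the shell and the picture viewer there is one more tool, called after "Call:" as name(argument=value, ...), one argument or row to a line, values as JSON. jog_arm: Moves the arm, as the interface text tells. Its arguments: {"type":"object","properties":{"deltas":{"type":"array"}},"required":["deltas"]}

```bash
ls; mkdir -p pics
cat > h.py <<'E'
import numpy as np, cv2
from scipy.spatial.transform import Rotation as R
from workcell import get_obs, camera, camera_model, job_done, masks_of
def cam(name):
    m=camera_model(name); f=200/np.tan(np.radians(m['fovy'])/2)
    if 'pose' in m: T=np.array(m['pose'])
    else:
        o=get_obs(); W=np.eye(4); W[:3,:3]=R.from_quat(o['tool_rot']).as_matrix(); W[:3,3]=o['eef_pos']; T=W@np.array(m['T_tool_cam'])
    return f,m['cx'],m['cy'],T
def ray(c,px,z):
    f,cx,cy,T=c; d=T[:3,:3]@np.array([(px[0]-cx)/f,(px[1]-cy)/f,1]); o=T[:3,3]
    return o+d*(z-o[2])/d[2]
def proj(c,P):
    f,cx,cy,T=c; p=np.linalg.inv(T)@np.append(P,1); return np.array([cx+f*p[0]/p[2],cy+f*p[1]/p[2]])
def save(im,n,s=1): cv2.imwrite('pics/'+n,cv2.resize(im[...,::-1],None,fx=s,fy=s,interpolation=cv2.INTER_CUBIC))
E
python3 - <<'E'
from h import *
for n in ('top','scene'):
    c=cam(n); im=camera(n); save(im,n+'0.png',1.25); np.save(n+'0.npy',im)
    print(n,c[0],c[1],c[2],np.round(c[3],3).tolist(), {k:v for k,v in camera_model(n).items() if k!='pose'})
    for t in ['roller','caddy','vase','tray_mid','rack','gate','gate_peg','stamp0_mid','pinchpot','tray_grip','mug','bowl']:
        print(t,[(round(d['conf'],2),np.round(d['at']).astype(int).tolist(),int(d['pixels'].sum())) for d in masks_of(t,n)])
print(camera_model('wrist'),get_obs()['eef_pos'],get_obs()['tool_rot'],get_obs()['clock'])
E
```

```text
pics
top 502.8380812248732 324.39726952584357 200.3214164906094 [[0.024, -0.998, 0.059, 0.406], [-1.0, -0.024, -0.001, 0.059], [0.003, -0.059, -0.998, 1.497], [0.0, 0.0, 0.0, 1.0]] {'fovy': 43.37962165502268, 'cx': 324.39726952584357, 'cy': 200.3214164906094}
roller [(0.92, [153, 250], 716), (0.79, [220, 195], 795), (0.68, [230, 302], 491)]
caddy [(0.84, [203, 157], 789), (0.66, [194, 137], 243)]
vase [(0.57, [224, 238], 669), (0.4, [397, 145], 141)]
tray_mid [(0.63, [349, 182], 4977)]
rack [(0.84, [354, 96], 5507)]
gate [(0.74, [287, 232], 641), (0.63, [395, 147], 144)]
gate_peg [(0.6, [395, 144], 175), (0.55, [347, 179], 4977)]
stamp0_mid []
pinchpot [(0.5, [400, 229], 254), (0.44, [462, 167], 193)]
tray_grip [(0.7, [349, 182], 4811)]
mug [(0.59, [289, 229], 604)]
bowl [(0.59, [506, 148], 1108), (0.19, [357, 97], 5626)]
scene 406.29798311514776 323.72672270336153 203.82923213400164 [[-0.729, 0.438, -0.526, 1.137], [0.684, 0.455, -0.57, 0.756], [-0.011, -0.776, -0.631, 0.878], [0.0, 0.0, 0.0, 1.0]] {'fovy': 52.41739321629615, 'cx': 323.72672270336153, 'cy': 203.82923213400164}
rolle
[... 316 characters left out ...]
pinchpot [(0.56, [259, 165], 122), (0.46, [300, 184], 218)]
tray_grip [(0.63, [296, 224], 3280)]
mug [(0.67, [368, 222], 833)]
bowl [(0.6, [194, 173], 549)]
{'fovy': 62.18237345548829, 'cx': 316.44744156934416, 'cy': 204.52725294873596, 'T_tool_cam': array([[-1.02641956e-04, -9.61425196e-01, -2.75066504e-01,
         7.00309617e-02],
       [ 9.99999743e-01, -2.93827833e-04,  6.53847521e-04,
         1.49006180e-04],
       [-7.09447676e-04, -2.75066366e-01,  9.61424979e-01,
        -1.76913955e-01],
       [ 0.00000000e+00,  0.00000000e+00,  0.00000000e+00,
         1.00000000e+00]])} [ 0.15480047 -0.47542443  0.19778834] [ 9.87635387e-01  1.56768431e-01 -2.33532080e-05 -1.46783653e-05] 1.3
```

View pics/top0.png

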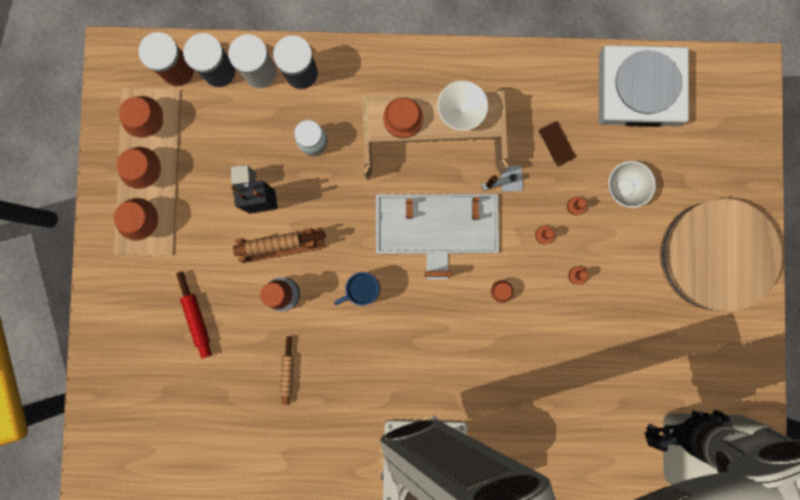

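View pics/scene0.png

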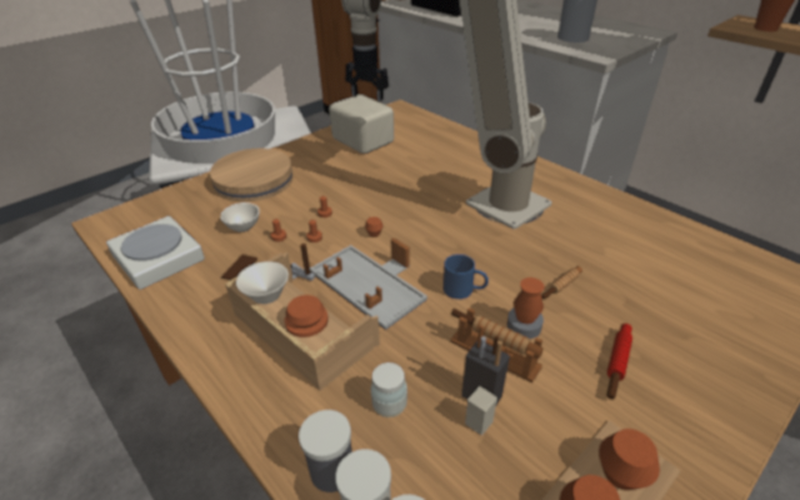

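Run:
```python
from h import *
t=np.load('top0.npy'); s=np.load('scene0.npy')
a=cv2.resize(t[110:260,170:330],(800,750),interpolation=cv2.INTER_CUBIC)[:, :]
b=cv2.resize(t[60:240,285:485],(800,720),interpolation=cv2.INTER_CUBIC)
def put(im,x0,x1,y0,y1,w,h): return cv2.resize(im[y0:y1,x0:x1],(w,h),interpolation=cv2.INTER_CUBIC)
A=put(t,180,330,130,250,375,300); B=put(t,285,485,120,240,500,300)
C=put(s,340,490,230,310,400,300) ; D=put(s,180,330,150,262,400,300)
im=np.vstack([np.hstack([A,put(t,285,455,70,130,425,300)]),np.hstack([C,D])])
save(im,'crops.png')
save(put(t,285,485,100,240,800,560),'trayc.png')
```

```text
(no output)
```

View pics/crops.png

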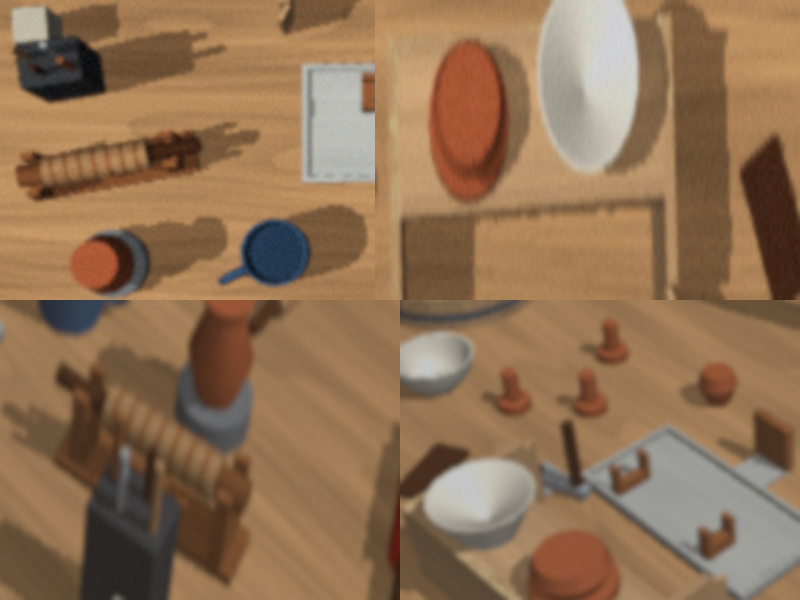

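View pics/trayc.png

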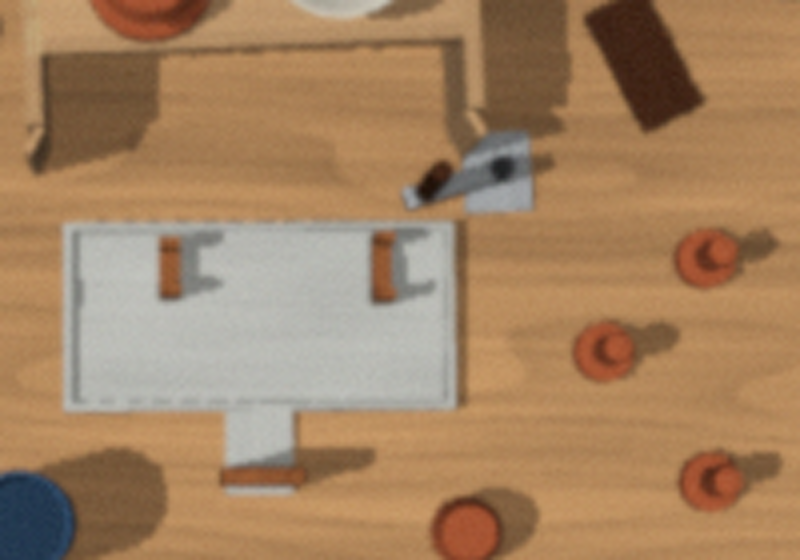

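```bash
cat >> h.py <<'E'
def tri(c1,p1,c2,p2):
    A=[];b=[]
    for (f,cx,cy,T),p in((c1,p1),(c2,p2)):
        d=T[:3,:3]@np.array([(p[0]-cx)/f,(p[1]-cy)/f,1]); d/=np.linalg.norm(d); M=np.eye(3)-np.outer(d,d); A.append(M); b.append(M@T[:3,3])
    return np.linalg.lstsq(np.vstack(A),np.hstack(b),rcond=None)[0]
E
python3 - <<'E'
from h import *
np.set_printoptions(precision=4,suppress=True)
c=cam('top'); s=cam('scene')
z=lambda x,y:(285+x/4-.4,100+y/4-.4)
a=lambda x,y:(180+x/2.5-.3,130+y/2.5-.3)
for n,p,h in [('trayFL',z(64,223),.014),('trayFR',z(456,222),.014),('trayBR',z(458,409),.014),('trayBL',z(65,411),.014),
 ('gripL',z(221,476),.072),('gripR',z(306,474),.072),('nforkT',z(171,240),.046),('wfork',z(383,235),.046),
 ('pivot',z(502,167),.03),('pegtop',z(438,170),.116),('pegbase',z(430,195),.022),('armtip',z(412,197),.022),
 ('roofL',z(42,55),.1),('roofR',z(463,42),.1),('wallLin',z(44,120),.1),('lipL',z(38,168),.1),('lipR',z(482,128),.1),
 ('st0',z(708,258),.016),('st1',z(604,351),.016),('st2',z(711,482),.016),('kn0',z(721,250),.06),('kn1',z(617,348),.06),('kn2',z(725,479),.06),
 ('pinch',z(466,530),.05),('handleend',a(200,145),.079),('stubend',a(17,173),.07),('barrelA',a(40,168),.07),('barrelB',a(150,150),.07),('mug',a(275,252),.085)]:
    print(n,ray(c,p,h))
ro=masks_of('roller','top')
E
```

```text
trayFL [0.6256 0.1306 0.014 ]
trayFR [ 0.6335 -0.1606  0.014 ]
trayBR [ 0.4944 -0.1642  0.014 ]
trayBL [0.4858 0.126  0.014 ]
gripL [0.4393 0.0117 0.072 ]
gripR [ 0.4422 -0.0485  0.072 ]
nforkT [0.6103 0.051  0.046 ]
wfork [ 0.6178 -0.1029  0.046 ]
pivot [ 0.6727 -0.1915  0.03  ]
pegtop [ 0.6539 -0.1325  0.116 ]
pegbase [ 0.6519 -0.1399  0.022 ]
armtip [ 0.6501 -0.1266  0.022 ]
roofL [0.7314 0.1451 0.1   ]
roofR [ 0.748  -0.1508  0.1   ]
wallLin [0.6852 0.1424 0.1   ]
lipL [0.6512 0.1457 0.1   ]
lipR [ 0.6872 -0.1651  0.1   ]
st0 [ 0.611  -0.3476  0.016 ]
st1 [ 0.5399 -0.2712  0.016 ]
st2 [ 0.445  -0.3512  0.016 ]
kn0 [ 0.6109 -0.3449  0.06  ]
kn1 [ 0.5383 -0.2708  0.06  ]
kn2 [ 0.4462 -0.349   0.06  ]
pinch [ 0.4053 -0.1659  0.05  ]
handleend [0.5209 0.2406 0.079 ]
stubend [0.4846 0.4486 0.07  ]
barrelA [0.491  0.4227 0.07  ]
barrelB [0.5146 0.2984 0.07  ]
mug [0.4022 0.1519 0.085 ]
```

```bash
cat >> h.py <<'E'
def yaw(o=None):
    o=o or get_obs(); m=R.from_quat(o['tool_rot']).as_matrix(); return np.arctan2(m[1,0],m[0,0])
def plan(wps,start=None,vmax=40,amax=8.0):
    """wps: list of (x,y,z,psi,grip[,nrows]); prints rows from measured pose"""
    o=get_obs(); p=np.array(o['eef_pos']); m=R.from_quat(o['tool_rot'])
    print('at',np.round(p,4),'psi',round(yaw(o),4),'q',np.round(o['joint_pos'],2),'F',np.round(o['ft_force'],1),'g',round(o['grip_width'],4),'t',round(o['clock'],1))
    rows=[]
    for w in wps:
        t=np.array(w[:3]); down=R.from_matrix(np.array([[np.cos(w[3]),np.sin(w[3]),0],[np.sin(w[3]),-np.cos(w[3]),0],[0,0,-1]]))
        rv=(m.inv()*down).as_rotvec(); ang=np.degrees(np.linalg.norm(rv))
        n=int(max(np.ceil(np.linalg.norm(t-p)*1000/vmax),np.ceil(ang/amax),w[5] if len(w)>5 else 1))
        for i in range(n):
            a=m*R.from_rotvec(rv*i/n); d=a.inv().apply((t-p)/n)*1000
            rows.append([round(float(v),1) for v in d]+[round(float(v),1) for v in np.degrees(rv/n)]+[w[4]])
        p,m=t,down
    for i in range(0,len(rows),5): print([rows[i:i+5]])
E
python3 - <<'E'
from h import *
g=np.pi/2+.028
plan([(.441,-.0195,.15,g,60),(.441,-.0195,.031,g,60)])
E
```

```text
at [ 0.1548 -0.4754  0.1978] psi 0.3148 q [-1.26  0.24  0.    1.34 -0.    1.57] F [-0.1  0.3  0.2] g 0.0854 t 1.4
[[[29.5, -24.6, 3.4, 0.0, 0.0, -5.3, 60], [31.7, -21.8, 3.4, 0.0, 0.0, -5.3, 60], [33.5, -18.8, 3.4, 0.0, 0.0, -5.3, 60], [35.1, -15.7, 3.4, 0.0, 0.0, -5.3, 60], [36.4, -12.4, 3.4, 0.0, 0.0, -5.3, 60]]]
[[[37.4, -9.0, 3.4, 0.0, 0.0, -5.3, 60], [38.0, -5.6, 3.4, 0.0, 0.0, -5.3, 60], [38.4, -2.1, 3.4, 0.0, 0.0, -5.3, 60], [38.4, 1.5, 3.4, 0.0, 0.0, -5.3, 60], [38.1, 5.0, 3.4, 0.0, 0.0, -5.3, 60]]]
[[[37.5, 8.5, 3.4, 0.0, 0.0, -5.3, 60], [36.6, 11.9, 3.4, 0.0, 0.0, -5.3, 60], [35.3, 15.2, 3.4, 0.0, 0.0, -5.3, 60], [33.8, 18.3, 3.4, 0.0, 0.0, -5.3, 60], [0.0, 0.0, 39.7, 0.0, 0.0, 0.0, 60]]]
[[[0.0, 0.0, 39.7, 0.0, 0.0, 0.0, 60], [0.0, 0.0, 39.7, 0.0, 0.0, 0.0, 60]]]
```

Candidates for "roller" in the top picture: red roller (156,250) – excluded as red; small wooden roller (230,296) – the smaller; wooden roller in the stand (222,195) – chosen, confirmed in the close crop (handle points to the right, i.e. −y). Stamps at (462,163), (436,187), (463,220); the pinch pot at (401,232) has no knob. The gate's sweep would catch the tray's corner, so I pull the tray back first.

Call:
jog_arm(
  deltas=[
    [[30,-25,3,0,0,-5.3,60],[32,-22,3,0,0,-5.3,60],[34,-19,3,0,0,-5.3,60],[35,-16,3,0,0,-5.3,60],[36,-12,3,0,0,-5.3,60]],
  ],
)

```text
clock: 1.85
eef_pos: [0.2581, -0.311, 0.1819]
tool_rot: [0.924, 0.383, -0.0, 0.002]
ft_force: [1.1, -0.8, -0.4]
grip_width: 0.06
```

Call:
jog_arm(
  deltas=[
    [[37,-9,3,0,0,-5.3,60],[38,-6,3,0,0,-5.3,60],[38,-2,3,0,0,-5.3,60],[38,1,3,0,0,-5.3,60],[38,5,3,0,0,-5.3,60]],
  ],
)

```text
clock: 2.35
eef_pos: [0.359, -0.1403, 0.1671]
tool_rot: [0.806, 0.591, 0.001, 0.004]
ft_force: [2.0, -0.1, 0.6]
grip_width: 0.0599
```

Call:
jog_arm(
  deltas=[
    [[37,8,3,0,0,-5.3,60],[37,12,3,0,0,-5.3,60],[35,15,3,0,0,-5.3,60],[34,18,3,0,0,-5.3,60]],
  ],
)

```text
clock: 2.75
eef_pos: [0.4376, -0.0008, 0.1555]
tool_rot: [0.678, 0.735, 0.001, 0.006]
ft_force: [-0.2, -0.6, -0.2]
grip_width: 0.06
```

Run:
```python
from h import *
g=np.pi/2+.028
im=camera('wrist'); save(im,'w1.png',1)
for n in ('tray_grip','gate_peg'):
  print([(round(d['conf'],2),d['at'],ray(cam('wrist'),d['at'],.06)) for d in masks_of(n,'wrist')])
plan([(.441,-.0195,.15,g,60),(.441,-.0195,.031,g,60)])
```

```text
[(0.79, [433.7, 175.0], array([0.53605141, 0.02593274, 0.06      ]))]
[]
at [ 0.4374 -0.0006  0.155 ] psi 1.6519 q [ 0.    0.14 -0.24  1.19 -0.01  1.49] F [-0.4  0.4 -0.3] g 0.0604 t 2.9
[[[-19.1, 2.0, 5.2, 0.5, 0.4, 3.0, 60], [0.0, 0.0, 39.7, 0.0, 0.0, 0.0, 60], [0.0, 0.0, 39.7, 0.0, 0.0, 0.0, 60], [0.0, 0.0, 39.7, 0.0, 0.0, 0.0, 60]]]
```

View pics/w1.png

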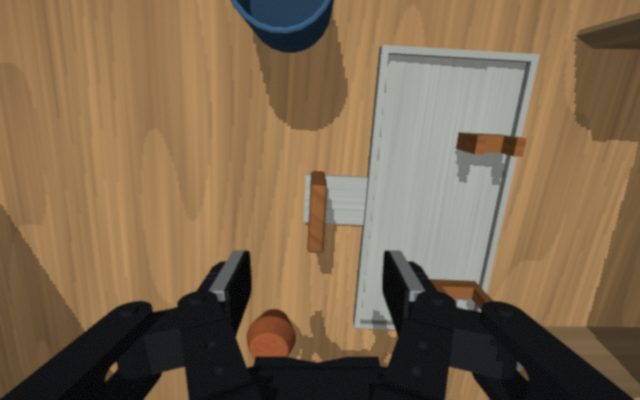

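Wrist view: grip board top runs (318,175)–(316,250), tray clear, pinch pot lower left (270,335), mug top.

Run:
```python
from h import *
c=cam('wrist')
for p,z in [((319,172),.072),((317,252),.072),((318,212),.072),((384,46),.014),((538,56),.014),((357,325),.014),((491,284),.014)]: print(p,ray(c,p,z))
```

```text
(319, 172) [0.43863051 0.02090259 0.072     ]
(317, 252) [ 0.442673   -0.04802696  0.072     ]
(318, 212) [ 0.44057935 -0.01232762  0.072     ]
(384, 46) [0.48789478 0.12585792 0.014     ]
(538, 56) [0.62515898 0.12906583 0.014     ]
(357, 325) [ 0.49726135 -0.15961866  0.014     ]
(491, 284) [ 0.63563218 -0.09738195  0.014     ]
```

Call:
jog_arm(
  deltas=[
    [[-19,3,5,0.5,0.4,3,60],[0,0,40,0,0,0,60],[0,0,40,0,0,0,60]],
  ],
)

```text
clock: 3.2
eef_pos: [0.4472, -0.0219, 0.0741]
tool_rot: [0.699, 0.716, 0.004, 0.005]
ft_force: [0.8, -0.1, -0.8]
grip_width: 0.0601
```

Call:
jog_arm(
  deltas=[
    [[0,-6,40,0,0,0,60],[0,0,2,0,0,0,5],[0,0,0,0,0,0,5],[0,0,0,0,0,0,5],[0,0,0,0,0,0,5]],
  ],
)

```text
clock: 3.7
eef_pos: [0.4387, -0.0265, 0.0312]
tool_rot: [0.702, 0.712, 0.002, 0.004]
ft_force: [-1.3, 0.9, -3.1]
grip_width: 0.0117
```

Run:
```python
from h import *
g=np.pi/2+.056
plan([(.400,-.0218,.031,g,5,8)],vmax=8)
```

```text
at [ 0.4387 -0.0265  0.0312] psi 1.5853 q [-0.06  0.27 -0.43  0.86 -0.    1.5 ] F [-1.3  0.9 -3.1] g 0.0117 t 3.7
[[[0.7, -4.8, -0.0, 0.1, 0.0, -0.3, 5], [0.7, -4.8, -0.0, 0.1, 0.0, -0.3, 5], [0.7, -4.8, -0.0, 0.1, 0.0, -0.3, 5], [0.7, -4.8, -0.0, 0.1, 0.0, -0.3, 5], [0.8, -4.8, -0.0, 0.1, 0.0, -0.3, 5]]]
[[[0.8, -4.8, 0.0, 0.1, 0.0, -0.3, 5], [0.8, -4.8, 0.0, 0.1, 0.0, -0.3, 5], [0.8, -4.8, 0.0, 0.1, 0.0, -0.3, 5]]]
```

Call:
jog_arm(
  deltas=[
    [[0,-5,0,0,0,-0.3,5],[0,-5,0,0,0,-0.3,5],[0,-5,0,0,0,-0.3,5],[0,-5,0,0,0,-0.3,5],[0,-5,0,0,0,-0.3,5]],
  ],
)

```text
clock: 4.2
eef_pos: [0.4129, -0.0273, 0.0332]
tool_rot: [0.692, 0.722, 0.003, 0.005]
ft_force: [0.1, -0.4, -3.6]
grip_width: 0.0118
```

Call:
jog_arm(
  deltas=[
    [[0,-5,0,0,0,-0.3,5],[0,-5,0,0,0,-0.3,5],[0,-4,0,0,0,-0.3,5],[0,0,0,0,0,0,5]],
  ],
)

```text
clock: 4.6
eef_pos: [0.396, -0.028, 0.0328]
tool_rot: [0.686, 0.728, 0.002, 0.005]
ft_force: [-0.4, -0.3, -3.6]
grip_width: 0.0119
```

Call:
jog_arm(
  deltas=[
    [[0,0,0,0,0,0,60],[0,0,0,0,0,0,60],[0,0,-20,0,0,0,60],[0,0,-40,0,0,0,60],[0,0,-40,0,0,0,60]],
  ],
)

```text
clock: 5.1
eef_pos: [0.3941, -0.0274, 0.1329]
tool_rot: [0.685, 0.728, 0.001, 0.003]
ft_force: [0.9, -0.6, -0.2]
grip_width: 0.0602
```

Run:
```python
from h import *
# gate: peg grasp, tool y along tangent mid
plan([(.54,-.11,.18,1.57+.056-.7,50),(.651,-.136,.16,1.57+.056-.7,50)])
plan([(.54,-.11,.18,1.57+.056+.7,50),(.651,-.136,.16,1.57+.056+.7,50)])
```

```text
at [ 0.3941 -0.0274  0.1329] psi 1.6312 q [-0.07  0.07 -0.37  1.12 -0.    1.44] F [ 0.9 -0.6 -0.2] g 0.0602 t 5.1
[[[-15.2, 23.5, -7.7, 0.1, 0.0, 6.7, 50], [-12.4, 25.1, -7.7, 0.1, 0.0, 6.7, 50], [-9.3, 26.4, -7.7, 0.1, 0.0, 6.7, 50], [-6.2, 27.3, -7.8, 0.1, 0.0, 6.7, 50], [-2.9, 27.8, -7.8, 0.1, 0.0, 6.7, 50]]]
[[[0.3, 28.0, -7.8, 0.1, 0.0, 6.7, 50], [15.3, 34.8, 6.7, 0.0, 0.0, 0.0, 50], [15.3, 34.8, 6.7, 0.0, 0.0, 0.0, 50], [15.3, 34.8, 6.7, 0.0, 0.0, 0.0, 50]]]
at [ 0.3941 -0.0274  0.1329] psi 1.6312 q [-0.07  0.07 -0.37  1.12 -0.    1.44] F [ 0.9 -0.6 -0.2] g 0.0602 t 5.1
[[[-18.3, 28.2, -9.2, 0.0, 0.1, -8.0, 50], [-22.0, 25.4, -9.2, 0.0, 0.1, -8.0, 50], [-25.3, 22.1, -9.3, 0.0, 0.1, -8.0, 50], [-28.1, 18.4, -9.3, 0.0, 0.1, -8.0, 50], [-30.4, 14.3, -9.4, 0.0, 0.1, -8.0, 50]]]
[[[-31.7, 21.0, 6.7, 0.0, 0.0, 0.0, 50], [-31.7, 21.0, 6.7, 0.0, 0.0, 0.0, 50], [-31.7, 21.0, 6.7, 0.0, 0.0, 0.0, 50]]]
```

Run:
```python
from h import *
plan([(.59,-.13,.20,2.75,40)])
```

```text
at [ 0.3941 -0.0274  0.1329] psi 1.6312 q [-0.07  0.07 -0.37  1.12 -0.    1.44] F [ 0.9 -0.6 -0.2] g 0.0602 t 5.1
[[[-12.7, 21.1, -7.3, 0.0, 0.0, -7.1, 40], [-15.2, 19.3, -7.3, 0.0, 0.0, -7.1, 40], [-17.5, 17.3, -7.3, 0.0, 0.0, -7.1, 40], [-19.5, 15.0, -7.3, 0.0, 0.0, -7.1, 40], [-21.2, 12.5, -7.4, 0.0, 0.0, -7.1, 40]]]
[[[-22.6, 9.7, -7.4, 0.0, 0.0, -7.1, 40], [-23.6, 6.9, -7.4, 0.0, 0.0, -7.1, 40], [-24.3, 3.9, -7.4, 0.0, 0.0, -7.1, 40], [-24.6, 0.8, -7.4, 0.0, 0.0, -7.1, 40]]]
```

Call:
jog_arm(
  deltas=[
    [[-13,21,-7,0,0,-7.1,40],[-15,19,-7,0,0,-7.1,40],[-17,17,-7,0,0,-7.1,40],[-20,15,-7,0,0,-7.1,40],[-21,12,-7,0,0,-7.1,40]],
  ],
)

```text
clock: 5.6
eef_pos: [0.5115, -0.0849, 0.1813]
tool_rot: [0.419, 0.908, 0.003, 0.013]
ft_force: [-0.1, -0.6, 0.3]
grip_width: 0.0399
```

Call:
jog_arm(
  deltas=[
    [[-23,10,-8,0,0,-7.1,40],[-24,7,-8,0,0,-7.1,40],[-24,4,-8,0,0,-7.1,40],[-25,1,-8,0,0,-7.1,40],[0,0,0,0,0,0,40]],
  ],
)

```text
clock: 6.1
eef_pos: [0.6103, -0.1315, 0.2204]
tool_rot: [0.172, 0.985, -0.0, 0.019]
ft_force: [0.4, -1.1, -0.3]
grip_width: 0.0401
```

Run:
```python
from h import *
im=camera('wrist'); save(im,'w2.png',1); np.save('w2.npy',im)
c=cam('wrist')
for n in ('gate_peg','gate','rack'):
  print(n,[(round(d['conf'],2),d['at'],ray(c,d['at'],.096)) for d in masks_of(n,'wrist')])
plan([(.651,-.136,.14,2.75,40)])
for P in [(.671,-.192,.03),(.651,-.136,.116),(.651,-.136,.022)]: print(proj(c,P))
```

```text
gate_peg [(0.92, [321.1, 216.8], array([ 0.64216552, -0.13755691,  0.096     ])), (0.15, [70.7, 296.9], array([ 0.63632283, -0.41074731,  0.096     ]))]
gate [(0.59, [322.3, 216.7], array([ 0.64246371, -0.13644372,  0.096     ]))]
rack [(0.64, [560.5, 262.4], array([0.77093958, 0.07245311, 0.096     ]))]
at [ 0.6061 -0.1297  0.2193] psi 2.7938 q [-0.21  0.45  0.36  1.45  0.    0.14] F [ 0.7 -0.1  0.6] g 0.0402 t 6.3
[[[-13.9, 3.0, 26.9, 0.1, 0.6, 0.8, 40], [-14.2, 3.2, 26.7, 0.1, 0.6, 0.8, 40], [-14.4, 3.5, 26.6, 0.1, 0.6, 0.8, 40]]]
[285.0987499  233.81012075]
[326.41607678 232.44715259]
[323.68597856 201.29602041]
```

View pics/w2.png

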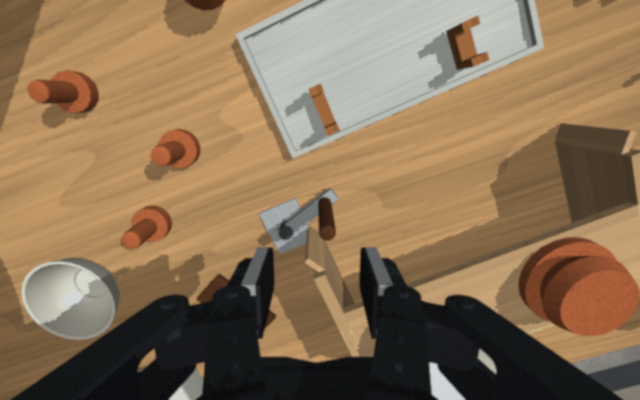

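Picture shows peg base (324,201) to top (327,235), pivot (285,233): agrees with my estimate within 1–2 mm. Right lip tip at (316,262) stays clear.

Call:
jog_arm(
  deltas=[
    [[-14,3,27,0,0.6,0.8,40],[-14,3,27,0,0.6,0.8,40],[-14,3,27,0,0.6,0.8,40]],
  ],
)

```text
clock: 6.6
eef_pos: [0.6511, -0.1353, 0.1451]
tool_rot: [0.195, 0.981, 0.003, 0.006]
ft_force: [0.3, -0.1, 0.7]
grip_width: 0.0402
```

Run:
```python
from h import *
plan([(.651,-.136,.094,2.75,40)])
```

```text
at [ 0.6511 -0.1353  0.1451] psi 2.7491 q [-0.21  0.59  0.4   1.37  0.01  0.18] F [ 0.3 -0.1  0.7] g 0.0402 t 6.6
[[[0.2, -0.6, 25.6, 0.2, 0.3, -0.0, 40], [0.1, -0.5, 25.6, 0.2, 0.3, -0.0, 40]]]
```

Call:
jog_arm(
  deltas=[
    [[0,-1,26,0.2,0.3,0,40],[0,0,25,0.2,0.3,0,40],[0,0,0,0,0,0,8],[0,0,0,0,0,0,8],[0,0,0,0,0,0,8]],
  ],
)

```text
clock: 7.1
eef_pos: [0.6465, -0.1332, 0.089]
tool_rot: [0.196, 0.981, 0.001, -0.005]
ft_force: [-0.9, -0.7, -0.1]
grip_width: 0.0083
```

Run:
```python
from h import *
piv=np.array([.671,-.192]); o=get_obs(); p=o['eef_pos'][:2]-piv; print(np.linalg.norm(p))
v=p/np.linalg.norm(p)*.06; w=[]
for i in range(1,17):
    a=np.radians(5.8*i); q=piv+np.array([v[0]*np.cos(a)-v[1]*np.sin(a),v[0]*np.sin(a)+v[1]*np.cos(a)]); w.append((*q,.094,2.75,8))
plan(w)
```

```text
0.06367881840013553
at [ 0.6465 -0.1332  0.089 ] psi 2.7478 q [-0.2   0.63  0.31  1.27  0.    0.19] F [-0.9 -0.7 -0.1] g 0.0083 t 7.1
[[[1.5, -7.1, -5.0, 0.0, -0.5, -0.1, 8], [3.6, -4.9, 0.0, 0.0, 0.0, 0.0, 8], [3.1, -5.2, 0.0, 0.0, 0.0, 0.0, 8], [2.5, -5.5, 0.0, 0.0, 0.0, 0.0, 8], [2.0, -5.7, 0.0, 0.0, 0.0, 0.0, 8]]]
[[[1.4, -5.9, 0.0, 0.0, 0.0, 0.0, 8], [0.8, -6.0, 0.0, 0.0, 0.0, 0.0, 8], [0.1, -6.1, 0.0, 0.0, 0.0, 0.0, 8], [-0.5, -6.1, 0.0, 0.0, 0.0, 0.0, 8], [-1.1, -6.0, 0.0, 0.0, 0.0, 0.0, 8]]]
[[[-1.7, -5.8, 0.0, 0.0, 0.0, 0.0, 8], [-2.3, -5.6, 0.0, 0.0, 0.0, 0.0, 8], [-2.8, -5.4, 0.0, 0.0, 0.0, 0.0, 8], [-3.3, -5.1, 0.0, 0.0, 0.0, 0.0, 8], [-3.8, -4.7, 0.0, 0.0, 0.0, 0.0, 8]]]
[[[-4.3, -4.3, 0.0, 0.0, 0.0, 0.0, 8]]]
```

Run:
```python
from h import *
im=camera('wrist'); t=camera('top')
a=cv2.resize(im[150:400,200:460],(400,385)); b=cv2.resize(t[110:180,350:450],(400,280),interpolation=cv2.INTER_CUBIC); s=camera('scene')
d=cv2.resize(s[160:240,200:300],(400,320),interpolation=cv2.INTER_CUBIC)
save(np.vstack([np.hstack([a,np.zeros((385,400,3),np.uint8)])[:, :800],np.hstack([b,d[:280]])])[:600+65],'g1.png',.9)
print([(round(d['conf'],2),d['at']) for d in masks_of('gate_peg','wrist')])
```

```text
[(0.95, [309.8, 238.2])]
```

View pics/g1.png

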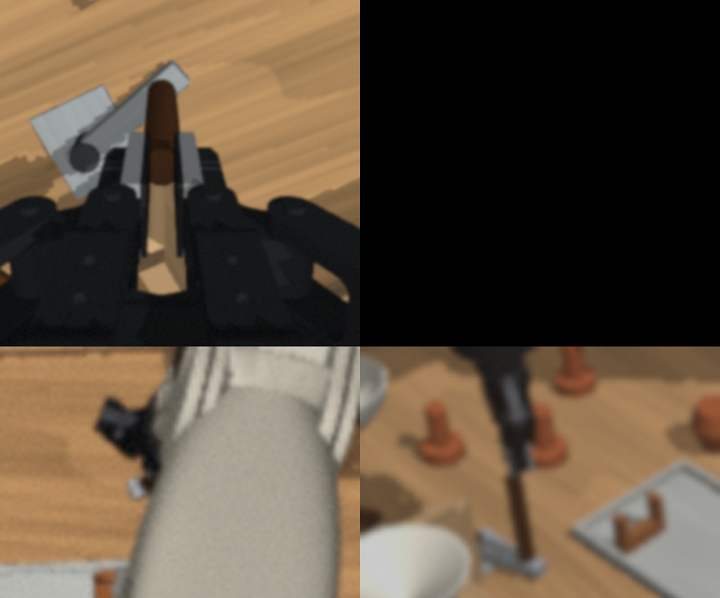

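Picture: the peg is held between the pads. Swing it open along the arc.

Call:
jog_arm(
  deltas=[
    [[3,-5,0,0,0,0,5],[3.5,-5,0,0,0,0,5],[3,-5,0,0,0,0,5],[2.5,-5.5,0,0,0,0,5],[2,-6,0,0,0,0,5]],
  ],
)

```text
clock: 7.8
eef_pos: [0.6237, -0.1544, 0.0921]
tool_rot: [0.196, 0.981, 0.001, -0.001]
ft_force: [-0.1, -0.3, 0.5]
grip_width: 0.0053
```

Call:
jog_arm(
  deltas=[
    [[1.5,-6,0,0,0,0,5],[1,-6,0,0,0,0,5],[0,-6,0,0,0,0,5],[-0.5,-6,0,0,0,0,5],[-1,-6,0,0,0,0,5]],
  ],
)

```text
clock: 8.3
eef_pos: [0.6094, -0.1846, 0.0921]
tool_rot: [0.196, 0.981, 0.001, -0.002]
ft_force: [0.2, 0.3, 1.6]
grip_width: 0.0048
```

Run:
```python
from h import *
piv=np.array([.671,-.192]); o=get_obs(); p=o['eef_pos'][:2]-piv; print(np.linalg.norm(p))
v=p/np.linalg.norm(p)*.063; w=[]
for i in range(1,9):
    a=np.radians(5.8*i); q=piv+np.array([v[0]*np.cos(a)-v[1]*np.sin(a),v[0]*np.sin(a)+v[1]*np.cos(a)]); w.append((*q,.09,2.75,8))
plan(w)
```

```text
0.06203691908202729
at [ 0.6094 -0.1846  0.0921] psi 2.747 q [-0.29  0.57  0.23  1.23  0.    0.1 ] F [0.2 0.3 1.6] g 0.0048 t 8.3
[[[-1.1, -6.3, 2.1, 0.0, -0.2, -0.2, 8], [-2.6, -5.8, 0.0, 0.0, 0.0, 0.0, 8], [-3.2, -5.5, 0.0, 0.0, 0.0, 0.0, 8], [-3.7, -5.2, 0.0, 0.0, 0.0, 0.0, 8], [-4.2, -4.8, 0.0, 0.0, 0.0, 0.0, 8]]]
[[[-4.7, -4.3, 0.0, 0.0, 0.0, 0.0, 8], [-5.1, -3.8, 0.0, 0.0, 0.0, 0.0, 8], [-5.5, -3.3, 0.0, 0.0, 0.0, 0.0, 8]]]
```

Run:
```python
from h import *
im=camera('wrist'); save(im[100:400,120:520],'w3.png',1.5)
print([(round(d['conf'],2),d['at']) for d in masks_of('gate_peg','wrist')])
```

```text
[(0.55, [404.1, 255.1])]
```

View pics/w3.png

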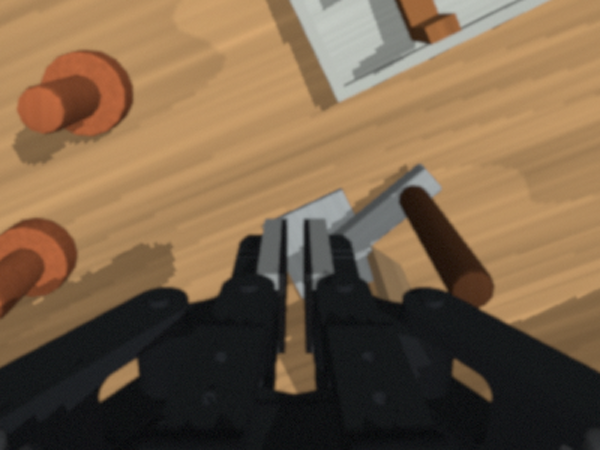

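Picture: the gate is still closed and the peg (top 439,293; base 397,227) sits outside the fingers: it was not between the pads. Re-measure.

Run:
```python
from h import *
c=cam('wrist'); o=get_obs()
print('top',ray(c,(438.7,291),.116),'base',ray(c,(396.7,229),.022),'pivot',ray(c,(330,250),.03))
print('tcp proj',proj(c,o['eef_pos']))
i2=np.load('w2.npy')
m=np.load('top0.npy')
```

```text
top [ 0.65321214 -0.13483004  0.116     ] base [ 0.65341443 -0.13476276  0.022     ] pivot [ 0.64635112 -0.18916877  0.03      ]
tcp proj [316.54725351 236.20777971]
```

Run:
```python
from h import *
plan([(.605,-.18,.15,2.6,45),(.6533,-.1345,.15,1.97,45)])
```

```text
at [ 0.6094 -0.1851  0.092 ] psi 2.7458 q [-0.3   0.57  0.23  1.23  0.    0.1 ] F [-0.2  0.3  0.8] g 0.0048 t 8.4
[[[3.1, 1.5, -29.0, 0.0, -0.1, 4.2, 45], [3.2, 1.3, -29.0, 0.0, -0.1, 4.2, 45], [-3.6, 12.8, 0.0, 0.0, 0.0, 7.2, 45], [-2.0, 13.1, 0.0, 0.0, 0.0, 7.2, 45], [-0.3, 13.3, 0.0, 0.0, 0.0, 7.2, 45]]]
[[[1.4, 13.2, 0.0, 0.0, 0.0, 7.2, 45], [3.0, 12.9, 0.0, 0.0, 0.0, 7.2, 45]]]
```

Call:
jog_arm(
  deltas=[
    [[3,1.5,-29,0,0,4.2,45],[3,1.5,-30,0,0,4.2,45],[-3.5,13,0,0,0,7.2,45],[-2,13,0,0,0,7.2,45],[0,13,0,0,0,7.2,45]],
  ],
)

```text
clock: 8.9
eef_pos: [0.6341, -0.1532, 0.1529]
tool_rot: [0.454, 0.891, 0.0, -0.002]
ft_force: [0.1, 0.8, 0.3]
grip_width: 0.0449
```

Call:
jog_arm(
  deltas=[
    [[1.5,13,0,0,0,7.2,45],[3,13,0,0,0,7.2,45],[0,0,0,0,0,0,45]],
  ],
)

```text
clock: 9.2
eef_pos: [0.656, -0.1329, 0.153]
tool_rot: [0.565, 0.825, 0.001, -0.002]
ft_force: [-0.2, -0.7, -0.2]
grip_width: 0.0453
```

Run:
```python
from h import *
plan([(.6533,-.1345,.092,1.97,45)])
```

```text
at [ 0.656  -0.1329  0.153 ] psi 1.9397 q [-0.2   0.61  0.45  1.42  0.    1.  ] F [-0.2 -0.7 -0.2] g 0.0453 t 9.2
[[[-0.4, -1.5, 30.5, -0.0, -0.1, -0.9, 45], [-0.3, -1.5, 30.5, -0.0, -0.1, -0.9, 45]]]
```

Call:
jog_arm(
  deltas=[
    [[0,-1.5,20,0,0,-0.9,45],[0,-1.5,20,0,0,-0.9,45],[0,0,20,0,0,0,45],[0,0,0,0,0,0,45]],
  ],
)

```text
clock: 9.6
eef_pos: [0.6528, -0.1345, 0.092]
tool_rot: [0.547, 0.837, 0.001, -0.001]
ft_force: [-0.3, 0.4, -0.9]
grip_width: 0.0451
```

Run:
```python
from h import *
plan([(.6533,-.1345,.092,1.97,45)])
```

```text
at [ 0.6528 -0.1345  0.092 ] psi 1.985 q [-0.2   0.63  0.33  1.27  0.    0.95] F [-0.3  0.4 -0.9] g 0.0451 t 9.6
[[[-0.2, 0.5, -0.0, -0.0, -0.2, 0.9, 45]]]
```

Call:
jog_arm(
  deltas=[
    [[0,0,0,0,0,0,8],[0,0,0,0,0,0,8],[0,0,0,0,0,0,8],[0,0,0,0,0,0,8],[0,0,0,0,0,0,8]],
  ],
)

```text
clock: 10.1
eef_pos: [0.6545, -0.1358, 0.0964]
tool_rot: [0.545, 0.838, 0.002, 0.001]
ft_force: [0.4, 1.6, 0.7]
grip_width: 0.0078
```

Run:
```python
from h import *
piv=np.array([.673,-.192]); o=get_obs(); p=o['eef_pos'][:2]-piv; print(np.linalg.norm(p))
v=p/np.linalg.norm(p)*.06; w=[]
for i in range(1,17):
    a=np.radians(5.8*i); q=piv+np.array([v[0]*np.cos(a)-v[1]*np.sin(a),v[0]*np.sin(a)+v[1]*np.cos(a)]); w.append((*q,.092,1.97+a,8))
plan(w)
```

```text
0.059169480855431625
at [ 0.6545 -0.1358  0.0964] psi 1.9878 q [-0.21  0.63  0.33  1.27  0.    0.95] F [0.4 1.6 0.7] g 0.0078 t 10.1
[[[1.1, -6.0, 4.4, 0.2, 0.0, -4.8, 8], [0.2, -6.1, 0.0, 0.0, 0.0, -5.8, 8], [0.2, -6.1, 0.0, 0.0, 0.0, -5.8, 8], [0.2, -6.1, 0.0, 0.0, 0.0, -5.8, 8], [0.2, -6.1, 0.0, 0.0, 0.0, -5.8, 8]]]
[[[0.2, -6.1, 0.0, 0.0, 0.0, -5.8, 8], [0.2, -6.1, 0.0, 0.0, 0.0, -5.8, 8], [0.2, -6.1, 0.0, 0.0, 0.0, -5.8, 8], [0.2, -6.1, 0.0, 0.0, 0.0, -5.8, 8], [0.2, -6.1, 0.0, 0.0, 0.0, -5.8, 8]]]
[[[0.2, -6.1, 0.0, 0.0, 0.0, -5.8, 8], [0.2, -6.1, 0.0, 0.0, 0.0, -5.8, 8], [0.2, -6.1, 0.0, 0.0, 0.0, -5.8, 8], [0.2, -6.1, 0.0, 0.0, 0.0, -5.8, 8], [0.2, -6.1, 0.0, 0.0, 0.0, -5.8, 8]]]
[[[0.2, -6.1, 0.0, 0.0, 0.0, -5.8, 8]]]
```

Run:
```python
from h import *
im=camera('wrist'); save(im[150:350,220:420],'w4.png',3)
c=cam('wrist'); print(proj(c,(.6533,-.1348,.116)),proj(c,(.6533,-.1348,.022)))
print([(round(d['conf'],2),d['at']) for d in masks_of('gate_peg','wrist')])
```

```text
[314.90047139 247.7886218 ] [314.89939047 199.68837069]
[(0.92, [313.7, 224.9])]
```

View pics/w4.png

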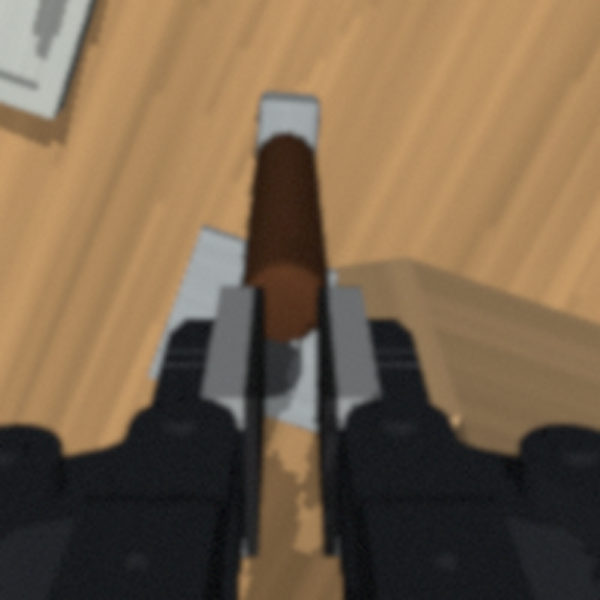

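Picture: the peg is between the pads but only at the fingertips; go 18 mm deeper before swinging.

Call:
jog_arm(
  deltas=[
    [[0,0,0,0,0,0,32],[0,0,0,0,0,0,32],[0,1,12,0,0,0,32],[0,0,10,0,0,0,32],[0,0,0,0,0,0,5]],
  ],
)

```text
clock: 10.7
eef_pos: [0.6553, -0.1351, 0.0723]
tool_rot: [0.545, 0.838, 0.002, 0.001]
ft_force: [-2.5, -1.1, 0.7]
grip_width: 0.0188
```

Call:
jog_arm(
  deltas=[
    [[0,0,0,0,0,0,5],[0,0,0,0,0,0,5],[0,0,0,0,0,0,5]],
  ],
)

```text
clock: 11.0
eef_pos: [0.6553, -0.1352, 0.0726]
tool_rot: [0.545, 0.838, 0.002, 0.001]
ft_force: [-0.7, 0.0, 0.5]
grip_width: 0.013
```

Call:
jog_arm(
  deltas=[
    [[0,-6,0,0,0,-5.8,5],[0,-6,0,0,0,-5.8,5],[0,-6,0,0,0,-5.8,5]],
  ],
)

```text
clock: 11.3
eef_pos: [0.6391, -0.1431, 0.0726]
tool_rot: [0.407, 0.913, 0.002, 0.001]
ft_force: [-1.6, 0.2, 1.0]
grip_width: 0.0125
```

Run:
```python
from h import *
piv=np.array([.673,-.192]); o=get_obs(); p=o['eef_pos'][:2]-piv; print(np.linalg.norm(p))
v=p/np.linalg.norm(p)*.06; w=[]
for i in range(1,12):
    a=np.radians(5.8*i); q=piv+np.array([v[0]*np.cos(a)-v[1]*np.sin(a),v[0]*np.sin(a)+v[1]*np.cos(a)]); w.append((*q,.075,yaw(o)+a,5))
plan(w)
im=camera('wrist'); print([(round(d['conf'],2),d['at']) for d in masks_of('gate_peg','wrist')])
```

```text
0.05950247009810881
at [ 0.6391 -0.1431  0.0726] psi 2.3031 q [-0.22  0.62  0.25  1.2   0.    0.62] F [-1.6  0.2  1. ] g 0.0125 t 11.3
[[[0.9, -6.0, -2.4, 0.2, 0.0, -5.8, 5], [0.5, -6.1, 0.0, 0.0, 0.0, -5.8, 5], [0.5, -6.1, 0.0, 0.0, 0.0, -5.8, 5], [0.5, -6.1, 0.0, 0.0, 0.0, -5.8, 5], [0.5, -6.1, 0.0, 0.0, 0.0, -5.8, 5]]]
[[[0.5, -6.1, 0.0, 0.0, 0.0, -5.8, 5], [0.5, -6.1, 0.0, 0.0, 0.0, -5.8, 5], [0.5, -6.1, 0.0, 0.0, 0.0, -5.8, 5], [0.5, -6.1, 0.0, 0.0, 0.0, -5.8, 5], [0.5, -6.1, 0.0, 0.0, 0.0, -5.8, 5]]]
[[[0.5, -6.1, 0.0, 0.0, 0.0, -5.8, 5]]]
[(0.65, [315.6, 242.2]), (0.3, [239.5, 54.6])]
```

Now truly gripped (width 12.5 mm). Continue the swing.

Call:
jog_arm(
  deltas=[
    [[0.5,-6,0,0,0,-5.8,5],[0.5,-6,0,0,0,-5.8,5],[0.5,-6,0,0,0,-5.8,5],[0.5,-6,0,0,0,-5.8,5],[0.5,-6,0,0,0,-5.8,5]],
  ],
)

```text
clock: 11.9
eef_pos: [0.6193, -0.1663, 0.0726]
tool_rot: [0.165, 0.986, 0.001, 0.001]
ft_force: [0.0, -1.0, 0.2]
grip_width: 0.0125
```

Call:
jog_arm(
  deltas=[
    [[0.5,-6,0,0,0,-5.8,5],[0.5,-6,0,0,0,-5.8,5],[0.5,-6,0,0,0,-5.8,5],[0.5,-6,0,0,0,-5.8,5],[0.5,-6,0,0,0,-5.8,5]],
  ],
)

```text
clock: 12.4
eef_pos: [0.6133, -0.1967, 0.0726]
tool_rot: [-0.091, 0.996, -0.0, 0.001]
ft_force: [-0.2, -0.4, 0.4]
grip_width: 0.0127
```

Call:
jog_arm(
  deltas=[
    [[0.5,-6,0,0,0,-5.8,5],[0.5,-6,0,0,0,-5.8,5],[0,0,0,0,0,0,5]],
  ],
)

```text
clock: 12.7
eef_pos: [0.6156, -0.2097, 0.0726]
tool_rot: [-0.191, 0.982, -0.0, 0.001]
ft_force: [-1.6, -0.9, 1.8]
grip_width: 0.0126
```

Call:
jog_arm(
  deltas=[
    [[0,0,0,0,0,0,45],[0,0,0,0,0,0,45],[0,0,-30,0,0,0,45],[0,0,-45,0,0,0,45],[0,0,-45,0,0,0,70]],
  ],
)

```text
clock: 13.2
eef_pos: [0.6108, -0.2063, 0.1853]
tool_rot: [-0.186, 0.982, 0.005, -0.007]
ft_force: [1.1, 0.2, -0.1]
grip_width: 0.0583
```

Run:
```python
from h import *
plan([(.48,.10,.25,-1.6,70),(.502,.36,.25,-1.39,70)],vmax=45)
```

```text
at [ 0.6108 -0.2063  0.1853] psi -2.7669 q [-0.33  0.56  0.45  1.48  0.   -0.7 ] F [ 1.1  0.2 -0.1] g 0.0583 t 13.2
[[[1.2, 37.1, -6.7, 0.1, -0.0, -7.4, 70], [-3.7, 36.9, -6.8, 0.1, -0.0, -7.4, 70], [-8.4, 36.1, -6.9, 0.1, -0.0, -7.4, 70], [-13.0, 34.7, -6.9, 0.1, -0.0, -7.4, 70], [-17.4, 32.7, -7.0, 0.1, -0.0, -7.4, 70]]]
[[[-21.5, 30.2, -7.1, 0.1, -0.0, -7.4, 70], [-25.2, 27.1, -7.1, 0.1, -0.0, -7.4, 70], [-28.5, 23.6, -7.1, 0.1, -0.0, -7.4, 70], [-31.3, 19.7, -7.2, 0.1, -0.0, -7.4, 70], [-43.4, -2.4, 0.0, -0.0, 0.0, -2.0, 70]]]
[[[-43.3, -3.9, 0.0, -0.0, 0.0, -2.0, 70], [-43.1, -5.4, 0.0, -0.0, 0.0, -2.0, 70], [-42.9, -6.9, 0.0, -0.0, 0.0, -2.0, 70], [-42.7, -8.4, 0.0, -0.0, 0.0, -2.0, 70], [-42.3, -9.9, 0.0, -0.0, 0.0, -2.0, 70]]]
```

Call:
jog_arm(
  deltas=[
    [[1,37,-7,0,0,-7.4,70],[-4,37,-7,0,0,-7.4,70],[-8,36,-7,0,0,-7.4,70],[-13,35,-7,0,0,-7.4,70],[-17,33,-7,0,0,-7.4,70]],
  ],
)

```text
clock: 13.7
eef_pos: [0.5424, -0.0353, 0.2309]
tool_rot: [-0.492, 0.87, -0.001, 0.003]
ft_force: [0.4, 0.5, -0.6]
grip_width: 0.0703
```

Call:
jog_arm(
  deltas=[
    [[-21,30,-7,0,0,-7.4,70],[-25,27,-7,0,0,-7.4,70],[-28,24,-7,0,0,-7.4,70],[-31,20,-7,0,0,-7.4,70],[-43,-2,0,0,0,-2,70]],
  ],
)

```text
clock: 14.2
eef_pos: [0.4795, 0.1495, 0.2632]
tool_rot: [0.717, -0.698, 0.003, -0.005]
ft_force: [1.7, 0.1, -1.6]
grip_width: 0.07
```

Call:
jog_arm(
  deltas=[
    [[-43,-4,0,0,0,-2,70],[-43,-5,0,0,0,-2,70],[-43,-7,0,0,0,-2,70],[-43,-8,0,0,0,-2,70],[-30,-8,0,0,0,-2,70]],
  ],
)

```text
clock: 14.7
eef_pos: [0.4903, 0.3655, 0.2672]
tool_rot: [0.775, -0.632, 0.005, -0.009]
ft_force: [1.2, -0.0, 0.7]
grip_width: 0.0698
```

Run:
```python
from h import *
plan([(.502,.36,.25,-1.39,70)])
c=cam('wrist'); im=camera('wrist'); save(im,'w5.png',1); np.save('w5.npy',im); 
import pickle; pickle.dump(c,open('c5.pkl','wb'))
for n in ('roller','caddy','vase'): print(n,[(round(d['conf'],2),d['at'],int(d['pixels'].sum()),np.round(ray(c,d['at'],.07),3)) for d in masks_of(n,'wrist')])
u=np.array([np.cos(-1.39),np.sin(-1.39)])
for x in (-.09,-.06,.06,.12): print(x,proj(c,(*(np.array([.502,.3605])+x*u),.07)))
```

```text
at [0.4903 0.3655 0.2672] psi -1.3672 q [ 0.64  0.44  0.47  1.58 -0.01 -1.13] F [ 1.2 -0.   0.7] g 0.0698 t 14.7
[[[7.8, -10.0, 17.3, -1.1, 0.2, 1.3, 70]]]
roller [(0.94, [314.6, 153.9], 4939, array([0.501, 0.346, 0.07 ])), (0.68, [544.0, 182.2], 2120, array([0.239, 0.324, 0.07 ])), (0.64, [377.6, 313.1], 1355, array([0.38, 0.53, 0.07]))]
caddy [(0.79, [209.4, 187.8], 6041, array([0.613, 0.409, 0.07 ]))]
vase [(0.87, [415.5, 174.1], 4837, array([0.384, 0.344, 0.07 ]))]
-0.09 [309.54718447 240.28915612]
-0.06 [309.97429966 216.76816087]
0.06 [311.88055753 111.79160163]
0.12 [312.9725348   51.65702139]
```

View pics/w5.png

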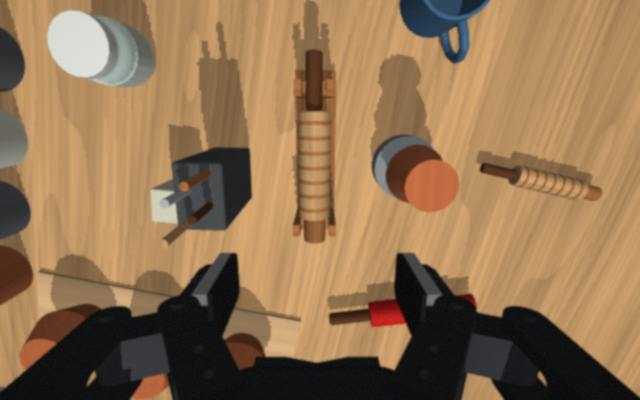

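Picture: roller in stand from stub (314,242) to handle tip (314,52), barrel rows 110–219; caddy edge at column 250, vase rim at 385 — both clear of a 56 mm opening. Align and descend.

Call:
jog_arm(
  deltas=[
    [[6,-7,20,-1,0,0.3,56],[0,0,30,0,0,0,56],[0,0,0,0,0,0,56]],
  ],
)

```text
clock: 15.2
eef_pos: [0.5003, 0.3548, 0.2145]
tool_rot: [0.771, -0.637, -0.001, -0.0]
ft_force: [-0.2, 0.2, -0.6]
grip_width: 0.0561
```

Run:
```python
from h import *
plan([(.4985,.3605,.2,-1.372,56)])
```

```text
at [0.5003 0.3548 0.2145] psi -1.3805 q [ 0.62  0.47  0.38  1.48  0.   -1.15] F [-0.2  0.2 -0.6] g 0.0561 t 15.2
[[[-5.9, 0.7, 14.6, 0.0, 0.1, -0.5, 56]]]
```

Call:
jog_arm(
  deltas=[
    [[-6,1,25,0,0,-0.5,56],[0,0,30,0,0,0,56],[0,0,30,0,0,0,56],[0,0,25,0,0,0,56],[0,0,0,0,0,0,56]],
  ],
)

```text
clock: 15.7
eef_pos: [0.5029, 0.3536, 0.1043]
tool_rot: [0.769, -0.639, 0.0, -0.002]
ft_force: [-0.7, -0.2, 0.6]
grip_width: 0.0557
```

Run:
```python
from h import *
plan([(.4985,.3605,.054,-1.372,56)])
c=cam('wrist'); im=camera('wrist'); d=masks_of('roller','wrist'); print([(x['conf'],x['at'],x['pixels'].sum()) for x in d[:2]])
ys,xs=np.nonzero(d[0]['pixels']); print([ (r,xs[ys==r].min(),xs[ys==r].max()) for r in range(ys.min(),ys.max(),15)])
print(proj(c,(.4985,.3605,.07)))
```

```text
at [0.5029 0.3536 0.1043] psi -1.3855 q [ 0.61  0.52  0.16  1.22  0.   -1.14] F [-0.7 -0.2  0.6] g 0.0557 t 15.7
[[[-3.8, 1.6, 25.1, -0.1, 0.1, -0.4, 56], [-3.8, 1.5, 25.1, -0.1, 0.1, -0.4, 56]]]
[(0.86, [616.9, 220.1], np.int64(1389)), (0.7, [320.2, 200.6], np.int64(14197))]
[(205, np.int64(579), np.int64(584)), (220, np.int64(580), np.int64(639)), (235, np.int64(618), np.int64(639))]
[321.48347962 228.98628473]
```

Call:
jog_arm(
  deltas=[
    [[-4,1.5,25,0,0,0,56],[-4,1,25,0,0,0,56],[0,0,0,0,0,0,56]],
  ],
)

```text
clock: 16.1
eef_pos: [0.5077, 0.3654, 0.0661]
tool_rot: [0.769, -0.64, 0.003, -0.012]
ft_force: [-0.2, -0.3, 0.1]
grip_width: 0.0561
```

Call:
jog_arm(
  deltas=[
    [[0,0,0,0,0,0,20],[0,0,0,0,0,0,20],[0,0,0,0,0,0,20],[0,0,0,0,0,0,20],[0,0,0,0,0,0,20]],
  ],
)

```text
clock: 16.6
eef_pos: [0.5129, 0.3678, 0.0756]
tool_rot: [0.768, -0.64, 0.005, -0.018]
ft_force: [0.4, 0.2, 0.3]
grip_width: 0.0201
```

Call:
jog_arm(
  deltas=[
    [[0,0,-10,0,0,0,20],[0,0,-15,0,0,0,20],[0,0,-20,0,0,0,20]],
  ],
)

```text
clock: 16.9
eef_pos: [0.5095, 0.3653, 0.12]
tool_rot: [0.768, -0.64, 0.004, -0.015]
ft_force: [0.0, -0.6, -0.7]
grip_width: 0.02
```

Run:
```python
from h import *
plan([(.50,.355,.1,-1.38,20)])
im=camera('wrist'); save(im,'w6.png',1); np.save('w6.npy',im)
```

```text
at [0.5095 0.3653 0.12  ] psi -1.3895 q [ 0.62  0.5   0.19  1.22  0.   -1.13] F [ 0.  -0.6 -0.7] g 0.02 t 16.9
[[[8.7, 11.7, 19.6, -1.6, 0.8, -0.6, 20]]]
```

View pics/w6.png

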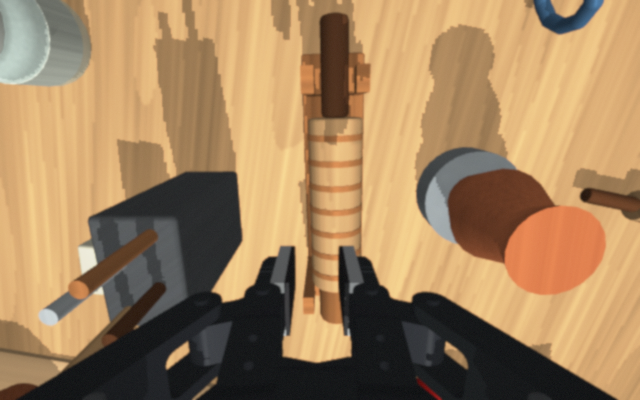

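Picture: the roller (centre column ≈335) is still in its stand, 12 mm right of the finger centre (316) – I descended off-centre and the fingers closed above it. Realign in small steps.

Call:
jog_arm(
  deltas=[
    [[3,6,0,-0.8,0.4,0,56],[3,6,0,-0.8,0.4,0,56],[0,3,0,-0.4,0,0,56],[0,0,0,0,0,0,56]],
  ],
)

```text
clock: 17.35
eef_pos: [0.4968, 0.3575, 0.1249]
tool_rot: [0.768, -0.64, -0.001, -0.0]
ft_force: [1.4, 0.8, 0.1]
grip_width: 0.0561
```

```bash
cat >> h.py <<'E'
def seg(name,near,camn='wrist'):
    im=camera(camn); d=masks_of(name,camn)
    b=min(d,key=lambda x:np.hypot(*(np.array(x['at'])-near))); return im,b
E
python3 - <<'E'
from h import *
plan([(.498,.3605,.12,-1.38,56)])
c=cam('wrist'); im,b=seg('roller',(320,200)); save(im,'w7.png'); print(b['conf'],b['at'],b['pixels'].sum())
ys,xs=np.nonzero(b['pixels']); print([ (r,xs[ys==r].min(),xs[ys==r].max()) for r in range(ys.min(),ys.max(),20)])
print(proj(c,(.498,.3605,.07)))
E
```

```text
at [0.4968 0.3575 0.1249] psi -1.3896 q [ 0.62  0.5   0.19  1.27  0.   -1.13] F [1.4 0.8 0.1] g 0.0561 t 17.4
[[[-2.7, -1.7, 4.9, 0.1, 0.1, -0.5, 56]]]
0.56 [314.7, 186.9] 11944
[(26, np.int64(306), np.int64(313)), (46, np.int64(296), np.int64(323)), (66, np.int64(296), np.int64(323)), (86, np.int64(297), np.int64(324)), (106, np.int64(298), np.int64(324)), (126, np.int64(292), np.int64(336)), (146, np.int64(286), np.int64(338)), (166, np.int64(287), np.int64(338)), (186, np.int64(288), np.int64(338)), (206, np.int64(290), np.int64(338)), (226, np.int64(290), np.int64(338)), (246, np.int64(291), np.int64(338)), (266, np.int64(292), np.int64(338)), (286, np.int64(294), np.int64(337)), (306, np.int64(300), np.int64(332))]
[314.37900077 212.8437205 ]
```

Call:
jog_arm(
  deltas=[
    [[-1,-1,15,0,0,-0.8,56],[-1,-1,15,0,0,-0.5,56],[0,0,15,0,0,0,56],[0,0,0,0,0,0,56]],
  ],
)

```text
clock: 17.85
eef_pos: [0.4985, 0.36, 0.0772]
tool_rot: [0.776, -0.631, -0.001, 0.0]
ft_force: [-0.4, 0.5, -0.1]
grip_width: 0.0559
```

Run:
```python
from h import *
plan([(.498,.3605,.049,-1.37,56)])
im,b=seg('roller',(320,200)); print(b['conf'],b['at'],b['pixels'].sum())
ys,xs=np.nonzero(b['pixels']); print([ (r,xs[ys==r].min(),xs[ys==r].max()) for r in range(ys.min(),ys.max(),25)])
```

```text
at [0.4985 0.36   0.0772] psi -1.366 q [ 0.62  0.54  0.13  1.16  0.   -1.15] F [-0.4  0.5 -0.1] g 0.0559 t 17.9
[[[-0.5, 0.3, 28.2, 0.1, 0.1, 0.2, 56]]]
0.63 [316.5, 198.4] 18051
[(0, np.int64(303), np.int64(331)), (25, np.int64(299), np.int64(334)), (50, np.int64(300), np.int64(334)), (75, np.int64(300), np.int64(334)), (100, np.int64(300), np.int64(333)), (125, np.int64(300), np.int64(333)), (150, np.int64(284), np.int64(350)), (175, np.int64(285), np.int64(349)), (200, np.int64(286), np.int64(348)), (225, np.int64(287), np.int64(347)), (250, np.int64(287), np.int64(346)), (275, np.int64(288), np.int64(346)), (300, np.int64(288), np.int64(345)), (325, np.int64(292), np.int64(342)), (350, np.int64(297), np.int64(336))]
```

Call:
jog_arm(
  deltas=[
    [[0,0,15,0,0,0,56],[0,0,15,0,0,0,56],[0,0,0,0,0,0,56]],
  ],
)

```text
clock: 18.25
eef_pos: [0.5023, 0.3629, 0.0527]
tool_rot: [0.776, -0.631, 0.0, -0.005]
ft_force: [-0.1, -0.3, -0.2]
grip_width: 0.056
```

Call:
jog_arm(
  deltas=[
    [[0,0,0,0,0,0,25],[0,0,0,0,0,0,25],[0,0,0,0,0,0,25],[0,0,0,0,0,0,25],[0,0,0,0,0,0,25]],
  ],
)

```text
clock: 18.75
eef_pos: [0.5048, 0.3646, 0.0577]
tool_rot: [0.776, -0.631, 0.001, -0.009]
ft_force: [0.3, 0.1, -0.7]
grip_width: 0.0249
```

Run:
```python
from h import *
o=get_obs(); print({k:np.round(v,3) for k,v in o.items()})
im=camera('wrist'); s=camera('scene')
a=cv2.resize(im,(480,300)); b=cv2.resize(s[120:330,300:520],(600,573)[:2],interpolation=cv2.INTER_CUBIC)
b=cv2.resize(s[150:310,320:480],(300,300),interpolation=cv2.INTER_CUBIC)
save(np.hstack([a,b]),'w8.png')
b=masks_of('roller','wrist'); print([(x['conf'],x['at'],x['pixels'].sum()) for x in b])
```

```text
{'clock': np.float64(18.75), 'joint_pos': array([ 0.624,  0.555,  0.102,  1.101,  0.003, -1.151]), 'joint_vel': array([ 0.   , -0.006,  0.004,  0.005, -0.   , -0.003]), 'tau': array([-0.0000e+00, -5.0009e+01,  2.3615e+01, -1.2500e-01,  8.0000e-03,
        0.0000e+00]), 'eef_pos': array([0.505, 0.365, 0.058]), 'tool_rot': array([ 0.776, -0.631,  0.001, -0.009]), 'ft_force': array([ 0.332,  0.143, -0.735]), 'ft_torque': array([-0.028, -0.007, -0.042]), 'grip_width': np.float64(0.025)}
[(0.61, [329.6, 185.5], np.int64(19179)), (0.31, [623.2, 7.7], np.int64(616))]
```

View pics/w8.png

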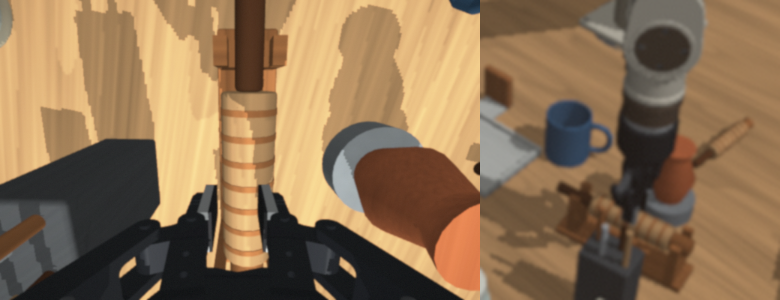

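Picture: the fingers straddle the barrel. Close firmly and see where they stop.

Call:
jog_arm(
  deltas=[
    [[0,0,0,0,0,0,45],[0,0,0,0,0,0,56],[0,-3,6,-0.5,0.4,0,56],[0,-3,8,-0.5,0.4,0,56],[0,0,8,0,0,0,56]],
  ],
)

```text
clock: 19.4
eef_pos: [0.5066, 0.3652, 0.0371]
tool_rot: [0.776, -0.631, -0.002, 0.006]
ft_force: [-15.3, -4.4, 16.2]
grip_width: 0.0562
```

Run:
```python
from h import *
plan([(.4985,.3605,.046,-1.37,56)])
im,b=seg('roller',(320,200)); print(b['conf'],b['at'],b['pixels'].sum())
ys,xs=np.nonzero(b['pixels']); print([ (r,xs[ys==r].min(),xs[ys==r].max()) for r in range(ys.min(),ys.max(),30)])
```

```text
at [0.5066 0.3652 0.0371] psi -1.3651 q [ 0.62  0.6   0.13  1.11  0.   -1.15] F [-15.3  -4.4  16.2] g 0.0562 t 19.4
[[[3.0, 9.0, -8.7, 0.7, -0.3, 0.3, 56]]]
0.9 [342.3, 200.0] 23897
[(0, np.int64(325), np.int64(370)), (30, np.int64(324), np.int64(369)), (60, np.int64(324), np.int64(368)), (90, np.int64(324), np.int64(367)), (120, np.int64(325), np.int64(363)), (150, np.int64(303), np.int64(387)), (180, np.int64(303), np.int64(384)), (210, np.int64(304), np.int64(383)), (240, np.int64(304), np.int64(381)), (270, np.int64(305), np.int64(378)), (300, np.int64(304), np.int64(378)), (330, np.int64(305), np.int64(376)), (360, np.int64(307), np.int64(326))]
```

Call:
jog_arm(
  deltas=[
    [[0,3,-5,0,0,0,56],[1,5,-5,0.3,0,0,56],[1,4,0,0.3,0,0,56],[0,0,0,0,0,0,56]],
  ],
)

```text
clock: 19.9
eef_pos: [0.4956, 0.3604, 0.043]
tool_rot: [0.776, -0.631, 0.003, 0.003]
ft_force: [-0.0, 0.1, 0.4]
grip_width: 0.0561
```

Run:
```python
from h import *
plan([(.4985,.3605,.046,-1.37,56)])
im,b=seg('roller',(320,200)); print(b['conf'],b['at'],b['pixels'].sum())
ys,xs=np.nonzero(b['pixels']); print([ (r,xs[ys==r].min(),xs[ys==r].max()) for r in range(ys.min(),ys.max(),30)])
```

```text
at [0.4956 0.3604 0.043 ] psi -1.365 q [ 0.63  0.57  0.08  1.09 -0.01 -1.14] F [-0.   0.1  0.4] g 0.0561 t 19.9
[[[0.5, -2.8, -3.0, 0.1, -0.4, 0.3, 56]]]
0.81 [312.1, 200.3] 22771
[(0, np.int64(291), np.int64(334)), (30, np.int64(292), np.int64(334)), (60, np.int64(291), np.int64(333)), (90, np.int64(291), np.int64(332)), (120, np.int64(292), np.int64(332)), (150, np.int64(271), np.int64(351)), (180, np.int64(273), np.int64(350)), (210, np.int64(273), np.int64(349)), (240, np.int64(274), np.int64(348)), (270, np.int64(275), np.int64(346)), (300, np.int64(276), np.int64(345)), (330, np.int64(276), np.int64(344)), (360, np.int64(307), np.int64(326))]
```

Call:
jog_arm(
  deltas=[
    [[0,-1,0,0,0,0,10],[0,-1,0,0,0,0,10],[0,0,0,0,0,0,10],[0,0,0,0,0,0,10],[0,0,0,0,0,0,10]],
  ],
)

```text
clock: 20.5
eef_pos: [0.4987, 0.3613, 0.0437]
tool_rot: [0.776, -0.631, 0.002, 0.002]
ft_force: [-1.2, -0.2, 0.9]
grip_width: 0.0284
```

Gripped (stops at 28 mm). Lift.

Call:
jog_arm(
  deltas=[
    [[0,0,-8,0,0,0,10],[0,0,-15,0,0,0,10],[0,0,-25,0,0,0,10],[0,0,-35,0,0,0,10],[0,0,-40,0,0,0,10]],
  ],
)

```text
clock: 21.0
eef_pos: [0.4929, 0.3574, 0.1593]
tool_rot: [0.776, -0.631, -0.0, 0.014]
ft_force: [1.2, 0.2, -3.0]
grip_width: 0.0283
```

Call:
jog_arm(
  deltas=[
    [[0,0,-40,0,0,0,10],[0,0,-40,0,0,0,10],[0,0,-10,0,0,0,10]],
  ],
)

```text
clock: 21.3
eef_pos: [0.4952, 0.3595, 0.2564]
tool_rot: [0.776, -0.631, 0.001, 0.012]
ft_force: [-0.4, 0.3, -2.6]
grip_width: 0.0276
```

Run:
```python
from h import *
plan([(.47,.15,.26,-1.37,10),(.47,-.02,.26,-1.37-1.63,10),(.55,-.03,.2,1.627-2*np.pi,10)])
c=cam('wrist'); im,b=seg('roller',(320,200)); np.save('w9.npy',im); print(b['conf'],b['at'],b['pixels'].sum())
ys,xs=np.nonzero(b['pixels']); print([ (r,xs[ys==r].min(),xs[ys==r].max()) for r in range(ys.min(),ys.max(),20)])
t=camera('top'); np.save('top1.npy',t)
print([(round(d['conf'],2),d['at']) for d in masks_of('stamp0_mid','top')],[(round(d['conf'],2),d['at']) for d in masks_of('roller','top')],[(round(d['conf'],2),d['at']) for d in masks_of('tray_mid','top')])
```

```text
at [0.4952 0.3595 0.2564] psi -1.3659 q [ 0.63  0.49  0.51  1.62 -0.01 -1.14] F [-0.4  0.3 -2.6] g 0.0276 t 21.3
[[[33.3, 11.2, 0.1, 0.2, -0.2, 0.0, 10], [33.3, 11.2, 0.0, 0.2, -0.2, 0.0, 10], [33.4, 11.2, -0.1, 0.2, -0.2, 0.0, 10], [33.4, 11.2, -0.2, 0.2, -0.2, 0.0, 10], [33.4, 11.1, -0.4, 0.2, -0.2, 0.0, 10]]]
[[[33.4, 11.1, -0.5, 0.2, -0.2, 0.0, 10], [13.9, 2.8, 0.0, -0.0, -0.0, 7.8, 10], [14.1, 0.9, 0.0, -0.0, -0.0, 7.8, 10], [14.1, -1.0, 0.0, -0.0, -0.0, 7.8, 10], [13.9, -2.9, 0.0, -0.0, -0.0, 7.8, 10]]]
[[[13.3, -4.8, 0.0, -0.0, -0.0, 7.8, 10], [12.6, -6.5, 0.0, -0.0, -0.0, 7.8, 10], [11.6, -8.2, 0.0, -0.0, -0.0, 7.8, 10], [10.4, -9.7, 0.0, -0.0, -0.0, 7.8, 10], [9.0, -11.0, 0.0, -0.0, -0.0, 7.8, 10]]]
[[[7.4, -12.1, 0.0, -0.0, -0.0, 7.8, 10], [5.7, -13.0, 0.0, -0.0, -0.0, 7.8, 10], [3.9, -13.6, 0.0, -0.0, -0.0, 7.8, 10], [-6.5, -1.8, 5.0, 0.0, 0.0, 7.9, 10], [-6.7, -0.9, 5.0, 0.0, 0.0, 7.9, 10]]]
[[[-6.7, 0.1, 5.0, 0.0, 0.0, 7.9, 10], [-6.6, 1.0, 5.0, 0.0, 0.0, 7.9, 10], [-6.4, 1.9, 5.0, 0.0, 0.0, 7.9, 10], [-6.1, 2.8, 5.0, 0.0, 0.0, 7.9, 10], [-5.7, 3.6, 5.0, 0.0, 0.0, 7.9, 1
[... 293 characters left out ...]
0, np.int64(298), np.int64(340)), (60, np.int64(299), np.int64(340)), (80, np.int64(298), np.int64(338)), (100, np.int64(298), np.int64(338)), (120, np.int64(299), np.int64(337)), (140, np.int64(278), np.int64(357)), (160, np.int64(278), np.int64(359)), (180, np.int64(279), np.int64(356)), (200, np.int64(279), np.int64(356)), (220, np.int64(280), np.int64(354)), (240, np.int64(280), np.int64(353)), (260, np.int64(286), np.int64(348)), (280, np.int64(287), np.int64(346)), (300, np.int64(285), np.int64(348)), (320, np.int64(282), np.int64(350)), (340, np.int64(282), np.int64(350)), (360, np.int64(304), np.int64(324))]
[] [(0.74, [157.1, 271.5]), (0.62, [217.2, 187.7])] [(0.63, [347.6, 197.3])]
```

Call:
jog_arm(
  deltas=[
    [[33,11,0,0.2,-0.2,0,10],[33,11,0,0.2,-0.2,0,10],[33,11,0,0.2,-0.2,0,10],[33,11,0,0.2,-0.2,0,10],[33,11,0,0.2,-0.2,0,10]],
  ],
)

```text
clock: 22.1
eef_pos: [0.4675, 0.1821, 0.2402]
tool_rot: [0.778, -0.628, -0.007, 0.014]
ft_force: [0.6, -0.5, -3.8]
grip_width: 0.028
```

Call:
jog_arm(
  deltas=[
    [[33,11,0,0.2,-0.2,0,10],[14,3,0,0,0,7.8,10],[14,1,0,0,0,7.8,10],[14,-1,0,0,0,7.8,10],[14,-3,0,0,0,7.8,10]],
  ],
)

```text
clock: 22.6
eef_pos: [0.4564, 0.082, 0.2338]
tool_rot: [-0.57, 0.821, 0.006, -0.021]
ft_force: [-0.1, 0.5, -3.7]
grip_width: 0.0281
```

Call:
jog_arm(
  deltas=[
    [[13,-5,0,0,0,7.8,10],[13,-7,0,0,0,7.8,10],[12,-8,0,0,0,7.8,10],[10,-10,0,0,0,7.8,10],[9,-11,0,0,0,7.8,10]],
  ],
)

```text
clock: 23.1
eef_pos: [0.4491, 0.0067, 0.2271]
tool_rot: [-0.249, 0.968, -0.001, -0.03]
ft_force: [0.2, -0.2, -3.4]
grip_width: 0.0279
```

Call:
jog_arm(
  deltas=[
    [[7,-12,0,0,0,7.8,10],[6,-13,0,0,0,7.8,10],[4,-14,0,0,0,7.8,10],[0,0,0,0,0,7.9,10],[0,0,0,0,0,7.9,10]],
  ],
)

```text
clock: 23.6
eef_pos: [0.4408, -0.0396, 0.2202]
tool_rot: [0.106, 0.994, -0.012, -0.036]
ft_force: [0.1, -0.2, -3.3]
grip_width: 0.028
```

Run:
```python
from h import *
plan([(.52,-.03,.24,1.627-2*np.pi,10)])
m=camera_model('wrist'); T=np.array(m['T_tool_cam']); f=200/np.tan(np.radians(m['fovy'])/2)
def tool(px,z):
    d=T[:3,:3]@np.array([(px[0]-m['cx'])/f,(px[1]-m['cy'])/f,1]); return T[:3,3]+d*(z-T[2,3])/d[2]
for z in (-.02,-.026,-.035,-.044): print(z,[tool((317,r),z)[0].round(4) for r in (128,135,140)], [tool((cx,240),z)[1].round(4) for cx in (280,353)])
```

```text
at [ 0.4408 -0.0396  0.2202] psi 2.9279 q [-0.07  0.18 -0.02  1.45 -0.02  0.14] F [ 0.1 -0.2 -3.3] g 0.028 t 23.6
[[[-7.4, 2.5, -2.6, -0.4, -0.2, 7.5, 10], [-7.0, 3.5, -2.5, -0.4, -0.2, 7.5, 10], [-6.5, 4.4, -2.5, -0.4, -0.2, 7.5, 10], [-5.9, 5.2, -2.4, -0.4, -0.2, 7.5, 10], [-5.2, 5.9, -2.4, -0.4, -0.2, 7.5, 10]]]
[[[-4.4, 6.6, -2.3, -0.4, -0.2, 7.5, 10], [-3.5, 7.1, -2.2, -0.4, -0.2, 7.5, 10], [-2.5, 7.5, -2.2, -0.4, -0.2, 7.5, 10], [-1.5, 7.8, -2.1, -0.4, -0.2, 7.5, 10], [-0.5, 7.9, -2.0, -0.4, -0.2, 7.5, 10]]]
-0.02 [np.float64(0.0614), np.float64(0.0582), np.float64(0.0559)] [np.float64(-0.0186), np.float64(0.0184)]
-0.026 [np.float64(0.0617), np.float64(0.0586), np.float64(0.0564)] [np.float64(-0.0179), np.float64(0.0177)]
-0.035 [np.float64(0.0621), np.float64(0.0593), np.float64(0.0572)] [np.float64(-0.0169), np.float64(0.0167)]
-0.044 [np.float64(0.0626), np.float64(0.0599), np.float64(0.058)] [np.float64(-0.0158), np.float64(0.0156)]
```

```bash
cat >> h.py <<'E'
def tray(im,c,near):
    hsv=cv2.cvtColor(im,cv2.COLOR_RGB2HSV); m=((hsv[...,1]<60)&(hsv[...,2]>120)).astype(np.uint8)
    m=cv2.morphologyEx(cv2.morphologyEx(m,cv2.MORPH_CLOSE,np.ones((13,13))),cv2.MORPH_OPEN,np.ones((31,31)))
    n,l,s,_=cv2.connectedComponentsWithStats(m); k=l[int(near[1]),int(near[0])]
    cs,_=cv2.findContours((l==k).astype(np.uint8),cv2.RETR_EXTERNAL,cv2.CHAIN_APPROX_NONE)
    r=cv2.minAreaRect(cs[0]); P=np.array([ray(c,p,.014) for p in cv2.boxPoints(r)])
    P=P[np.argsort(-P[:,1])]; L=P[:2][np.argsort(P[:2,0])]; Q=P[2:][np.argsort(P[2:,0])]
    d=(L-Q).mean(0); return k,P.mean(0),np.arctan2(-d[0],d[1]),np.linalg.norm(d[:2]),np.linalg.norm((L[1]-L[0]+Q[1]-Q[0])[:2])/2
E
python3 - <<'E'
from h import *
c=cam('top')
print(tray(np.load('top0.npy'),c,(349,182))); print(tray(np.load('top1.npy'),c,(347,192)))
E
```

```text
(np.int32(5), array([ 0.56029037, -0.01620047,  0.014     ]), np.float64(0.024670138974705224), np.float64(0.2874895923400729), np.float64(0.1398784525810975))
(np.int32(6), array([ 0.51415316, -0.01275007,  0.014     ]), np.float64(0.02458065823013704), np.float64(0.2840035640988951), np.float64(0.14233432696871504))
```

Call:
jog_arm(
  deltas=[
    [[-7,2,-2.5,-0.4,-0.2,7.5,10],[-7,3,-2.5,-0.4,-0.2,7.5,10],[-6,4,-2.5,-0.4,-0.2,7.5,10],[-6,5,-2.5,-0.4,-0.2,7.5,10],[-5,6,-2.5,-0.4,-0.2,7.5,10]],
  ],
)

```text
clock: 24.1
eef_pos: [0.4735, -0.0366, 0.2221]
tool_rot: [0.434, 0.901, -0.01, -0.028]
ft_force: [-0.0, -0.4, -3.6]
grip_width: 0.0284
```

Call:
jog_arm(
  deltas=[
    [[-4,7,-2.5,-0.4,-0.2,7.5,10],[-3,7,-2.5,-0.4,-0.2,7.5,10],[-2,8,-2.5,-0.4,-0.2,7.5,10],[-1,8,-2.5,-0.4,-0.2,7.5,10],[0,8,-2.5,-0.4,-0.2,7.5,10]],
  ],
)

```text
clock: 24.6
eef_pos: [0.5092, -0.0309, 0.2243]
tool_rot: [0.711, 0.703, -0.013, -0.013]
ft_force: [-0.1, -0.2, -3.0]
grip_width: 0.0282
```

Run:
```python
from h import *
np.set_printoptions(precision=4,suppress=True)
c=cam('wrist'); im=camera('wrist'); np.save('w10.npy',im); t=np.load('top1.npy')
import pickle; pickle.dump(c,open('c10.pkl','wb'))
a=cv2.resize(im,(480,300)); b=cv2.resize(t[120:240,280:420],(700,600),interpolation=cv2.INTER_CUBIC)
save(np.vstack([cv2.resize(im[:250],(700,273)),b[:330]])[:603],'w10.png')
plan([(.54,-.03,.2,1.6-2*np.pi,10)])
M=R.from_euler('z',.035); mid=np.array([.514,-.0135,.006])
for n,q in [('wide fork ax',(.034,-.091,.028)),('narrow ax',(.034,.066,.028)),('cFR',(.07,-.145,.008)),('cBR',(-.07,-.145,.008)),('cFL',(.07,.145,.008)),('cBL',(-.07,.145,.008))]:
    P=mid+M.apply(q); print(n,P,proj(c,P),proj(cam('top'),P))
```

```text
at [ 0.5104 -0.0307  0.2244] psi 1.5576 q [-0.06  0.29  0.13  1.45 -0.    1.52] F [ 1.9 -0.4 -3.3] g 0.0279 t 24.6
[[[1.1, 30.4, 23.3, -2.0, -0.1, -2.4, 10]]]
wide fork ax [ 0.5512 -0.1033  0.034 ] [358.362  234.6875] [379.5804 181.575 ]
narrow ax [0.5457 0.0536 0.034 ] [356.7737  94.4429] [325.8695 182.1289]
cFR [ 0.589 -0.156  0.014] [385.8474 267.844 ] [396.8066 169.9502]
cBR [ 0.4491 -0.1609  0.014 ] [276.8066 270.4741] [397.7125 217.1422]
cFL [0.5789 0.1339 0.014 ] [389.2178  13.3687] [299.0579 170.9504]
cBL [0.439 0.129 0.014] [255.4419  21.4249] [299.4218 218.1803]
```

View pics/w10.png

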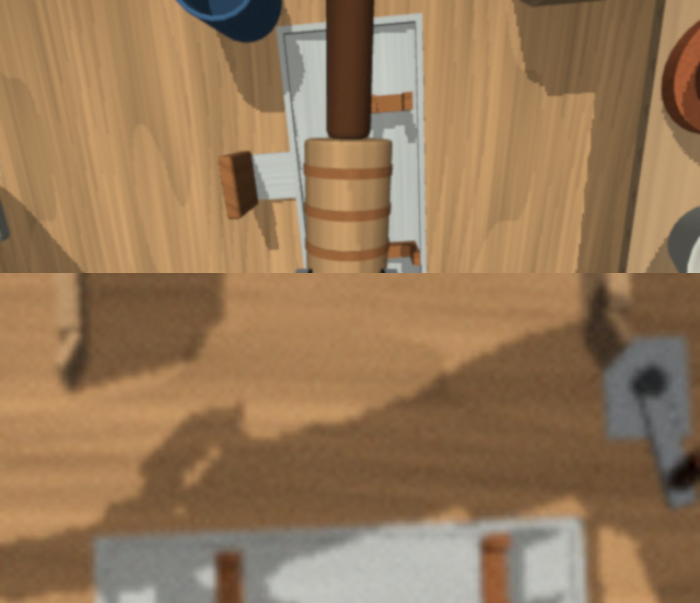

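Run:
```python
from h import *
import pickle
from scipy.optimize import least_squares
np.set_printoptions(precision=4,suppress=True)
ct=cam('top'); cw=pickle.load(open('c10.pkl','rb'))
obs=[(ct,(299.2,172.6),(.07,.145,.008)),(ct,(397,169.2),(.07,-.145,.008)),(cw,(385.5,13.7),(.07,.145,.008)),(cw,(256,25.6),(-.07,.145,.008))]
def P(v,q): return np.array([v[0],v[1],.006])+R.from_euler('z',v[2]).apply(q)
def res(v,o): return np.concatenate([(proj(c,P(v,q))-p)*(2.9 if c is ct else 1.0) for c,p,q in o])
for o in (obs,obs[:2],obs[2:]):
    r=least_squares(res,[.514,-.013,.05],args=(o,)); print(r.x,r.fun.round(1))
```

```text
[ 0.5139 -0.0155  0.0546] [ 0.2 -1.8 -0.  -0.4  0.7  0.5 -3.1 -0.5]
[ 0.5128 -0.0158  0.0596] [ 0.2 -0.  -0.2  0. ]
[ 0.5162 -0.0155  0.0629] [ 1.9 -0.  -1.9  0.2]
```

Picture: handle points to +y (up in the picture), gate open; tray corners FL (385,14), BL (256,26) give the tray at (0.5145, −0.0156), yaw 0.059. Go above the forks.

Call:
jog_arm(
  deltas=[
    [[0,12,25,-0.7,0,-1.5,10],[0,12,25,-0.7,0,-1.5,10],[0,12,25,-0.7,0,-1.2,10],[0,4,20,0,0,0,10],[0,0,0,0,0,0,10]],
  ],
)

```text
clock: 25.15
eef_pos: [0.5448, -0.0296, 0.1199]
tool_rot: [0.68, 0.733, -0.002, -0.004]
ft_force: [0.1, -0.1, -3.7]
grip_width: 0.0279
```

Run:
```python
from h import *
plan([(.5493,-.0286,.08,1.63-2*np.pi,10)])
```

```text
at [ 0.5448 -0.0296  0.1199] psi 1.6457 q [-0.06  0.38 -0.01  1.19  0.    1.44] F [ 0.1 -0.1 -3.7] g 0.0279 t 25.1
[[[0.3, 2.4, 19.9, -0.2, -0.1, 0.4, 10], [0.3, 2.4, 19.9, -0.2, -0.1, 0.4, 10]]]
```

Call:
jog_arm(
  deltas=[
    [[0,4,15,-0.2,0,0.5,10],[0,3,15,-0.2,0,0.5,10],[0,2,10,0,0,0,10],[0,0,0,0,0,0,10]],
  ],
)

```text
clock: 25.55
eef_pos: [0.551, -0.029, 0.0784]
tool_rot: [0.685, 0.729, -0.001, -0.003]
ft_force: [-1.4, 0.1, -3.1]
grip_width: 0.0277
```

Run:
```python
from h import *
plan([(.5493,-.0286,.08,1.63-2*np.pi,10)])
c=cam('wrist'); im=camera('wrist'); save(im,'w11.png',1)
M=R.from_euler('z',.059); mid=np.array([.5145,-.0156,.006])
for n,q in [('wide tips',(.034,-.091,.040)),('narrow tips+',(.034+.013,.066,.040)),('narrow tips-',(.034-.013,.066,.040)),('cFL',(.07,.145,.008)),('cFR',(.07,-.145,.008))]:
    print(n,proj(c,mid+M.apply(q)))
im,b=seg('roller',(320,200)); ys,xs=np.nonzero(b['pixels']); print([ (r,xs[ys==r].min(),xs[ys==r].max()) for r in range(ys.min(),ys.max(),25)])
```

```text
at [ 0.551  -0.029   0.0784] psi 1.6331 q [-0.05  0.43 -0.05  1.1   0.    1.45] F [-1.4  0.1 -3.1] g 0.0277 t 25.6
[[[0.5, -1.7, -1.6, -0.3, -0.2, 0.2, 10]]]
wide tips [313.64322374 317.29899549]
narrow tips+ [335.63505162  89.03474257]
narrow tips- [292.14479031  88.90145792]
cFL [372.26022097 -41.22303013]
cFR [355.77190656 349.69078363]
[(0, np.int64(296), np.int64(341)), (25, np.int64(297), np.int64(341)), (50, np.int64(298), np.int64(340)), (75, np.int64(298), np.int64(339)), (100, np.int64(299), np.int64(338)), (125, np.int64(299), np.int64(339)), (150, np.int64(277), np.int64(358)), (175, np.int64(279), np.int64(356)), (200, np.int64(279), np.int64(355)), (225, np.int64(279), np.int64(355)), (250, np.int64(286), np.int64(347)), (275, np.int64(287), np.int64(346)), (300, np.int64(285), np.int64(348)), (325, np.int64(282), np.int64(350)), (350, np.int64(281), np.int64(348))]
```

View pics/w11.png

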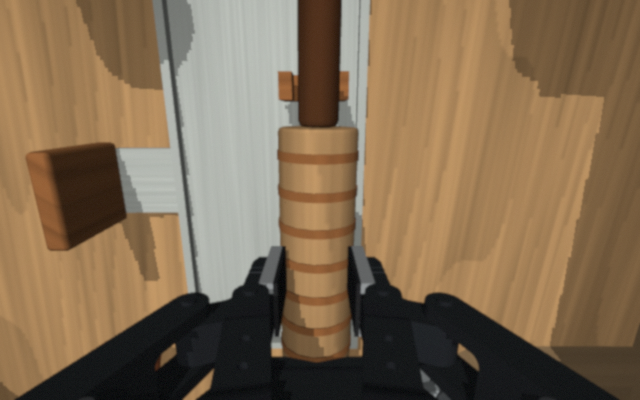

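Picture: narrow fork columns 279–349 (centre 314), handle centre 318.5 → move 2 mm in −y of the tool; then lower.

Call:
jog_arm(
  deltas=[
    [[0,-2,8,-0.3,-0.2,0.2,10],[0,-1,12,0,0,0,10],[0,-0.5,12,0,0,0,10],[0,0,8,0,0,0,10],[0,0,0,0,0,0,10]],
  ],
)

```text
clock: 26.2
eef_pos: [0.5503, -0.0294, 0.0399]
tool_rot: [0.686, 0.728, 0.003, 0.004]
ft_force: [0.8, 0.6, -3.8]
grip_width: 0.0279
```

Run:
```python
from h import *
plan([(.549,-.0286,.011,1.63-2*np.pi,10)])
im,b=seg('roller',(320,200)); ys,xs=np.nonzero(b['pixels']); print([ (r,xs[ys==r].min(),xs[ys==r].max()) for r in range(ys.min(),ys.max(),40)])
hs=cv2.cvtColor(im,cv2.COLOR_RGB2HSV); f=((hs[...,0]<14)&(hs[...,1]>120)&(hs[...,2]>60)); f&=~cv2.dilate(b['pixels'].astype(np.uint8),np.ones((3,3))).astype(bool)
print([(r,np.nonzero(f[r,230:400])[0][[0,-1]]+230) for r in range(40,120,8) if f[r,230:400].any()])
```

```text
at [ 0.5503 -0.0294  0.0399] psi 1.6295 q [-0.05  0.45 -0.13  0.99 -0.    1.46] F [ 0.8  0.6 -3.8] g 0.0279 t 26.2
[[[0.9, -1.5, 28.9, 0.5, 0.1, -0.0, 10]]]
[(0, np.int64(298), np.int64(340)), (40, np.int64(298), np.int64(340)), (80, np.int64(298), np.int64(339)), (120, np.int64(299), np.int64(338)), (160, np.int64(279), np.int64(358)), (200, np.int64(279), np.int64(355)), (240, np.int64(280), np.int64(353)), (280, np.int64(287), np.int64(346)), (320, np.int64(283), np.int64(350)), (360, np.int64(309), np.int64(325))]
[(64, array([270, 355])), (72, array([271, 355])), (80, array([271, 355])), (88, array([271, 355])), (96, array([274, 351]))]
```

Call:
jog_arm(
  deltas=[
    [[0,-2.5,0,0.3,0,0,10],[0,-1.5,0,0.2,0,0,10],[0,0,4,0,0,0,10]],
  ],
)

```text
clock: 26.6
eef_pos: [0.5488, -0.0298, 0.0388]
tool_rot: [0.686, 0.728, 0.001, 0.003]
ft_force: [-0.6, -0.0, -2.9]
grip_width: 0.0281
```

```bash
cat > chk.py <<'E'
from h import *
plan([(.5475,-.0286,.011,1.63-2*np.pi,10)])
im,b=seg('roller',(320,200)); ys,xs=np.nonzero(b['pixels']); print([ (r,xs[ys==r].min(),xs[ys==r].max()) for r in range(ys.min(),ys.max(),40)])
hs=cv2.cvtColor(im,cv2.COLOR_RGB2HSV); f=((hs[...,0]<14)&(hs[...,1]>120)&(hs[...,2]>60)); f&=~cv2.dilate(b['pixels'].astype(np.uint8),np.ones((3,3))).astype(bool)
print([(r,np.nonzero(f[r,230:400])[0][[0,-1]]+230) for r in range(40,120,8) if f[r,230:400].any()])
E
python3 chk.py
```

```text
at [ 0.5488 -0.0298  0.0388] psi 1.6294 q [-0.05  0.45 -0.13  0.99 -0.    1.46] F [-0.6 -0.  -2.9] g 0.0281 t 26.6
[[[1.4, -1.4, 27.8, 0.3, 0.1, -0.0, 10]]]
[(0, np.int64(297), np.int64(341)), (40, np.int64(298), np.int64(339)), (80, np.int64(298), np.int64(339)), (120, np.int64(298), np.int64(337)), (160, np.int64(277), np.int64(357)), (200, np.int64(279), np.int64(355)), (240, np.int64(281), np.int64(353)), (280, np.int64(287), np.int64(347)), (320, np.int64(282), np.int64(350)), (360, np.int64(310), np.int64(325))]
[(64, array([273, 359])), (72, array([273, 359])), (80, array([274, 358])), (88, array([274, 358])), (96, array([280, 350]))]
```

Call:
jog_arm(
  deltas=[
    [[0,-1.5,8,0.2,0,0,10],[0,-0.5,10,0,0,0,10],[0,0,8,0,0,0,10],[0,0,3,0,0,0,10]],
  ],
)

```text
clock: 27.1
eef_pos: [0.5465, -0.0301, 0.0074]
tool_rot: [0.686, 0.728, -0.0, 0.001]
ft_force: [-6.8, -0.5, 21.9]
grip_width: 0.0278
```

```bash
python3 chk.py
```

```text
at [ 0.5465 -0.0301  0.0074] psi 1.6295 q [-0.05  0.49 -0.16  0.92 -0.    1.46] F [-6.8 -0.5 21.9] g 0.0278 t 27.1
[[[1.4, 1.1, -3.6, 0.1, 0.1, -0.0, 10]]]
[(0, np.int64(297), np.int64(341)), (40, np.int64(297), np.int64(340)), (80, np.int64(297), np.int64(339)), (120, np.int64(298), np.int64(337)), (160, np.int64(278), np.int64(356)), (200, np.int64(280), np.int64(355)), (240, np.int64(280), np.int64(353)), (280, np.int64(287), np.int64(346)), (320, np.int64(282), np.int64(350)), (360, np.int64(309), np.int64(325))]
[(48, array([358, 375])), (56, array([269, 376])), (64, array([269, 375])), (72, array([269, 375])), (80, array([270, 375])), (88, array([270, 374]))]
```

Seated in the forks (22 N down). Ease and release.

Call:
jog_arm(
  deltas=[
    [[0,0,-2,0,0,0,30],[0,0,0,0,0,0,40],[0,0,0,0,0,0,50],[0,0,0,0,0,0,50],[0,0,-10,0,0,0,50]],
  ],
)

```text
clock: 27.7
eef_pos: [0.5468, -0.03, 0.0198]
tool_rot: [0.686, 0.728, -0.0, 0.001]
ft_force: [-0.2, -0.6, 0.1]
grip_width: 0.0499
```

Call:
jog_arm(
  deltas=[
    [[0,0,-20,0,0,0,50],[0,0,-40,0,0,0,50],[0,0,-45,0,0,0,50],[0,0,-40,0,0,0,50],[0,0,0,0,0,0,50]],
  ],
)

```text
clock: 28.2
eef_pos: [0.5469, -0.0296, 0.1744]
tool_rot: [0.686, 0.728, 0.001, 0.002]
ft_force: [0.8, 0.1, -0.0]
grip_width: 0.05
```

Run:
```python
from h import *
plan([(.52,-.22,.2,.3,50)])
c=cam('wrist'); im=camera('wrist'); np.save('w12.npy',im); save(im,'w12.png',1)
b=masks_of('roller','wrist'); print([(x['conf'],x['at']) for x in b])
for n in ('stamp1_mid','stamp0_mid'): print([(round(x['conf'],2),np.round(x['at']),np.round(ray(c,x['at'],.03),3)) for x in masks_of(n,'wrist')])
```

```text
at [ 0.5469 -0.0296  0.1744] psi 1.6295 q [-0.05  0.34  0.08  1.31 -0.    1.46] F [ 0.8  0.1 -0. ] g 0.05 t 28.2
[[[-18.9, -3.8, -2.5, 0.0, -0.0, 7.6, 50], [-19.2, -1.3, -2.5, 0.0, -0.0, 7.6, 50], [-19.2, 1.3, -2.5, 0.0, -0.0, 7.6, 50], [-18.8, 3.8, -2.5, 0.0, -0.0, 7.6, 50], [-18.2, 6.3, -2.5, 0.0, -0.0, 7.6, 50]]]
[[[-17.2, 8.6, -2.5, 0.0, -0.0, 7.6, 50], [-15.9, 10.8, -2.5, 0.0, -0.0, 7.6, 50], [-14.3, 12.8, -2.5, 0.0, -0.0, 7.6, 50], [-12.5, 14.6, -2.5, 0.0, -0.0, 7.6, 50], [-10.4, 16.2, -2.6, 0.0, -0.0, 7.6, 50]]]
[(0.9, [315.6, 169.6])]
[(0.3, array([368., 334.]), array([ 0.617, -0.202,  0.03 ]))]
[]
```

View pics/w12.png

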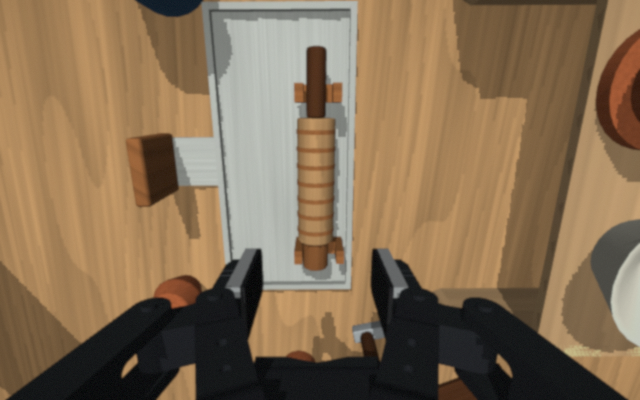

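Picture: roller lies in both forks, handle (316,50–117) up in the narrow fork (318,93), stub in the wide fork (318,250). Check its place along the tray numerically and find stamps in a fresh top picture.

Run:
```python
from h import *
np.set_printoptions(precision=4,suppress=True)
c=cam('wrist')
for n,p,z in [('FL',(356,2),.014),('BL',(204,2),.014),('FR',(351,289),.014),('b/h',(316,118),.045),('b/s',(316,243),.048),('htip',(316,47),.041),('stubend',(315,269),.045),('nfork',(318,82),.046),('nfork2',(318,103),.046)]: print(n,ray(c,p,z))
t=camera('top'); np.save('top2.npy',t); ct=cam('top')
hs=cv2.cvtColor(t,cv2.COLOR_RGB2HSV); m=((hs[...,0]<12)&(hs[...,1]>140)&(hs[...,2]>70)).astype(np.uint8); m[:,:370]=0; m[:115]=0
n,l,s,ce=cv2.connectedComponentsWithStats(m)
for i in range(1,n):
    if s[i,4]>20: print(s[i],ce[i],ray(ct,ce[i],.03))
```

```text
FL [0.566  0.1324 0.014 ]
BL [0.4324 0.1249 0.014 ]
FR [ 0.5862 -0.1496  0.014 ]
b/h [0.537  0.0328 0.045 ]
b/s [ 0.5437 -0.0828  0.048 ]
htip [0.5336 0.0899 0.041 ]
stubend [ 0.5444 -0.1118  0.045 ]
nfork [0.5369 0.0622 0.046 ]
nfork2 [0.5379 0.0454 0.046 ]
[454 157  16  15 174] [461.1897 164.0517] [ 0.6092 -0.3426  0.03  ]
[428 181  16  14 176] [435.5625 187.5455] [ 0.538 -0.268  0.03 ]
[455 213  16  15 188] [462.3085 220.0532] [ 0.4448 -0.3472  0.03  ]
[403 225   8  16  94] [405.6489 232.6064] [ 0.4042 -0.1823  0.03  ]
```

Call:
jog_arm(
  deltas=[
    [[-40,-4,5,0,0,0,50],[-40,-4,5,0,0,0,50],[-40,-4,5,0,0,0,50],[-40,-4,5,0,0,0,50],[-40,-4,5,0,0,0,50]],
  ],
)

```text
clock: 28.95
eef_pos: [0.5296, -0.229, 0.1315]
tool_rot: [0.681, 0.732, -0.007, -0.011]
ft_force: [-0.2, 0.7, 0.2]
grip_width: 0.0503
```

Call:
jog_arm(
  deltas=[
    [[-25,-2,5,0,0,0,50],[0,0,5,0,0,0,50],[0,0,0,0,0,0,50]],
  ],
)

```text
clock: 29.25
eef_pos: [0.524, -0.2587, 0.1138]
tool_rot: [0.684, 0.729, -0.009, -0.017]
ft_force: [0.1, 0.1, -0.4]
grip_width: 0.0502
```

```bash
cat > st.py <<'E'
import sys
from h import *
np.set_printoptions(precision=4,suppress=True)
tx,ty=float(sys.argv[1]),float(sys.argv[2]); z=float(sys.argv[3])
# wrist: terracotta blobs, position from foot/knob centroid at z=.03
c=cam('wrist'); im=camera('wrist'); hs=cv2.cvtColor(im,cv2.COLOR_RGB2HSV); m=((hs[...,0]<12)&(hs[...,1]>140)&(hs[...,2]>70)).astype(np.uint8)
n,l,s,ce=cv2.connectedComponentsWithStats(m)
for i in range(1,n):
    if s[i,4]>300:
        P=ray(c,ce[i],.022)
        if np.hypot(P[0]-tx,P[1]-ty)<.1: print('blob',s[i],P)
print('exp',proj(c,(tx,ty,.022)))
plan([(tx,ty,z,1.63,50)],vmax=30)
E
python3 st.py .538 -.270 .08
```

```text
blob [ 313  187   49   56 2043] [ 0.5394 -0.2714  0.022 ]
exp [335.718  211.4636]
at [ 0.5241 -0.2585  0.1141] psi 1.6344 q [-0.45  0.48  0.14  1.26 -0.01  1.05] F [-0.5 -0.5 -0.4] g 0.0501 t 29.3
[[[-6.4, 7.2, 16.7, -1.0, -0.3, 0.1, 50], [-6.2, 6.9, 16.9, -1.0, -0.3, 0.1, 50]]]
```

Call:
jog_arm(
  deltas=[
    [[-5,6,15,-1,-0.3,0,46],[-5,6,15,-1,-0.3,0,46],[-4,3,15,0,0,0,46],[0,0,0,0,0,0,46]],
  ],
)

```text
clock: 29.7
eef_pos: [0.5401, -0.2661, 0.0669]
tool_rot: [0.682, 0.732, 0.0, -0.001]
ft_force: [0.1, -0.4, -0.2]
grip_width: 0.0459
```

```bash
python3 st.py .5395 -.271 .022
```

```text
blob [ 286  188   59   71 3033] [ 0.5395 -0.2718  0.022 ]
exp [314.772  219.5556]
at [ 0.5406 -0.2662  0.0681] psi 1.6417 q [-0.46  0.52  0.08  1.13  0.    1.04] F [0.3 0.9 0.4] g 0.0463 t 29.8
[[[-2.4, -0.7, 23.0, -0.0, -0.1, 0.3, 50], [-2.4, -0.7, 23.1, -0.0, -0.1, 0.3, 50]]]
```

Call:
jog_arm(
  deltas=[
    [[-3,-0.5,18,0,0,0,46],[-3,-0.5,18,0,0,0,46],[-1,0,9,0,0,0,46],[0,0,0,0,0,0,46]],
  ],
)

```text
clock: 30.15
eef_pos: [0.5431, -0.2718, 0.0256]
tool_rot: [0.68, 0.733, 0.001, 0.001]
ft_force: [0.9, -0.1, -0.6]
grip_width: 0.046
```

Call:
jog_arm(
  deltas=[
    [[0,0,0,0,0,0,5],[0,0,0,0,0,0,5],[0,0,0,0,0,0,5],[0,0,0,0,0,0,5],[0,0,0,0,0,0,5]],
  ],
)

```text
clock: 30.65
eef_pos: [0.5455, -0.2721, 0.0296]
tool_rot: [0.68, 0.733, 0.002, 0.004]
ft_force: [-0.5, 0.7, -0.4]
grip_width: 0.0051
```

Call:
jog_arm(
  deltas=[
    [[0,0,-20,0,0,0,5],[0,0,-25,0,0,0,5],[0,0,0,0,0,0,5]],
  ],
)

```text
clock: 30.95
eef_pos: [0.5447, -0.2718, 0.0756]
tool_rot: [0.68, 0.733, 0.002, 0.003]
ft_force: [0.7, -0.2, 0.5]
grip_width: 0.005
```

```bash
python3 st.py .5395 -.271 .015
python3 - <<'E'
from h import *
o=get_obs(); c=cam('wrist'); print('tcp px',proj(c,o['eef_pos']))
t=camera('top'); ct=cam('top')
im=camera('wrist'); cv2.imwrite('pics/a.png',im[...,::-1])
# coarse ascii of red mask around
hs=cv2.cvtColor(im,cv2.COLOR_RGB2HSV); m=((hs[...,0]<12)&(hs[...,1]>140)&(hs[...,2]>70))
d=(hs[...,2]<50); g=(hs[...,1]<60)&(hs[...,2]>90)
for r in range(170,320,6): print(''.join('#' if m[r,x] else '.' if not d[r,x] else 'k' for x in range(240,400,3)))
E
```

```text
blob [ 280  177   58   67 2794] [ 0.5395 -0.2715  0.022 ]
blob [364 271  51  31 972] [ 0.6045 -0.3298  0.022 ]
exp [308.4637 207.546 ]
at [ 0.5435 -0.2713  0.0737] psi 1.6462 q [-0.46  0.52  0.09  1.14  0.    1.03] F [ 0.5 -0.2 -0.8] g 0.005 t 31.0
[[[0.3, -2.1, 29.3, 0.1, 0.0, 0.5, 50], [0.3, -2.1, 29.3, 0.1, 0.0, 0.5, 50]]]
tcp px [315.92646263 236.44896779]
......................................................
......................................................
....................########..........................
..................#############.......................
................################......................
...............##################.....................
...............###################....................
...............###################....................
...............###################....................
................#################.....................
..................#############.......................
...................##########.........................
....................########..........................
.......................k....k.........................
.......................k....k.........................
...............kkk.....k....k.....kkk.................
..............kkkk.....k....k.....kkkk................
.............kkkkk.....k....k.....kkkkk...............
.............kkkk......k....k......kkkk........#######
............kkkkkkk....k....k....kkkkkkk....##########
..........kkkkkkkkkkk.kk....k..kkkkkkkkkkk.###########
k........kkkkkkkkkkkkkkk....kkkkkkkkkkkkkkk#######.kkk
kk..kkkkkkkkkkkkkkkkkkk.....kkkkkkkkkkkkkkkkkkkk.kkkkk
kkkkkkkkkkkkkkkkkkkkkkk......kkkkkkkkkkkkkkkkkkkkkkkkk
kkkkkkkkkkkkkkkkkkkkkkk.....kkkkkkkkkkkkkkkkkkkkkkkkkk
```

Call:
jog_arm(
  deltas=[
    [[0,0,0,0,0,0,46],[0,-2,0,0,0,0,46],[0,-2,15,0,0,0.3,46],[0,-1,20,0,0,0.3,46],[0,0,15,0,0,0,46]],
  ],
)

```text
clock: 31.6
eef_pos: [0.5356, -0.2704, 0.0181]
tool_rot: [0.684, 0.73, 0.001, -0.001]
ft_force: [-1.1, -0.6, 0.9]
grip_width: 0.046
```

```bash
cat > asc.py <<'E'
import sys
from h import *
np.set_printoptions(precision=4,suppress=True)
o=get_obs(); c=cam('wrist'); im=camera('wrist')
print('at',o['eef_pos'],yaw(o),'F',o['ft_force'],'g',o['grip_width'],'t',o['clock'])
hs=cv2.cvtColor(im,cv2.COLOR_RGB2HSV); m=((hs[...,0]<12)&(hs[...,1]>140)&(hs[...,2]>70))
d=(hs[...,2]<50); g=(hs[...,1]<60)&(hs[...,2]>80)
for r in range(170,330,6): print(r,''.join('#' if m[r,x] else 'k' if d[r,x] else 'g' if g[r,x] else '.' for x in range(230,406,3)))
E
python3 asc.py
python3 - <<'E'
from h import *
c=cam('wrist'); P=(.5395,-.2713)
for z in (.016,.06): print(proj(c,(*P,z)))
plan([(.5395,-.2713,.019,1.63,46)])
E
```

```text
at [ 0.5356 -0.2704  0.0181] 1.6353241303547241 F [-1.0766 -0.5747  0.9131] g 0.04601706223052315 t 31.6
170 ...........................................................
176 ...........................................................
182 ...........................................................
188 ...........................................................
194 ...........................................................
200 .............................####..........................
206 ........................##############.....................
212 ......................##################...................
218 .....................#####################.................
224 ....................#######################................
230 ...................########################................
236 ...................#########################...............
242 ...................#########################...............
248 ....................#######################................
254 ......ggggkk........######################....kk.ggg.......
260 ...kkggggkkk..........#########
[... 246 characters left out ...]
....#############........kkkkkk.gggg.k
290 kkkgggkkkkkk...............##########.........kkkkkk.gg.kkk
296 kkkk.gkkkkkk...................................kkkkk.ggkkkk
302 kkkkkkkkkkk....................................kkkkkkkkkkkk
308 kkkkkkkkkkk.....................................kkkkkkkkkkk
314 kkkkkkkkkk......................................kkkkkkkkkkk
320 kkkkkkkkkk.......................................kkkkkkkkkk
326 kkkkkkkkk........................................kkkkkkkkkk
[325.65008669 240.49640268]
[327.88633064 277.82116866]
at [ 0.5338 -0.2695  0.0153] psi 1.6353 q [-0.47  0.57  0.    1.01  0.    1.04] F [-0.7  1.1 -1.2] g 0.0455 t 31.6
[[[-2.1, 5.5, -3.8, -0.3, -0.3, 0.3, 46]]]
```

Call:
jog_arm(
  deltas=[
    [[0,3,-2,0,0,0,30],[0,2,-1,0,0,0,5],[0,0,0,0,0,0,5],[0,0,0,0,0,0,5],[0,0,0,0,0,0,5]],
  ],
)

```text
clock: 32.15
eef_pos: [0.539, -0.269, 0.0186]
tool_rot: [0.684, 0.73, -0.0, -0.004]
ft_force: [-0.1, 0.2, -0.2]
grip_width: 0.0189
```

```bash
python3 asc.py
```

```text
at [ 0.539  -0.269   0.0186] 1.6354644384751014 F [-0.0543  0.18   -0.221 ] g 0.018918614303060056 t 32.15
170 ...........................................................
176 ...........................................................
182 ...........................................................
188 ...........................................................
194 ...........................................................
200 ...........................................................
206 .........................##########........................
212 ......................################.....................
218 .....................###################...................
224 ...................######################..................
230 ...................#######################.................
236 ..................########################.................
242 ..................#########################................
248 .................ggggk##############k.ggg..................
254 .................ggggk##############kkgggg.................
260 .............kkkgggg.k.#############kkgggg.kkk.............
266 ...........kkkk.ggggkk.#############kk.ggggkkkk............
272 ...........kkkkgggg.kk##############.kkgggg.kkkk...........
278 ..........kkkk.ggggkkk###############kk.ggggkkkkk..........
284 .........kkkkkk.gggkkk###############kkggggkkkkkk..........
290 .......kkkkkkkkkkkgkkk.#############kkkggkkkkkkkkkkk.......
296 ......kkkkkkkkkkkkkkkk...#########...kkkkkkkkkkkkkkkk......
302 kkkkkkkkkkkkkkkkkkkkkk...............kkkkkkkkkkkkkkkkkkkkk.
308 kkkkkkkkkkkkkkkkkkkkk................kkkkkkkkkkkkkkkkkkkkkk
314 kkkkkkkkkkkkkkkkkkkkk................kkkkkkkkkkkkkkkkkkkkkk
320 kkkkkkkkkkkkkkkkkkkkk.................kkkkkkkkkkkkkkkkkkkkk
326 kkkkkkkkkkkkkkkkkkkkk.................kkkkkkkkkkkkkkkkkkkkk
```

Gripped. Lift and carry to the tray.

Call:
jog_arm(
  deltas=[
    [[0,0,-15,0,0,0,5],[0,0,-30,0,0,0,5],[0,0,-40,0,0,0,5],[20,-3,-20,0,0,0,5],[38,-5,0,0,0,0,5]],
  ],
)

```text
clock: 32.7
eef_pos: [0.528, -0.2147, 0.1275]
tool_rot: [0.686, 0.727, -0.0, -0.004]
ft_force: [0.2, 1.8, -1.5]
grip_width: 0.0191
```

Call:
jog_arm(
  deltas=[
    [[38,-5,0,0,0,0,5],[38,-5,0,0,0,0,5],[38,-5,0,0,0,0,5],[38,-5,0,0,0,0,5],[38,-5,0,0,0,0,5]],
  ],
)

```text
clock: 33.2
eef_pos: [0.4924, -0.0217, 0.1325]
tool_rot: [0.688, 0.726, 0.002, 0.0]
ft_force: [0.8, 0.4, -2.1]
grip_width: 0.0191
```

Run:
```python
from h import *
plan([(.473,.0685,.06,1.63,5)])
```

```text
at [ 0.4924 -0.0217  0.1325] psi 1.6245 q [-0.05  0.26 -0.14  1.16  0.    1.47] F [ 0.8  0.4 -2.1] g 0.0191 t 33.2
[[[30.3, -4.9, 24.2, 0.1, -0.1, -0.1, 5], [30.3, -4.8, 24.2, 0.1, -0.1, -0.1, 5], [30.4, -4.8, 24.2, 0.1, -0.1, -0.1, 5]]]
```

Call:
jog_arm(
  deltas=[
    [[33,-5,15,0,0,0,5],[33,-5,20,0,0,0,5],[26,-4,20,0,0,0,5],[6,0,15,0,0,0,5],[0,0,0,0,0,0,5]],
  ],
)

```text
clock: 33.7
eef_pos: [0.4731, 0.0843, 0.0645]
tool_rot: [0.685, 0.729, 0.006, 0.003]
ft_force: [0.7, -0.3, -1.4]
grip_width: 0.0187
```

Run:
```python
from h import *
plan([(.473,.0685,.026,1.63,5)],vmax=15)
```

```text
at [0.4731 0.0843 0.0645] psi 1.6324 q [ 0.17  0.3  -0.29  0.97  0.    1.68] F [ 0.7 -0.3 -1.4] g 0.0187 t 33.7
[[[-5.3, -0.5, 12.8, 0.2, -0.1, 0.0, 5], [-5.3, -0.5, 12.8, 0.2, -0.1, 0.0, 5], [-5.3, -0.4, 12.8, 0.2, -0.1, 0.0, 5]]]
```

Call:
jog_arm(
  deltas=[
    [[-5,0,12,0.2,0,0,5],[-4,0,12,0.2,0,0,5],[0,0,11,0,0,0,5],[0,0,3,0,0,0,5]],
  ],
)

```text
clock: 34.1
eef_pos: [0.4765, 0.0729, 0.0261]
tool_rot: [0.686, 0.728, 0.005, 0.002]
ft_force: [-0.6, -0.2, -0.9]
grip_width: 0.0192
```

Run:
```python
from h import *
plan([(.473,.0685,.0246,1.63,5)],vmax=15)
```

```text
at [0.4765 0.0729 0.0261] psi 1.6295 q [ 0.15  0.35 -0.33  0.88  0.    1.66] F [-0.6 -0.2 -0.9] g 0.0192 t 34.1
[[[-4.2, -3.8, 1.4, 0.6, -0.2, -0.0, 5]]]
```

Call:
jog_arm(
  deltas=[
    [[0,0,3,0.4,0,0,5],[0,0,1,0,0,0,25],[0,0,0,0,0,0,40],[0,0,0,0,0,0,46],[0,0,-10,0,0,0,46]],
  ],
)

```text
clock: 34.6
eef_pos: [0.4765, 0.0717, 0.0314]
tool_rot: [0.687, 0.727, 0.002, -0.001]
ft_force: [0.8, -0.3, -0.5]
grip_width: 0.0458
```

Call:
jog_arm(
  deltas=[
    [[0,0,-30,0,0,0,46],[0,0,-40,0,0,0,46],[-20,-3,-20,0,0,0,46],[-40,-6,0,0,0,0,46],[-42,-6,0,0,0,0,46]],
  ],
)

```text
clock: 35.1
eef_pos: [0.4702, -0.0294, 0.1307]
tool_rot: [0.683, 0.731, 0.005, 0.002]
ft_force: [1.0, 0.2, 0.3]
grip_width: 0.0461
```

Call:
jog_arm(
  deltas=[
    [[-42,-6,0,0,0,0,46],[-42,-6,0,0,0,0,46],[-42,-6,0,0,0,0,46],[-42,-6,0,0,0,0,46],[-42,-6,0,0,0,0,46]],
  ],
)

```text
clock: 35.6
eef_pos: [0.4559, -0.2484, 0.1376]
tool_rot: [0.681, 0.732, 0.007, 0.007]
ft_force: [0.2, -0.3, -0.5]
grip_width: 0.0462
```

Run:
```python
from h import *
np.set_printoptions(precision=4,suppress=True)
plan([(.446,-.35,.10,1.63,46)])
t=camera('top'); np.save('top3.npy',t); ct=cam('top')
hs=cv2.cvtColor(t,cv2.COLOR_RGB2HSV); m=((hs[...,0]<12)&(hs[...,1]>140)&(hs[...,2]>70)).astype(np.uint8); m[:,:300]=0; m[:115]=0
n,l,s,ce=cv2.connectedComponentsWithStats(m)
for i in range(1,n):
    if s[i,4]>20: print(s[i],ce[i],ray(ct,ce[i],.03))
```

```text
at [ 0.4559 -0.2484  0.1376] psi 1.6429 q [-0.51  0.3  -0.08  1.18  0.01  0.99] F [ 0.2 -0.3 -0.5] g 0.0462 t 35.6
[[[-33.5, -6.0, 12.4, 0.4, 0.0, 0.2, 46], [-33.6, -5.7, 12.5, 0.4, 0.0, 0.2, 46], [-33.6, -5.5, 12.5, 0.4, 0.0, 0.2, 46]]]
[454 157  16  15 185] [461.2649 164.0432] [ 0.6092 -0.3428  0.03  ]
[376 177   6   9  30] [378.4    181.1667] [ 0.5527 -0.1002  0.03  ]
[314 199  13  13 133] [320.4211 205.0526] [0.4784 0.0679 0.03  ]
[393 224  17  18 234] [401.1496 232.7991] [ 0.4033 -0.1692  0.03  ]
```

Call:
jog_arm(
  deltas=[
    [[-36,-6,8,0.4,0,0,46],[-34,-6,12,0.4,0,0,46],[-28,-5,15,0.4,0,0,46],[0,0,15,0,0,0,46],[0,0,0,0,0,0,46]],
  ],
)

```text
clock: 36.15
eef_pos: [0.4463, -0.3623, 0.0927]
tool_rot: [0.685, 0.728, -0.002, 0.006]
ft_force: [-0.8, -0.2, 1.2]
grip_width: 0.0461
```

```bash
python3 st.py .446 -.350 .019
```

```text
blob [ 288  159   54   59 2401] [ 0.4449 -0.3508  0.022 ]
exp [316.0767 186.4198]
at [ 0.4471 -0.3628  0.0941] psi 1.6316 q [-0.68  0.44  0.01  1.13 -0.    0.83] F [-0.4 -0.7  0.2] g 0.0458 t 36.2
[[[4.6, -0.3, 25.0, 0.1, 0.3, 0.0, 50], [4.5, -0.2, 25.0, 0.1, 0.3, 0.0, 50], [4.4, -0.2, 25.0, 0.1, 0.3, 0.0, 50]]]
```

Call:
jog_arm(
  deltas=[
    [[6,-1,12,0,0.3,0,46],[6,-1,15,0,0.3,0,46],[0,0,15,0,0.2,0,46],[0,0,0,0,0,0,46]],
  ],
)

```text
clock: 36.6
eef_pos: [0.4471, -0.3484, 0.0543]
tool_rot: [0.684, 0.73, 0.004, 0.005]
ft_force: [-0.7, 0.4, 0.4]
grip_width: 0.0461
```

```bash
python3 st.py .445 -.3505 .018
```

```text
blob [ 281  187   63   77 3438] [ 0.445  -0.3517  0.022 ]
exp [311.9988 221.3399]
at [ 0.4478 -0.3488  0.0554] psi 1.636 q [-0.67  0.46 -0.06  1.03  0.01  0.84] F [-0.3 -0.6  0.3] g 0.0459 t 36.6
[[[-0.7, -1.7, 18.7, 0.4, 0.1, 0.2, 50], [-0.8, -1.6, 18.7, 0.4, 0.1, 0.2, 50]]]
```

Call:
jog_arm(
  deltas=[
    [[-1,-1.5,14,0.3,0,0,46],[-1,-1.5,13,0.3,0,0,46],[0,0,9,0,0,0,46],[0,0,0,0,0,0,46]],
  ],
)

```text
clock: 37.05
eef_pos: [0.447, -0.3511, 0.019]
tool_rot: [0.683, 0.73, 0.0, 0.004]
ft_force: [-0.3, 0.8, -0.1]
grip_width: 0.0459
```

```bash
python3 st.py .445 -.3505 .018
```

```text
blob [ 276  196   74   97 5122] [ 0.4451 -0.3527  0.022 ]
exp [312.4792 237.2887]
at [ 0.4473 -0.3513  0.0196] psi 1.6379 q [-0.67  0.5  -0.1   0.96 -0.    0.84] F [-0.1 -0.3  0.4] g 0.0461 t 37.1
[[[1.0, -2.2, 1.6, 0.4, 0.4, 0.5, 50]]]
```

Call:
jog_arm(
  deltas=[
    [[0,-1.5,2,0,0,0,30],[0,0,1,0,0,0,5],[0,0,0,0,0,0,5],[0,0,0,0,0,0,5],[0,0,0,0,0,0,5]],
  ],
)

```text
clock: 37.6
eef_pos: [0.446, -0.3524, 0.0176]
tool_rot: [0.683, 0.73, -0.0, 0.006]
ft_force: [0.4, 0.8, -0.9]
grip_width: 0.019
```

Call:
jog_arm(
  deltas=[
    [[0,0,-15,0,0,0,5],[0,0,-30,0,0,0,5],[0,0,-40,0,0,0,5],[20,3,-20,0,0,0,5],[38,6,0,0,0,0,5]],
  ],
)

```text
clock: 38.1
eef_pos: [0.4499, -0.2951, 0.1243]
tool_rot: [0.686, 0.728, -0.0, 0.005]
ft_force: [1.4, 0.7, -0.7]
grip_width: 0.0191
```

Call:
jog_arm(
  deltas=[
    [[38,6,0,0,0,0,5],[38,6,0,0,0,0,5],[38,6,0,0,0,0,5],[38,6,0,0,0,0,5],[30,6,0,0,0,0,5]],
  ],
)

```text
clock: 38.6
eef_pos: [0.4708, -0.106, 0.1258]
tool_rot: [0.687, 0.727, 0.002, 0.008]
ft_force: [0.7, -0.1, -1.0]
grip_width: 0.0184
```

Run:
```python
from h import *
np.set_printoptions(precision=4,suppress=True)
plan([(.478,-.0166,.06,1.63,5)])
t=camera('top'); ct=cam('top'); print(tray(t,ct,(347,200)))
hs=cv2.cvtColor(t,cv2.COLOR_RGB2HSV); m=((hs[...,0]<12)&(hs[...,1]>140)&(hs[...,2]>70)).astype(np.uint8); m[:,:300]=0; m[:115]=0
n,l,s,ce=cv2.connectedComponentsWithStats(m)
for i in range(1,n):
    if s[i,4]>20: print(s[i],ce[i],ray(ct,ce[i],.03))
```

```text
at [ 0.4708 -0.106   0.1258] psi 1.6273 q [-0.22  0.24 -0.19  1.13 -0.01  1.3 ] F [ 0.7 -0.1 -1. ] g 0.0184 t 38.6
[[[29.8, 3.8, 21.7, 0.3, 0.2, -0.1, 5], [29.7, 3.9, 21.8, 0.3, 0.2, -0.1, 5], [29.7, 4.0, 21.9, 0.3, 0.2, -0.1, 5]]]
(np.int32(5), array([ 0.2543, -0.077 ,  0.014 ]), np.float64(0.02408087396818526), np.float64(0.3982694507749318), np.float64(0.665055953250214))
[454 157  16  15 183] [461.1366 164.1421] [ 0.6089 -0.3424  0.03  ]
[314 199  13  13 132] [320.3788 205.0758] [0.4784 0.068  0.03  ]
```

Call:
jog_arm(
  deltas=[
    [[30,4,15,0.3,0,0,5],[30,4,20,0.3,0,0,5],[15,3,20,0.2,0,0,5],[0,0,12,0,0,0,5],[0,0,0,0,0,0,5]],
  ],
)

```text
clock: 39.15
eef_pos: [0.4808, -0.022, 0.0583]
tool_rot: [0.683, 0.73, -0.0, 0.004]
ft_force: [-1.4, 0.1, -0.8]
grip_width: 0.019
```

Run:
```python
from h import *
plan([(.478,-.0166,.025,1.63,5)],vmax=15)
```

```text
at [ 0.4808 -0.022   0.0583] psi 1.6365 q [-0.04  0.31 -0.29  0.97 -0.01  1.46] F [-1.4  0.1 -0.8] g 0.019 t 39.1
[[[1.9, -0.9, 11.1, 0.1, 0.1, 0.1, 5], [1.9, -0.8, 11.1, 0.1, 0.1, 0.1, 5], [1.9, -0.8, 11.1, 0.1, 0.1, 0.1, 5]]]
```

Call:
jog_arm(
  deltas=[
    [[1.5,-1,11,0,0,0,5],[1.5,-1,11,0,0,0,5],[0,0,9,0,0,0,5],[0,0,4,0,0,0,5],[0,0,1,0,0,0,5]],
  ],
)

```text
clock: 39.65
eef_pos: [0.4803, -0.0205, 0.0228]
tool_rot: [0.684, 0.729, 0.001, 0.006]
ft_force: [-7.0, 1.3, 20.2]
grip_width: 0.0189
```

Call:
jog_arm(
  deltas=[
    [[0,0,0,0,0,0,25],[0,0,0,0,0,0,40],[0,0,0,0,0,0,46],[0,0,-10,0,0,0,46],[0,0,-30,0,0,0,46]],
  ],
)

```text
clock: 40.15
eef_pos: [0.4771, -0.0211, 0.0613]
tool_rot: [0.685, 0.728, -0.001, 0.003]
ft_force: [0.2, -0.3, 0.4]
grip_width: 0.046
```

Call:
jog_arm(
  deltas=[
    [[0,0,-40,0,0,0,46],[0,0,-40,0,0,0,46],[-20,7,-10,0,0,0,46],[-40,14,0,0,0,0,46],[-42,14,0,0,0,0,46]],
  ],
)

```text
clock: 40.65
eef_pos: [0.5207, -0.1187, 0.1642]
tool_rot: [0.682, 0.732, 0.003, 0.007]
ft_force: [1.7, 0.1, 0.1]
grip_width: 0.0462
```

Call:
jog_arm(
  deltas=[
    [[-42,14,0,0,0,0,46],[-42,14,0,0,0,0,46],[-42,14,0,0,0,0,46],[-42,14,0,0,0,0,46],[-30,10,0,0,0,0,46]],
  ],
)

```text
clock: 41.15
eef_pos: [0.6039, -0.3207, 0.1721]
tool_rot: [0.682, 0.732, 0.004, 0.01]
ft_force: [1.9, 0.8, 0.3]
grip_width: 0.0459
```

```bash
python3 st.py .610 -.344 .08
```

```text
blob [ 298  183   41   46 1380] [ 0.6109 -0.3459  0.022 ]
exp [317.5166 202.7363]
at [ 0.6048 -0.3253  0.1709] psi 1.6379 q [-0.49  0.62  0.51  1.44  0.    1.01] F [ 2.  -2.6  0.6] g 0.0463 t 41.2
[[[-4.5, 0.5, 22.8, 0.3, 0.2, 0.1, 50], [-4.5, 0.6, 22.8, 0.3, 0.2, 0.1, 50], [-4.6, 0.8, 22.8, 0.3, 0.2, 0.1, 50], [-4.7, 0.9, 22.7, 0.3, 0.2, 0.1, 50]]]
```

Call:
jog_arm(
  deltas=[
    [[-6,0.5,22,0.3,0.2,0,46],[-6,1,23,0.3,0.2,0,46],[-4,1,23,0.3,0.2,0,46],[-2,0,23,0,0,0,46],[0,0,15,0,0,0,46]],
  ],
)

```text
clock: 41.7
eef_pos: [0.6122, -0.3494, 0.0664]
tool_rot: [0.685, 0.729, 0.002, 0.006]
ft_force: [0.1, -0.5, 0.7]
grip_width: 0.0457
```

```bash
python3 st.py .6109 -.345 .018
```

```text
blob [ 284  176   60   69 3043] [ 0.611  -0.3464  0.022 ]
exp [313.7656 206.5432]
at [ 0.6109 -0.3485  0.0636] psi 1.6329 q [-0.52  0.72  0.41  1.26  0.    0.99] F [-0.9  0.7 -1.6] g 0.046 t 41.8
[[[1.8, -0.1, 22.8, 0.2, 0.1, 0.1, 50], [1.8, 0.0, 22.8, 0.2, 0.1, 0.1, 50]]]
```

Call:
jog_arm(
  deltas=[
    [[2,0,15,0.2,0,0,46],[2,0,15,0.2,0,0,46],[0,0,11,0,0,0,46],[0,0,3,0,0,0,46]],
  ],
)

```text
clock: 42.15
eef_pos: [0.6111, -0.3441, 0.0195]
tool_rot: [0.685, 0.729, -0.001, 0.002]
ft_force: [-0.5, 0.6, -0.6]
grip_width: 0.0457
```

```bash
python3 st.py .6109 -.345 .018
```

```text
blob [ 279  200   73   96 5098] [ 0.6111 -0.348   0.022 ]
exp [315.5286 239.5279]
at [ 0.6112 -0.3441  0.0196] psi 1.6333 q [-0.51  0.75  0.35  1.17 -0.    1.  ] F [-0.5 -0.1 -0.5] g 0.0461 t 42.2
[[[-0.9, -0.3, 1.6, 0.0, 0.2, 0.2, 50]]]
```

Call:
jog_arm(
  deltas=[
    [[-1,0,2,0,0,0,30],[0,0,1,0,0,0,5],[0,0,0,0,0,0,5],[0,0,0,0,0,0,5],[0,0,0,0,0,0,5]],
  ],
)

```text
clock: 42.7
eef_pos: [0.6127, -0.3464, 0.0196]
tool_rot: [0.685, 0.729, -0.001, 0.004]
ft_force: [0.3, -0.5, -0.7]
grip_width: 0.0189
```

Call:
jog_arm(
  deltas=[
    [[0,0,-15,0,0,0,5],[0,0,-30,0,0,0,5],[0,0,-40,0,0,0,5],[20,-9,-25,0,0,0,5],[36,-17,0,0,0,0,5]],
  ],
)

```text
clock: 43.2
eef_pos: [0.5829, -0.2938, 0.1301]
tool_rot: [0.686, 0.727, -0.001, 0.003]
ft_force: [1.2, 0.4, -0.1]
grip_width: 0.0187
```

Call:
jog_arm(
  deltas=[
    [[36,-17,0,0,0,0,5],[36,-17,0,0,0,0,5],[36,-17,0,0,0,0,5],[20,-10,0,0,0,0,5],[0,0,0,0,0,0,5]],
  ],
)

```text
clock: 43.7
eef_pos: [0.511, -0.1625, 0.1323]
tool_rot: [0.686, 0.728, 0.001, 0.005]
ft_force: [0.2, -0.4, -0.4]
grip_width: 0.0186
```

Run:
```python
from h import *
plan([(.4833,-.1067,.06,1.63,5)])
```

```text
at [ 0.511  -0.1625  0.1323] psi 1.6302 q [-0.31  0.34 -0.03  1.19 -0.    1.21] F [ 0.2 -0.4 -0.4] g 0.0186 t 43.7
[[[19.3, -8.3, 23.9, 0.2, 0.1, 0.0, 5], [19.2, -8.2, 24.0, 0.2, 0.1, 0.0, 5], [19.2, -8.2, 24.0, 0.2, 0.1, 0.0, 5]]]
```

Call:
jog_arm(
  deltas=[
    [[22,-9,15,0.2,0,0,5],[20,-9,20,0.2,0,0,5],[12,-6,20,0,0,0,5],[0,0,15,0,0,0,5],[0,0,0,0,0,0,5]],
  ],
)

```text
clock: 44.2
eef_pos: [0.4887, -0.1121, 0.0627]
tool_rot: [0.686, 0.727, 0.0, 0.008]
ft_force: [-0.2, -0.1, 0.6]
grip_width: 0.0189
```

Run:
```python
from h import *
plan([(.4833,-.1067,.0256,1.63,5)],vmax=15)
```

```text
at [ 0.4887 -0.1121  0.0627] psi 1.6291 q [-0.22  0.33 -0.24  0.98 -0.01  1.29] F [-0.2 -0.1  0.6] g 0.0189 t 44.2
[[[2.0, -1.8, 12.3, 0.2, 0.2, -0.0, 5], [2.0, -1.8, 12.3, 0.2, 0.2, -0.0, 5], [1.9, -1.7, 12.4, 0.2, 0.2, -0.0, 5]]]
```

Call:
jog_arm(
  deltas=[
    [[2,-2,12,0.2,0.2,0,5],[2,-2,12,0.2,0.2,0,5],[0,0,10,0,0,0,5],[0,0,3,0,0,0,5]],
  ],
)

```text
clock: 44.6
eef_pos: [0.488, -0.1107, 0.0249]
tool_rot: [0.687, 0.727, 0.001, 0.005]
ft_force: [-0.4, -0.7, -0.6]
grip_width: 0.019
```

Call:
jog_arm(
  deltas=[
    [[0,0,0,0,0,0,25],[0,0,0,0,0,0,40],[0,0,0,0,0,0,46],[0,0,-10,0,0,0,46],[0,0,-30,0,0,0,46]],
  ],
)

```text
clock: 45.1
eef_pos: [0.4851, -0.1103, 0.0634]
tool_rot: [0.687, 0.726, -0.001, 0.002]
ft_force: [0.7, 0.2, -0.4]
grip_width: 0.0458
```

Call:
jog_arm(
  deltas=[
    [[0,0,-40,0,0,0,46],[0,-20,-30,0,0,0,46],[0,-45,-5,0,0,0,46],[0,-45,0,0,0,0,50],[20,-30,0,0,0,0,60]],
  ],
)

```text
clock: 45.6
eef_pos: [0.35, -0.1004, 0.1498]
tool_rot: [0.687, 0.727, 0.004, 0.012]
ft_force: [0.1, 0.1, 1.1]
grip_width: 0.0602
```

```bash
cat > top.py <<'E'
from h import *
np.set_printoptions(precision=4,suppress=True)
t=camera('top'); np.save('topl.npy',t); ct=cam('top'); save(t[100:260,280:480],'topl.png',4)
hs=cv2.cvtColor(t,cv2.COLOR_RGB2HSV); m=((hs[...,0]<12)&(hs[...,1]>140)&(hs[...,2]>70)).astype(np.uint8); m[:,:300]=0; m[:100]=0
n,l,s,ce=cv2.connectedComponentsWithStats(m)
for i in range(1,n):
    if s[i,4]>20: print(s[i],ce[i],ray(ct,ce[i],.034))
for k in ('roller','tray_mid'): print(k,[(round(d['conf'],2),d['at'],ray(ct,d['at'],.034)) for d in masks_of(k,'top')])
E
python3 top.py; python3 -c "
from h import *
plan([(.396,-.0225,.15,1.63,60)])
o=get_obs();c=cam('wrist');im=camera('wrist');print([(round(d['conf'],2),d['at'],ray(c,d['at'],.05)) for d in masks_of('tray_grip','wrist')]); np.save('w13.npy',im)"
```

```text
[308 100  29  10 222] [322.018  103.7613] [0.7773 0.0706 0.034 ]
[376 179   8  10  21] [379.5714 183.3333] [ 0.546  -0.1033  0.034 ]
[314 199  13  13 132] [320.3788 205.0758] [0.4782 0.068  0.034 ]
[345 199  13  14 132] [350.6667 205.5682] [ 0.4789 -0.0203  0.034 ]
[375 198  14  13 135] [381.6667 203.7852] [ 0.4863 -0.1105  0.034 ]
[393 224  18  18 228] [401.2325 232.4737] [ 0.4042 -0.1688  0.034 ]
roller [(0.91, [154.1, 253.8], array([0.3252, 0.5457, 0.034 ])), (0.79, [350.4, 184.3], array([ 0.5411, -0.0181,  0.034 ])), (0.61, [231.2, 297.2], array([0.2062, 0.3183, 0.034 ]))]
tray_mid [(0.67, [346.9, 196.6], array([ 0.5048, -0.0087,  0.034 ]))]
at [ 0.3499 -0.099   0.1494] psi 1.6298 q [-0.27 -0.02 -0.42  1.14 -0.    1.24] F [ 0.2 -0.8 -0.8] g 0.0603 t 45.8
[[[24.6, 16.9, -0.1, 0.4, 0.2, -0.0, 60], [24.6, 16.9, -0.1, 0.4, 0.2, -0.0, 60], [24.6, 16.9, -0.2, 0.4, 0.2, -0.0, 60]]]
[(0.83, [481.9, 126.7], array([ 0.48453091, -0.03602841,  0.05      ]))]
```

Call:
jog_arm(
  deltas=[
    [[25,16,0,0.4,0.2,0,60],[25,16,5,0.4,0.2,0,60],[22,14,15,0.3,0.1,0,60],[3,0,20,0,0,0,60],[0,0,0,0,0,0,60]],
  ],
)

```text
clock: 46.35
eef_pos: [0.4055, -0.021, 0.1112]
tool_rot: [0.687, 0.727, 0.003, 0.006]
ft_force: [-1.2, 0.2, -0.4]
grip_width: 0.06
```

Run:
```python
from h import *
np.set_printoptions(precision=4,suppress=True)
c=cam('wrist'); plan([(.3945,-.0222,.031,1.629,60)]); im=camera('wrist')
for d in masks_of('tray_grip','wrist')[:1]:
    print(d['conf'],d['at'])
for x,y,z in [(-.12,.03,.066),(-.12,-.03,.066),(-.12,0,.066)]: print(proj(c,np.array([.514,-.015,.006])+R.from_euler('z',.059).apply((x,y,z))))
hs=cv2.cvtColor(im,cv2.COLOR_RGB2HSV); m=((hs[...,0]<14)&(hs[...,1]>130)&(hs[...,2]<150)).astype(np.uint8)
for r in range(90,290,8): print(r,''.join('#' if m[r,x] else 'k' if hs[r,x,2]<50 else 'g' if hs[r,x,1]<60 else '.' for x in range(220,420,4)))
```

```text
at [ 0.4055 -0.021   0.1112] psi 1.6276 q [-0.05  0.11 -0.39  1.05 -0.    1.46] F [-1.2  0.2 -0.4] g 0.06 t 46.4
[[[-0.1, -4.0, 26.7, 0.2, 0.1, -0.0, 60], [-0.1, -3.9, 26.7, 0.2, 0.1, -0.0, 60], [-0.1, -3.8, 26.7, 0.2, 0.1, -0.0, 60]]]
0.97 [431.4, 130.6]
[297.8766 172.4532]
[299.3947 255.945 ]
[298.6638 215.7473]
90 ....................................gggggg#....###
98 ....................................gggggg....####
106 ....................................ggggggg#...###
114 ....................................ggggggggg#####
122 ....................................gggggggggggggg
130 ....................................gggggggggggggg
138 ....................................gggggggggggggg
146 ....................................gggggggggggggg
154 ...................................ggggggggggggggg
162 ...................##............ggggggggggggggggg
170 .................g#####ggggggggggggggggggggggggggg
178 ..................#....ggggggggggggggggggg.#.....g
186 ...................####ggggggggggggggggg.#........
194 .....................##gggggggggggggggg.....#####.
202 ......................#gggggggggggggggg....#######
210 ..................##..#ggggggggggggggggg....####..
218 ..................#.###gggggggggggggggggg...###...
226 ..................#.###............gggggggggggg#..
234 ..................##..#............ggggggggggggggg
242 ..................#####............ggggggggggggggg
250 ..................###.#............ggggggggggggggg
258 ...gggkk...........................gggggggkkgggggg
266 kggggkkk...........................ggggggkkkkgggkk
274 ggggkkkk...........................ggggggkkkkkgggk
282 gggkkkkk...........................gggg.#kkkkkkggg
```

Call:
jog_arm(
  deltas=[
    [[1,-5,20,0.2,0,0,60],[1,-5,25,0.2,0,0,60],[0,-2,22,0,0,0,60],[0,0,10,0,0,0,60],[0,0,0,0,0,0,60]],
  ],
)

```text
clock: 46.95
eef_pos: [0.4032, -0.0238, 0.0399]
tool_rot: [0.689, 0.725, 0.006, 0.01]
ft_force: [-0.1, -0.6, -0.1]
grip_width: 0.0601
```

Run:
```python
from h import *
plan([(.3945,-.0195,.031,1.629,60)])
```

```text
at [ 0.4032 -0.0238  0.0399] psi 1.6215 q [-0.05  0.18 -0.52  0.84 -0.01  1.47] F [-0.1 -0.6 -0.1] g 0.0601 t 47.0
[[[4.8, -8.7, 8.7, 1.3, 0.4, -0.4, 60]]]
```

Call:
jog_arm(
  deltas=[
    [[2,-5,4,0.8,0.2,-0.2,60],[2,-5,4,0.6,0.2,-0.2,60],[0,0,0,0,0,0,60]],
  ],
)

```text
clock: 47.25
eef_pos: [0.3952, -0.0208, 0.0339]
tool_rot: [0.687, 0.727, 0.0, 0.0]
ft_force: [0.1, -0.6, 0.6]
grip_width: 0.0601
```

Run:
```python
from h import *
plan([(.3945,-.0195,.031,1.629,60)])
```

```text
at [ 0.3952 -0.0208  0.0339] psi 1.6277 q [-0.05  0.2  -0.52  0.85 -0.    1.46] F [ 0.1 -0.6  0.6] g 0.0601 t 47.2
[[[1.4, -0.7, 2.9, 0.0, 0.0, -0.1, 60]]]
```

Call:
jog_arm(
  deltas=[
    [[0,0,2,0,0,0,2],[0,0,0,0,0,0,2],[0,0,0,0,0,0,2],[0,0,0,0,0,0,2],[0,0,0,0,0,0,2]],
  ],
)

```text
clock: 47.75
eef_pos: [0.3956, -0.0208, 0.033]
tool_rot: [0.686, 0.727, 0.0, 0.001]
ft_force: [0.5, -0.5, -1.3]
grip_width: 0.0116
```

Call:
jog_arm(
  deltas=[
    [[0,2,0,0,0,0,2],[0,4,0,0,0,0,2],[0,6,0,0,0,0,2],[0,8,0,0,0,0,2],[0,8,0,0,0,0,2]],
  ],
)

```text
clock: 48.25
eef_pos: [0.4097, -0.0196, 0.033]
tool_rot: [0.687, 0.727, -0.009, -0.008]
ft_force: [-7.2, -0.3, 10.2]
grip_width: 0.0112
```

```bash
python3 top.py
python3 - <<'E'
from h import *
plan([(.6434,-.0073,.033,1.627,2)],vmax=10)
print(tray(np.load('topl.npy'),cam('top'),(347,200)))
E
```

```text
[308 100  30  10 223] [322.1659 103.7175] [0.7775 0.0702 0.034 ]
[446 100   9  18  25] [449.52 107.36] [ 0.776  -0.3056  0.034 ]
[375 192  13  12 121] [381.2975 197.7686] [ 0.5039 -0.1091  0.034 ]
[314 194  13  13 131] [320.0916 199.5496] [0.4943 0.0693 0.034 ]
[345 194  12   9  86] [350.9884 198.0698] [ 0.5008 -0.0207  0.034 ]
[393 224  18  18 237] [401.1646 232.8228] [ 0.4032 -0.1687  0.034 ]
roller [(0.97, [228.6, 300.5], array([0.1966, 0.3254, 0.034 ])), (0.71, [154.9, 252.7], array([0.3284, 0.5435, 0.034 ])), (0.66, [503.7, 147.6], array([ 0.6603, -0.466 ,  0.034 ])), (0.56, [350.1, 179.8], array([ 0.5542, -0.017 ,  0.034 ]))]
tray_mid [(0.73, [339.2, 188.5], array([0.528 , 0.0143, 0.034 ])), (0.5, [288.4, 231.5], array([0.3991, 0.159 , 0.034 ]))]
at [ 0.4116 -0.0195  0.033 ] psi 1.6279 q [-0.04  0.24 -0.47  0.88 -0.    1.47] F [-3.8 -0.   5.1] g 0.0115 t 48.4
[[[-0.0, 9.7, -0.2, -0.0, 0.0, 0.0, 2], [-0.0, 9.7, -0.2, -0.0, 0.0, 0.0, 2], [-0.0, 9.7, -0.2, -0.0, 0.0, 0.0, 2], [-0.0, 9.7, -0.2, -0.0, 0.0, 0.0, 2], [-0.0, 9.7, -0.2, -0.0, 0.0, 0.0, 2]]]
[[[-0.0, 9.7, -0.2, -0.0, 0.0
[... 163 characters left out ...]

[[[-0.0, 9.7, -0.1, -0.0, 0.0, 0.0, 2], [-0.0, 9.7, -0.1, -0.0, 0.0, 0.0, 2], [-0.0, 9.7, -0.1, -0.0, 0.0, 0.0, 2], [-0.0, 9.7, -0.1, -0.0, 0.0, 0.0, 2], [-0.0, 9.7, -0.1, -0.0, 0.0, 0.0, 2]]]
[[[-0.0, 9.7, -0.1, -0.0, 0.0, 0.0, 2], [-0.0, 9.7, -0.1, -0.0, 0.0, 0.0, 2], [-0.0, 9.7, -0.1, -0.0, 0.0, 0.0, 2], [-0.0, 9.7, -0.0, -0.0, 0.0, 0.0, 2], [-0.0, 9.7, -0.0, -0.0, 0.0, 0.0, 2]]]
[[[-0.0, 9.7, -0.0, -0.0, 0.0, 0.0, 2], [-0.0, 9.7, -0.0, -0.0, 0.0, 0.0, 2], [-0.0, 9.7, -0.0, -0.0, 0.0, 0.0, 2], [-0.0, 9.7, -0.0, -0.0, 0.0, 0.0, 2]]]
(np.int32(4), array([ 0.26035181, -0.01823523,  0.014     ]), np.float64(0.024095759788823574), np.float64(0.281151161682443), np.float64(0.6798935174959262))
```

Call:
jog_arm(
  deltas=[
    [[0,8,0,0,0,0,2],[0,9,0,0,0,0,2],[0,9,0,0,0,0,2],[0,9,0,0,0,0,2],[0,9,0,0,0,0,2]],
  ],
)

```text
clock: 48.9
eef_pos: [0.4428, -0.0176, 0.033]
tool_rot: [0.687, 0.726, -0.016, -0.015]
ft_force: [-8.0, -0.8, 9.7]
grip_width: 0.0116
```

Call:
jog_arm(
  deltas=[
    [[0,9,0,0,0,0,2],[0,9,0,0,0,0,2],[0,9,0,0,0,0,2],[0,7,0,0,0,0,2],[0,4,0,0,0,0,2]],
  ],
)

```text
clock: 49.4
eef_pos: [0.4724, -0.0158, 0.0331]
tool_rot: [0.687, 0.726, -0.022, -0.02]
ft_force: [-7.1, -0.2, 6.1]
grip_width: 0.0113
```

```bash
python3 top.py
python3 - <<'E'
from h import *
plan([(.6434,-.0073,.033,1.627,2)],vmax=240)
E
```

```text
[308 100  29  10 221] [321.9819 103.7421] [0.7774 0.0707 0.034 ]
[314 155  14   6  32] [322.4375 156.625 ] [0.6204 0.0655 0.034 ]
[314 172  12  13 131] [319.4809 177.9542] [0.5575 0.0726 0.034 ]
[393 224  18  18 239] [401.1925 232.7197] [ 0.4035 -0.1687  0.034 ]
roller [(0.69, [229.5, 302.0], array([0.1924, 0.3227, 0.034 ])), (0.65, [157.5, 251.9], array([0.3309, 0.5361, 0.034 ])), (0.64, [347.8, 157.2], array([ 0.6206, -0.0088,  0.034 ]))]
tray_mid [(0.65, [332.7, 165.4], array([0.5953, 0.0348, 0.034 ]))]
at [ 0.4729 -0.0158  0.0331] psi 1.6253 q [-0.03  0.38 -0.27  0.99 -0.01  1.49] F [-4.2 -0.3  4.7] g 0.0116 t 49.5
[[[-0.8, 170.4, -10.1, -3.4, 0.1, -0.1, 2]]]
```

Call:
jog_arm(
  deltas=[
    [[0,7,-0.5,-0.6,0,0,2],[0,9,-0.5,-0.6,0,0,2],[0,9,-0.5,-0.6,0,0,2],[0,9,-0.5,-0.6,0,0,2],[0,9,-0.5,-0.6,0,0,2]],
  ],
)

```text
clock: 50.05
eef_pos: [0.5063, -0.0137, 0.033]
tool_rot: [0.688, 0.726, -0.009, -0.008]
ft_force: [-6.1, 0.8, 4.1]
grip_width: 0.0117
```

Call:
jog_arm(
  deltas=[
    [[0,9,-0.5,-0.6,0,0,2],[0,9,-0.3,-0.6,0,0,2],[0,9,-0.3,-0.6,0,0,2],[0,7,0,-0.3,0,0,2],[0,4,0,-0.3,0,0,2]],
  ],
)

```text
clock: 50.55
eef_pos: [0.5348, -0.012, 0.033]
tool_rot: [0.688, 0.725, -0.001, -0.0]
ft_force: [-7.3, -0.7, 7.3]
grip_width: 0.0113
```

```bash
python3 top.py
python3 - <<'E'
from h import *
plan([(.6434,-.0073,.033,1.627,2)],vmax=240)
E
```

```text
[308 100  29  10 223] [322.0762 103.7578] [0.7773 0.0704 0.034 ]
[442 122   6  10  22] [444.9091 127.0909] [ 0.7168 -0.2926  0.034 ]
[374 130   8  12  36] [376.9722 135.1667] [ 0.6879 -0.0931  0.034 ]
[313 132  15   5  27] [320.963  134.8519] [0.6847 0.0714 0.034 ]
[313 151  13  14 133] [318.812  157.5038] [0.6176 0.0761 0.034 ]
[384 152   3   9  21] [384.7619 156.2857] [ 0.626  -0.1171  0.034 ]
[393 225  18  17 237] [401.1646 232.8734] [ 0.4031 -0.1687  0.034 ]
roller [(0.95, [229.1, 297.9], array([0.2041, 0.3243, 0.034 ])), (0.78, [345.5, 136.7], array([ 0.681 , -0.0008,  0.034 ])), (0.7, [151.4, 253.7], array([0.3253, 0.5535, 0.034 ]))]
tray_mid [(0.55, [330.0, 148.3], array([0.6456, 0.0439, 0.034 ]))]
at [ 0.535  -0.012   0.0331] psi 1.623 q [-0.02  0.44 -0.17  0.97 -0.    1.5 ] F [-5.2 -0.2  4.9] g 0.0116 t 50.7
[[[-1.0, 108.5, -0.1, -0.1, 0.0, -0.2, 2]]]
```

Call:
jog_arm(
  deltas=[
    [[0,7,0,-0.3,0,0,2],[0,9,0,-0.3,0,0,2],[0,9,0,-0.3,0,0,2],[0,9,0,-0.3,0,0,2],[0,9,0,-0.3,0,0,2]],
  ],
)

```text
clock: 51.2
eef_pos: [0.566, -0.0102, 0.033]
tool_rot: [0.689, 0.725, 0.001, 0.001]
ft_force: [-6.3, -0.6, 6.5]
grip_width: 0.0113
```

Call:
jog_arm(
  deltas=[
    [[0,9,0,-0.3,0,0,2],[0,9,0,-0.3,0,0,2],[0,9,0,-0.3,0,0,2],[0,7,0,-0.3,0,0,2],[0,4,0,-0.3,0,0,2]],
  ],
)

```text
clock: 51.7
eef_pos: [0.5946, -0.0086, 0.033]
tool_rot: [0.689, 0.724, 0.003, 0.003]
ft_force: [-6.1, -0.9, 6.5]
grip_width: 0.0115
```

```bash
python3 top.py
python3 - <<'E'
from h import *
plan([(.6434,-.0073,.033,1.627,2)],vmax=240)
E
```

```text
[308 100  29  10 221] [322.0452 103.733 ] [0.7774 0.0705 0.034 ]
[373 112   9   7  23] [377.3043 114.913 ] [ 0.7481 -0.093   0.034 ]
[312 131  13  14 142] [318.2676 137.4789] [0.6767 0.0792 0.034 ]
[383 132   3  10  25] [383.84 136.68] [ 0.6839 -0.1134  0.034 ]
[393 225  18  17 240] [401.2125 232.8667] [ 0.4031 -0.1688  0.034 ]
roller [(0.94, [350.1, 115.7], array([ 0.7438, -0.0129,  0.034 ])), (0.67, [151.0, 251.3], array([0.3322, 0.5549, 0.034 ])), (0.6, [230.3, 299.7], array([0.199 , 0.3206, 0.034 ]))]
tray_mid [(0.55, [325.2, 131.6], array([0.6947, 0.0592, 0.034 ]))]
at [ 0.5948 -0.0086  0.0331] psi 1.6205 q [-0.01  0.53 -0.01  1.02  0.    1.51] F [-4.6  0.3  4.5] g 0.0118 t 51.9
[[[-1.1, 48.6, 0.5, 0.5, -0.0, -0.4, 2]]]
```

Call:
jog_arm(
  deltas=[
    [[0,7,0,0,0,-0.1,2],[0,8,0,0,0,-0.1,2],[0,8,0,0,0,-0.1,2],[0,8,0,0,0,0,2],[0,7,0,0,0,0,2]],
  ],
)

```text
clock: 52.35
eef_pos: [0.6224, -0.0073, 0.0331]
tool_rot: [0.688, 0.726, -0.004, -0.004]
ft_force: [-5.5, -1.3, 5.7]
grip_width: 0.0116
```

Call:
jog_arm(
  deltas=[
    [[0,6,0,0,0,0,2],[0,5,0,0,0,0,2],[0,4,0,0,0,0,2],[0,3,0,0,0,0,2]],
  ],
)

```text
clock: 52.75
eef_pos: [0.6345, -0.0066, 0.0331]
tool_rot: [0.688, 0.725, -0.009, -0.009]
ft_force: [-5.7, -0.1, 5.6]
grip_width: 0.0113
```

Run:
```python
from h import *
plan([(.6434,-.0073,.033,1.627,2)],vmax=240)
```

```text
at [ 0.6345 -0.0066  0.0331] psi 1.6237 q [-0.01  0.63  0.17  1.13 -0.    1.51] F [-5.7 -0.1  5.6] g 0.0113 t 52.8
[[[-1.2, 8.9, -0.1, -1.5, -0.0, -0.2, 2]]]
```

Call:
jog_arm(
  deltas=[
    [[0,5,0,-0.5,0,0,2],[0,5,0,-0.5,0,0,2],[0,4,0,-0.3,0,0,2]],
  ],
)

```text
clock: 53.05
eef_pos: [0.6423, -0.0064, 0.033]
tool_rot: [0.688, 0.725, -0.006, -0.005]
ft_force: [-11.7, -2.0, 10.3]
grip_width: 0.0116
```

Call:
jog_arm(
  deltas=[
    [[0,4,0,-0.3,0,0,2],[0,4,0,0,0,0,2]],
  ],
)

```text
clock: 53.25
eef_pos: [0.6424, -0.007, 0.0331]
tool_rot: [0.689, 0.725, -0.01, -0.008]
ft_force: [-11.3, -1.5, 9.0]
grip_width: 0.0114
```

```bash
python3 top.py
python3 - <<'E'
from h import *
plan([(.6434,-.0073,.033,1.627,2)],vmax=240)
E
```

```text
[308 100  27  10 216] [321.6528 103.8287] [0.7771 0.0717 0.034 ]
[312 115  13  14 143] [317.8951 121.3566] [0.7246 0.0815 0.034 ]
[382 115   4  11  29] [382.931  120.1724] [ 0.7329 -0.1099  0.034 ]
[393 225  18  17 241] [401.2531 232.7386] [ 0.4035 -0.1689  0.034 ]
roller [(0.92, [232.1, 298.1], array([0.2037, 0.3156, 0.034 ])), (0.87, [152.5, 250.8], array([0.3337, 0.5507, 0.034 ]))]
tray_mid [(0.57, [325.1, 127.9], array([0.7056, 0.0598, 0.034 ]))]
at [ 0.6425 -0.0071  0.0331] psi 1.6225 q [-0.01  0.65  0.2   1.15 -0.    1.51] F [-11.1  -1.4   9.6] g 0.0114 t 53.4
[[[-0.3, 0.9, 0.0, -1.4, 0.1, -0.3, 2]]]
```

Call:
jog_arm(
  deltas=[
    [[0,0,0,0,0,0,15],[0,0,0,0,0,0,30],[0,0,0,0,0,0,40],[0,0,-5,0,0,0,40],[0,0,-15,0,0,0,40]],
  ],
)

```text
clock: 53.9
eef_pos: [0.6422, -0.0069, 0.0503]
tool_rot: [0.689, 0.725, -0.011, -0.01]
ft_force: [0.3, -0.3, -0.1]
grip_width: 0.0398
```

Call:
jog_arm(
  deltas=[
    [[0,0,-30,0,0,0,40],[0,0,-40,0,0,0,40],[0,-20,-30,-0.5,0,0,40],[0,-40,0,-0.5,0,0,40],[0,-20,0,0,0,0,40]],
  ],
)

```text
clock: 54.4
eef_pos: [0.5686, -0.0102, 0.1569]
tool_rot: [0.688, 0.725, -0.002, -0.001]
ft_force: [0.5, -0.6, 0.4]
grip_width: 0.04
```

```bash
python3 top.py
python3 - <<'E'
from h import *
plan([(.59,-.19,.18,-2.76,40)],vmax=40)
c=cam('wrist'); w=camera('wrist'); s=camera('scene'); t=np.load('topl.npy')
f=lambda im,y0,y1,x0,x1: cv2.resize(im[y0:y1,x0:x1],(400,300),interpolation=cv2.INTER_CUBIC)
save(np.vstack([np.hstack([f(t,70,190,280,440),f(s,170,290,180,340)]),np.hstack([f(w,0,400,0,640),f(w,60,240,320,560)])]),'final1.png')
rk=np.array([.691,-.0055,0]); Mr=R.from_euler('z',.056)
for n,q in [('mouthL',(0,.149,0)),('mouthR',(0,-.149,0)),('trayFrontL',(0,.145,.014)),('grip',(-.05,0,.072)),('peg',(-.03-.06*np.sin(1.3),-.185-.06*np.cos(1.3),.116))]: print(n,proj(c,rk+Mr.apply(q)),proj(cam('top'),rk+Mr.apply(q)))
E
```

```text
[308 100  29  10 222] [322.0991 103.7342] [0.7774 0.0704 0.034 ]
[312 115  13  14 143] [317.8811 121.4406] [0.7243 0.0815 0.034 ]
[395 225  16  17 217] [401.871  232.8111] [ 0.4033 -0.1707  0.034 ]
roller [(0.7, [230.1, 298.9], array([0.2013, 0.3213, 0.034 ])), (0.67, [154.5, 250.7], array([0.3342, 0.5449, 0.034 ])), (0.59, [250.6, 110.1], array([0.7531, 0.2804, 0.034 ]))]
tray_mid [(0.97, [326.6, 122.5], array([0.7218, 0.0558, 0.034 ]))]
at [ 0.5708 -0.0102  0.1572] psi 1.623 q [-0.02  0.4   0.13  1.3  -0.    1.5 ] F [ 0.4 -1.1 -0.3] g 0.0397 t 54.5
[[[-12.9, 0.7, -1.6, -0.0, -0.0, -7.8, 40], [-12.9, -1.1, -1.6, -0.0, -0.0, -7.8, 40], [-12.6, -2.8, -1.6, -0.0, -0.0, -7.8, 40], [-12.1, -4.5, -1.6, -0.0, -0.0, -7.8, 40], [-11.4, -6.1, -1.6, -0.0, -0.0, -7.8, 40]]]
[[[-10.5, -7.6, -1.6, -0.0, -0.0, -7.8, 40], [-9.4, -8.9, -1.6, -0.0, -0.0, -7.8, 40], [-8.1, -10.1, -1.6, -0.0, -0.0, -7.8, 40], [-6.6, -11.1, -1.6, -0.0, -0.0, -7.8, 40], [-5.1, -11.9, -1.6, -0.0, -0.0, -7.8, 40]]]
[[[-3.4, -12.5, -1.6, -0.0, -0.0, -7.8, 40], [-1.7, -12.8, -1.6, -0.0, -0.0, -7.8, 40], [0.1, -12.9, -1.6, -0.0, -0.0, -7.8, 40], [1.8, -12.8, -1.6, -0.0, -0.0, -7.8, 40]]]
mouthL [449.02224299  19.68505971] [297.09369361 137.07369779]
mouthR [421.41655161 308.3747657 ] [396.14357245 134.02211707]
trayFrontL [454.71398585  20.64649767] [298.19554735 136.16524996]
grip [402.09475891 200.13639704] [348.42579678 148.1505395 ]
peg [354.86138727 439.55669431] [422.28640961 156.8722219 ]
```

View pics/final1.png

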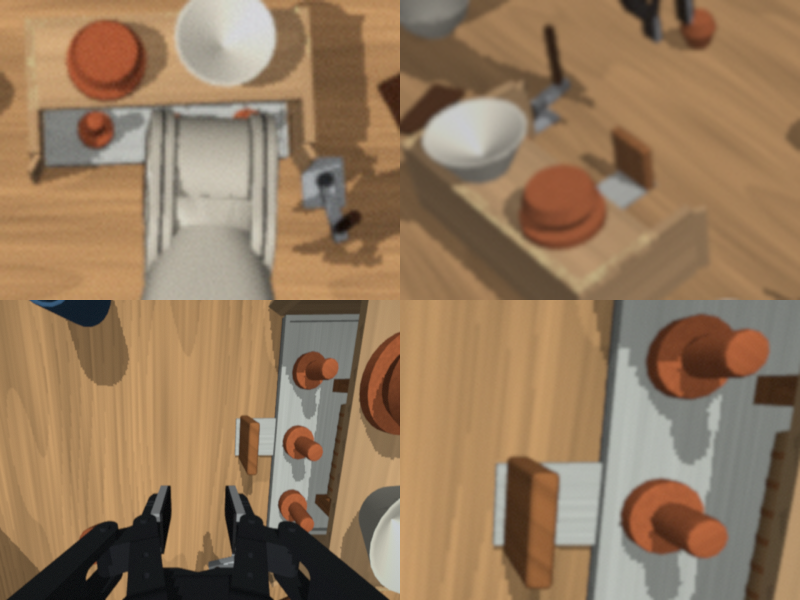

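Picture: tray home in the rack, all three stamps upright on it, gate still open (peg at top-crop (347,222)), grip board clear. Now close the gate.

Call:
jog_arm(
  deltas=[
    [[-13,1,-2,0,0,-7.8,40],[-13,-1,-2,0,0,-7.8,40],[-13,-3,-2,0,0,-7.8,40],[-12,-4,-2,0,0,-7.8,40],[-11,-6,-2,0,0,-7.8,40]],
  ],
)

```text
clock: 55.15
eef_pos: [0.586, -0.0742, 0.1624]
tool_rot: [0.392, 0.92, -0.001, -0.002]
ft_force: [0.4, 0.7, 0.1]
grip_width: 0.0397
```

Call:
jog_arm(
  deltas=[
    [[-10,-8,-2,0,0,-7.8,40],[-9,-9,-2,0,0,-7.8,40],[-8,-10,-2,0,0,-7.8,40],[-7,-11,-2,0,0,-7.8,40],[-5,-12,-2,0,0,-7.8,40]],
  ],
)

```text
clock: 55.65
eef_pos: [0.6015, -0.141, 0.1673]
tool_rot: [0.048, 0.999, 0.0, -0.004]
ft_force: [-0.4, -0.7, 0.3]
grip_width: 0.0397
```

Call:
jog_arm(
  deltas=[
    [[-3,-12,0,0,0,-7.8,40],[-2,-13,0,0,0,-7.8,40],[0,-13,0,0,0,-7.8,40],[0,0,0,0,0,0,40]],
  ],
)

```text
clock: 56.05
eef_pos: [0.6135, -0.1828, 0.1627]
tool_rot: [-0.164, 0.987, 0.001, -0.005]
ft_force: [1.3, -0.1, -0.5]
grip_width: 0.0403
```

Run:
```python
from h import *
np.set_printoptions(precision=4,suppress=True)
plan([(.6156,-.2097,.15,-2.757,40)],vmax=40)
c=cam('wrist'); im=camera('wrist')
for d in masks_of('gate_peg','wrist')[:2]:
    ys,xs=np.nonzero(d['pixels']); print(d['conf'],d['at'],[(r,xs[ys==r].min(),xs[ys==r].max()) for r in range(ys.min(),ys.max(),8)])
print(proj(c,(.6156,-.2097,.116)),proj(c,(.6156,-.2097,.022)))
```

```text
at [ 0.6135 -0.1828  0.1627] psi -2.8128 q [-0.29  0.55  0.37  1.41 -0.   -0.62] F [ 1.3 -0.1 -0.5] g 0.0403 t 56.0
[[[6.6, -26.2, 12.6, 0.3, -0.5, -3.2, 40]]]
0.82 [287.3, 199.7] [(162, np.int64(284), np.int64(294)), (170, np.int64(281), np.int64(298)), (178, np.int64(280), np.int64(297)), (186, np.int64(277), np.int64(297)), (194, np.int64(272), np.int64(297)), (202, np.int64(269), np.int64(297)), (210, np.int64(272), np.int64(296)), (218, np.int64(281), np.int64(296)), (226, np.int64(281), np.int64(296))]
0.16 [438.9, 290.4] [(242, np.int64(440), np.int64(445)), (250, np.int64(435), np.int64(474)), (258, np.int64(432), np.int64(483)), (266, np.int64(318), np.int64(494)), (274, np.int64(316), np.int64(503)), (282, np.int64(315), np.int64(511)), (290, np.int64(315), np.int64(520)), (298, np.int64(315), np.int64(517)), (306, np.int64(314), np.int64(332)), (314, np.int64(313), np.int64(520)), (322, np.int64(312), np.int64(553)), (330, np.int64(309), np.int64(563)), (338, np.int64(306), np.int64(560)), (346, np.int64(304), np.int64(555)), (354, np.int64(302), np.int64(481)), (362, np.int64(483), np.int64(487)), (370, np.int64(430), np.int64(495))]
[279.3268 203.5876] [289.3791 178.0939]
```

Call:
jog_arm(
  deltas=[
    [[4,-13,0,0.2,-0.3,-1.6,40],[4,-13,0,0.2,-0.3,-1.6,40],[0,-3,0,0,0,0,40],[0,0,0,0,0,0,40]],
  ],
)

```text
clock: 56.55
eef_pos: [0.6164, -0.2079, 0.1613]
tool_rot: [-0.189, 0.982, 0.001, 0.0]
ft_force: [0.2, -0.2, -0.6]
grip_width: 0.0403
```

```bash
cat > pg.py <<'E'
from h import *
np.set_printoptions(precision=4,suppress=True)
plan([(.6156,-.2097,.074,-2.757,40)],vmax=25)
c=cam('wrist'); im=camera('wrist'); hs=cv2.cvtColor(im,cv2.COLOR_RGB2HSV)
m=((hs[...,0]<14)|(hs[...,0]>170))&(hs[...,1]>110)&(hs[...,2]<130)&(hs[...,2]>25)
for r in range(150,310,7): print(r,''.join('#' if m[r,x] else 'k' if hs[r,x,2]<45 else 'g' if hs[r,x,1]<60 else '.' for x in range(236,396,3)))
print(proj(c,(.6156,-.2097,.116)),proj(c,(.6156,-.2097,.022)))
E
python3 pg.py
```

```text
at [ 0.6164 -0.2079  0.1613] psi -2.7613 q [-0.33  0.56  0.39  1.4   0.   -0.71] F [ 0.2 -0.2 -0.6] g 0.0403 t 56.5
[[[0.4, -0.4, 21.8, 0.0, 0.0, -0.1, 40], [0.4, -0.4, 21.8, 0.0, 0.0, -0.1, 40], [0.4, -0.3, 21.8, 0.0, 0.0, -0.1, 40], [0.4, -0.3, 21.8, 0.0, 0.0, -0.1, 40]]]
150 ......................................................
157 ......................................................
164 ......................................................
171 ........................gggggg........................
178 ........................gg#.gg........................
185 ........................#####.........................
192 ........................k####.........................
199 ........................##k###........................
206 ....................ggg.######........................
213 ...................gggg.######gggg....................
220 ..................gggggggg.gggggggg...................
227 .................ggggggggggggggggg....................
234 .................gggggggggggggggg.....................
241 ................gggggggggggggggg......................
248 .......ggggk...ggggggggggggggggg............ggg.......
255 .......gggkkk.....gggggggggggg............kkgggg......
262 ..kkkgggggkk#.............gggg............kkkgggggkk..
269 .kkkgggggkkkk.............................kkkkgggggkkk
276 kkkgggggkkkkk....................gggggggggkkkkkgggggkk
283 kkgggggkkkkkk....................gggggggggkkkkkkgggggk
290 kkkkkggkkkkkk....................gggggggggkkkkkgggkkkk
297 kkkkkkkkkkkk.....................gggggggg#kkkkkkkkkkkk
304 kkkkkkkkkkkk......................gggg.##..kkkkkkkkkkk
[314.9406 210.7121] [315.2957 182.3059]
```

Call:
jog_arm(
  deltas=[
    [[0,0,18,0,0,0,40],[0,0,20,0,0,0,40],[0,0,20,0,0,0,40],[0,0,18,0,0,0,40],[0,0,8,0,0,0,40]],
  ],
)

```text
clock: 57.1
eef_pos: [0.6194, -0.2032, 0.078]
tool_rot: [-0.189, 0.982, 0.0, 0.003]
ft_force: [-0.3, 0.4, 0.3]
grip_width: 0.0402
```

```bash
python3 pg.py | head -2
```

```text
at [ 0.6194 -0.2032  0.078 ] psi -2.7615 q [-0.32  0.6   0.24  1.21  0.   -0.7 ] F [-0.3  0.4  0.3] g 0.0402 t 57.1
[[[5.9, -4.6, 4.0, -0.1, 0.4, -0.3, 40]]]
```

Call:
jog_arm(
  deltas=[
    [[4,-3,3,0,0.2,0,40],[3,-2,2,0,0.2,0,40],[0,0,0,0,0,0,5],[0,0,0,0,0,0,5],[0,0,0,0,0,0,5]],
  ],
)

```text
clock: 57.65
eef_pos: [0.6154, -0.2104, 0.0745]
tool_rot: [-0.189, 0.982, -0.001, 0.0]
ft_force: [0.5, 0.3, -5.2]
grip_width: 0.012
```

Call:
jog_arm(
  deltas=[
    [[0,0,0,0,0,0,5],[0,0,0,0,0,0,5]],
  ],
)

```text
clock: 57.85
eef_pos: [0.6154, -0.2104, 0.0744]
tool_rot: [-0.189, 0.982, -0.001, 0.0]
ft_force: [-0.1, 0.3, -2.3]
grip_width: 0.0123
```

```bash
cat > arc.py <<'E'
from h import *
import sys
piv=np.array([.673,-.192]); o=get_obs(); p=o['eef_pos'][:2]-piv
th=np.arctan2(-(R.from_euler('z',-.056).apply([*p,0])[0]),-(R.from_euler('z',-.056).apply([*p,0])[1]))
print('r',np.linalg.norm(p),'theta',th)
end=float(sys.argv[1]); n=int(np.ceil((end-th)/.1)); w=[]; v=p/np.linalg.norm(p)*.06
for i in range(1,n+1):
    a=-(end-th)*i/n; q=piv+np.array([v[0]*np.cos(a)-v[1]*np.sin(a),v[0]*np.sin(a)+v[1]*np.cos(a)]); w.append((*q,o['eef_pos'][2],yaw(o)+a,5))
plan(w)
E
python3 arc.py 3.12
```

```text
r 0.060443609386691965 theta 1.317120239270257
at [ 0.6154 -0.2104  0.0744] psi -2.7614 q [-0.33  0.61  0.24  1.2  -0.   -0.71] F [-0.1  0.3 -2.3] g 0.0123 t 57.9
[[[-1.1, 5.6, -0.0, -0.1, 0.0, 5.4, 5], [-0.7, 5.7, 0.0, 0.0, 0.0, 5.4, 5], [-0.7, 5.7, 0.0, 0.0, 0.0, 5.4, 5], [-0.7, 5.7, 0.0, 0.0, 0.0, 5.4, 5], [-0.7, 5.7, 0.0, 0.0, 0.0, 5.4, 5]]]
[[[-0.7, 5.7, 0.0, 0.0, 0.0, 5.4, 5], [-0.7, 5.7, 0.0, 0.0, 0.0, 5.4, 5], [-0.7, 5.7, 0.0, 0.0, 0.0, 5.4, 5], [-0.7, 5.7, 0.0, 0.0, 0.0, 5.4, 5], [-0.7, 5.7, 0.0, 0.0, 0.0, 5.4, 5]]]
[[[-0.7, 5.7, 0.0, 0.0, 0.0, 5.4, 5], [-0.7, 5.7, 0.0, 0.0, 0.0, 5.4, 5], [-0.7, 5.7, 0.0, 0.0, 0.0, 5.4, 5], [-0.7, 5.7, 0.0, 0.0, 0.0, 5.4, 5], [-0.7, 5.7, 0.0, 0.0, 0.0, 5.4, 5]]]
[[[-0.7, 5.7, 0.0, 0.0, 0.0, 5.4, 5], [-0.7, 5.7, 0.0, 0.0, 0.0, 5.4, 5], [-0.7, 5.7, 0.0, 0.0, 0.0, 5.4, 5], [-0.7, 5.7, 0.0, 0.0, 0.0, 5.4, 5]]]
```

Peg gripped (12.3 mm); θ ≈ 1.32. Swing closed.

Call:
jog_arm(
  deltas=[
    [[-0.5,5.7,0,0,0,5.4,5],[-0.5,5.7,0,0,0,5.4,5],[-0.5,5.7,0,0,0,5.4,5],[-0.5,5.7,0,0,0,5.4,5],[-0.5,5.7,0,0,0,5.4,5]],
  ],
)

```text
clock: 58.35
eef_pos: [0.614, -0.1817, 0.0745]
tool_rot: [0.055, 0.999, -0.0, 0.002]
ft_force: [2.0, 0.4, -3.3]
grip_width: 0.0117
```

Call:
jog_arm(
  deltas=[
    [[-0.5,5.7,0,0,0,5.4,5],[-0.5,5.7,0,0,0,5.4,5],[-0.5,5.7,0,0,0,5.4,5],[-0.5,5.7,0,0,0,5.4,5],[-0.5,5.7,0,0,0,5.4,5]],
  ],
)

```text
clock: 58.85
eef_pos: [0.6264, -0.1549, 0.0744]
tool_rot: [0.295, 0.955, -0.001, 0.003]
ft_force: [1.4, -0.4, -2.8]
grip_width: 0.0125
```

```bash
python3 arc.py 3.12
```

```text
r 0.05956745021152679 theta 2.299867180502324
at [ 0.6264 -0.1549  0.0744] psi 2.5419 q [-0.24  0.59  0.22  1.19 -0.    0.36] F [ 1.4 -0.4 -2.8] g 0.0125 t 58.9
[[[-0.2, 5.5, 0.0, 0.1, 0.4, 5.2, 5], [-0.6, 5.4, 0.0, 0.0, 0.0, 5.2, 5], [-0.6, 5.4, 0.0, 0.0, 0.0, 5.2, 5], [-0.6, 5.4, 0.0, 0.0, 0.0, 5.2, 5], [-0.6, 5.4, 0.0, 0.0, 0.0, 5.2, 5]]]
[[[-0.6, 5.4, 0.0, 0.0, 0.0, 5.2, 5], [-0.6, 5.4, 0.0, 0.0, 0.0, 5.2, 5], [-0.6, 5.4, 0.0, 0.0, 0.0, 5.2, 5], [-0.6, 5.4, 0.0, 0.0, 0.0, 5.2, 5]]]
```

Call:
jog_arm(
  deltas=[
    [[-0.4,5.5,0,0,0,5.2,5],[-0.4,5.5,0,0,0,5.2,5],[-0.4,5.5,0,0,0,5.2,5],[-0.4,5.5,0,0,0,5.2,5],[-0.4,5.5,0,0,0,5.2,5]],
  ],
)

```text
clock: 59.35
eef_pos: [0.649, -0.1376, 0.0744]
tool_rot: [0.511, 0.86, -0.001, 0.005]
ft_force: [0.6, -1.2, -2.6]
grip_width: 0.0124
```

Call:
jog_arm(
  deltas=[
    [[-0.4,5.5,0,0,0,5.2,5],[-0.4,5.5,0,0,0,5.2,5]],
  ],
)

```text
clock: 59.55
eef_pos: [0.6599, -0.134, 0.0744]
tool_rot: [0.59, 0.808, -0.001, 0.006]
ft_force: [0.2, -1.3, -2.2]
grip_width: 0.0124
```

```bash
python3 arc.py 3.13
```

```text
r 0.059478416482836194 theta 2.974839069595108
at [ 0.6599 -0.134   0.0744] psi 1.88 q [-0.2   0.65  0.31  1.22 -0.01  1.06] F [ 0.2 -1.3 -2.2] g 0.0124 t 59.5
[[[-0.1, 4.7, 0.0, 0.3, 0.6, 4.4, 5], [-0.6, 4.6, 0.0, 0.0, 0.0, 4.4, 5]]]
```

Call:
jog_arm(
  deltas=[
    [[-0.2,5,0,0,0,4.4,5],[-0.3,4.5,0,0,0,4,5],[0,2,0,0,0,1,5]],
  ],
)

```text
clock: 59.85
eef_pos: [0.67, -0.1325, 0.0744]
tool_rot: [0.657, 0.754, -0.003, 0.005]
ft_force: [-7.2, -0.4, 3.1]
grip_width: 0.0124
```

```bash
python3 arc.py 3.2
```

```text
r 0.059578637884763586 theta -3.1353961835893496
at [ 0.67   -0.1325  0.0744] psi 1.7082 q [-0.19  0.67  0.35  1.25 -0.01  1.24] F [-7.2 -0.4  3.1] g 0.0124 t 59.9
[[[-0.4, 5.9, 0.0, 0.2, 0.6, 5.7, 5], [-0.8, 5.9, 0.0, 0.0, 0.0, 5.7, 5], [-0.8, 5.9, 0.0, 0.0, 0.0, 5.7, 5], [-0.8, 5.9, 0.0, 0.0, 0.0, 5.7, 5], [-0.8, 5.9, 0.0, 0.0, 0.0, 5.7, 5]]]
[[[-0.8, 5.9, 0.0, 0.0, 0.0, 5.7, 5], [-0.8, 5.9, 0.0, 0.0, 0.0, 5.7, 5], [-0.8, 5.9, 0.0, 0.0, 0.0, 5.7, 5], [-0.8, 5.9, 0.0, 0.0, 0.0, 5.7, 5], [-0.8, 5.9, 0.0, 0.0, 0.0, 5.7, 5]]]
[[[-0.8, 5.9, 0.0, 0.0, 0.0, 5.7, 5], [-0.8, 5.9, 0.0, 0.0, 0.0, 5.7, 5], [-0.8, 5.9, 0.0, 0.0, 0.0, 5.7, 5], [-0.8, 5.9, 0.0, 0.0, 0.0, 5.7, 5], [-0.8, 5.9, 0.0, 0.0, 0.0, 5.7, 5]]]
[[[-0.8, 5.9, 0.0, 0.0, 0.0, 5.7, 5], [-0.8, 5.9, 0.0, 0.0, 0.0, 5.7, 5], [-0.8, 5.9, 0.0, 0.0, 0.0, 5.7, 5], [-0.8, 5.9, 0.0, 0.0, 0.0, 5.7, 5], [-0.8, 5.9, 0.0, 0.0, 0.0, 5.7, 5]]]
[[[-0.8, 5.9, 0.0, 0.0, 0.0, 5.7, 5], [-0.8, 5.9, 0.0, 0.0, 0.0, 5.7, 5], [-0.8, 5.9, 0.0, 0.0, 0.0, 5.7, 5], [-0.8, 5.9, 0.0, 0.0, 0.0, 5.7, 5], [-0.8, 5.9, 0.0, 0.0, 0.0, 5.7, 5]]]
[[[-0.8, 5.9, 0.0, 0.
[... 708 characters left out ...]
5]]]
[[[-0.8, 5.9, 0.0, 0.0, 0.0, 5.7, 5], [-0.8, 5.9, 0.0, 0.0, 0.0, 5.7, 5], [-0.8, 5.9, 0.0, 0.0, 0.0, 5.7, 5], [-0.8, 5.9, 0.0, 0.0, 0.0, 5.7, 5], [-0.8, 5.9, 0.0, 0.0, 0.0, 5.7, 5]]]
[[[-0.8, 5.9, 0.0, 0.0, 0.0, 5.7, 5], [-0.8, 5.9, 0.0, 0.0, 0.0, 5.7, 5], [-0.8, 5.9, 0.0, 0.0, 0.0, 5.7, 5], [-0.8, 5.9, 0.0, 0.0, 0.0, 5.7, 5], [-0.8, 5.9, 0.0, 0.0, 0.0, 5.7, 5]]]
[[[-0.8, 5.9, 0.0, 0.0, 0.0, 5.7, 5], [-0.8, 5.9, 0.0, 0.0, 0.0, 5.7, 5], [-0.8, 5.9, 0.0, 0.0, 0.0, 5.7, 5], [-0.8, 5.9, 0.0, 0.0, 0.0, 5.7, 5], [-0.8, 5.9, 0.0, 0.0, 0.0, 5.7, 5]]]
[[[-0.8, 5.9, 0.0, 0.0, 0.0, 5.7, 5], [-0.8, 5.9, 0.0, 0.0, 0.0, 5.7, 5], [-0.8, 5.9, 0.0, 0.0, 0.0, 5.7, 5], [-0.8, 5.9, 0.0, 0.0, 0.0, 5.7, 5]]]
```

At the stop (θ ≈ 3.14, 7 N). Release and retreat.

Call:
jog_arm(
  deltas=[
    [[0,0,0,0,0,0,22],[0,0,0,0,0,0,32],[0,0,0,0,0,0,32],[0,0,-10,0,0,0,32],[0,0,-25,0,0,0,32]],
  ],
)

```text
clock: 60.35
eef_pos: [0.6686, -0.1316, 0.1077]
tool_rot: [0.656, 0.755, -0.003, 0.003]
ft_force: [0.2, -0.6, 0.0]
grip_width: 0.0319
```

Call:
jog_arm(
  deltas=[
    [[0,0,-35,0,0,0,32],[0,0,-40,0,0,0,32],[0,-30,-10,0,0,0,32],[0,-45,0,0,0,0,32],[0,-45,0,0,0,0,32]],
  ],
)

```text
clock: 60.85
eef_pos: [0.5569, -0.148, 0.2036]
tool_rot: [0.654, 0.757, 0.002, 0.012]
ft_force: [1.7, -0.8, 0.7]
grip_width: 0.0318
```

Call:
jog_arm(
  deltas=[
    [[0,-45,0,0,0,0,32],[-20,-40,0,0,0,0,32],[-20,-20,0,0,0,0,32],[0,0,0,0,0,0,32]],
  ],
)

```text
clock: 61.25
eef_pos: [0.4521, -0.2042, 0.2087]
tool_rot: [0.653, 0.757, 0.004, 0.017]
ft_force: [0.5, 0.9, 0.4]
grip_width: 0.032
```

```bash
python3 top.py
python3 - <<'E'
from h import *
np.set_printoptions(precision=4,suppress=True)
ct=cam('top'); t=np.load('topl.npy')
d=masks_of('gate_peg','top'); print([(round(x['conf'],2),x['at']) for x in d])
s=camera('scene'); print([(round(x['conf'],2),x['at']) for x in masks_of('gate_peg','scene')])
rk=np.array([.691,-.0055,0]); Mr=R.from_euler('z',.056)
for th in (2.8,2.9,3.14):
    a,b=[rk+Mr.apply((-.03-.06*np.sin(th),-.185-.06*np.cos(th),z)) for z in (.116,.022)]
    print(th,'top',proj(ct,a),proj(ct,b),'scene',proj(cam('scene'),a),proj(cam('scene'),b))
hs=cv2.cvtColor(t,cv2.COLOR_RGB2HSV)
for r in range(128,170,2): print(r,''.join('#' if hs[r,x,2]<75 and hs[r,x,1]>90 else 'k' if hs[r,x,2]<60 else 'g' if hs[r,x,1]<70 else '.' for x in range(290,440,2)))
plan([])
E
```

```text
[308 100  29  10 223] [322.1614 103.7265] [0.7774 0.0702 0.034 ]
[312 115  13  14 142] [317.8662 121.3944] [0.7244 0.0815 0.034 ]
[372 114  14  14 137] [378.5401 120.5255] [ 0.7315 -0.097   0.034 ]
[342 116  13  13 138] [347.8768 122.0652] [ 0.7247 -0.0068  0.034 ]
[393 224  18  18 235] [401.0766 232.7787] [ 0.4034 -0.1684  0.034 ]
roller [(0.73, [154.8, 253.3], array([0.3267, 0.5437, 0.034 ])), (0.67, [229.3, 298.1], array([0.2035, 0.3237, 0.034 ]))]
tray_mid [(0.92, [343.1, 130.3], array([0.6998, 0.0067, 0.034 ]))]
[(0.69, [290.7, 232.6]), (0.68, [442.3, 113.7]), (0.49, [394.8, 140.5])]
[(0.54, [238.2, 214.7])]
2.8 top [395.5489 144.1753] [390.9686 149.5867] scene [243.5391 194.3973] [247.4951 217.5085]
2.9 top [394.8449 142.1405] [390.3101 147.6791] scene [242.3845 195.4768] [246.4056 218.6121]
3.14 top [394.0126 137.0655] [389.5328 142.9209] scene [238.9736 197.8352] [243.1789 221.0212]
128 ....ggggggggg...ggggggggggg.....ggggggggggggggggggggg......................
130 ....ggggggggggggggggggggggggggggggggggggggggggggggggg......................
132 ....gggggggggggggggggggggggggggg
[... 898 characters left out ...]
.........................
156 ...........................................................................
158 ...........................................................................
160 ...........................................................................
162 ...........................................................................
164 ...........................................................................
166 ...........................................................................
168 ...........................................................................
at [ 0.4549 -0.2016  0.2069] psi 1.7225 q [-0.42  0.2  -0.02  1.32 -0.    1.  ] F [ 0.7  0.2 -0.2] g 0.0321 t 61.5
```

```bash
python3 -c "
from h import *
print(job_done(), get_obs()['clock'])"
```

```text
the job is handed in; nothing more can be done
the job is handed in; nothing more can be done
```

The job is handed in at about 61 s of robot time, with the roller, all three stamps and the gate put where the task asks. I pulled the tray back about 45 mm first because the gate's arm would have caught its corner. Then I opened the gate, laid the roller in the forks handle to the narrow one, stood the stamps on the tray floor, slid the tray home and closed the gate.

**Last checks**
- **Tray:** it stopped within 1 mm of the worked-out home place, and the push force then rose. Its front edge lies level with the mouth in the top picture.
- **Stamps:** there were three, seen upright in the last viewed picture. In the final top picture they show at tray x of about −36 to −40 mm.
- **Gate:** the peg's place gives about 3.14 rad, against the stop. The final top picture shows the arm across the mouth.
- **Robot:** it stands clear and touches nothing.

**Not checked, or went wrong on the way**
- The roller was confirmed in both forks before the push. In the rack it is mostly under the roof, so I could not re-measure it there.
- The first grasps of the peg, the roller and one stamp missed, because the fingers were too high or off-centre. I redid each.
- While regrasping, the fingers pressed on the roller with about 22 N. I saw no contact with the caddy or the vase.

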